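# Pack a rocking kiln shelf and load it

### The arm

A 6-joint arm with a two-finger parallel gripper is mounted at the origin on the work surface. World frame = base frame: x ahead of the robot, y to its left, z up, the work surface at z = 0. Lengths are in m, angles in rad, forces in N, time in s.
With the tool pointing down it reaches from about 0.4 to 0.825 m from the base axis. Payload 7 kg.
Tool frame: the origin (TCP) lies at the very end of the fingers, on their centre line; the grasp point (between the pads) lies 19 mm behind it (grip_depth is the distance from the TCP to the grasp point, in m); z points along the fingers, y is the direction in which the jaws open and shut (so a half turn about z gives the same grasp; the last joint's range is limited). The gripper opens to 88 mm and grips with 3 to 60 N. Pads are 19 mm wide; open, the fingers measure 130 mm over their backs; the gripper's body (78 mm by 193 mm) begins 47 mm behind the grasp point.
Start: joints at [-0.893, 0.359, 0.012, 0, -1.224, -0.288], TCP at [0.256, -0.624, 0.227] pointing down, gripper open.
Joint ranges: [-3.07, 3.07], [-1.43, 2.12], [-1.02, 1.25], [-3.03, 1.67], [-3.05, -0], [-3.03, 3.03]. Speed limits (rad/s): [2.39, 2.39, 3.01, 3.14, 3.14, 3.14].

### API

Orientations are given as [roll, pitch, yaw] about the fixed x, y, z axes, in that order (R = Rz(yaw) Ry(pitch) Rx(roll)).
In Python, from station import get_state, grab_frame, get_calibration, job_done, grip_depth gives the robot as it stands. The module is installed in compiled form; this text tells all that it offers.
- The arm moves only by the shell command python3 -m crank 'ROWS' [FORCE]. ROWS is JSON, a list of rows, each an object with "turn": the turn, a rotation vector about the tool's x, y, z each as a share of 2 pi rad, from -1 to 1, a list of three; "slide": the shift along the tool's x, y, z each as a share of 0.5 m, from -1 to 1, a list of three; "fingers": the opening, from -1 (shut) to 1 (fully open). A call has 1 to 5 rows; each row is the pose to reach, as a shift and turn from the pose commanded when the call began, along the tool's axes at that moment, turning the shorter way round; what a row does not reach only later rows make up. A row lasts 1/12 s, in which the tool goes at most 41.7 mm and 7.16 degrees, less where a joint would pass 70% of its speed; a pose out of reach is approached as far as the arm can. A call with a number of a shift or a turn outside -1 to 1 is refused whole. A call with a gripper value outside its range is refused whole. The fingers move at their own pace and stop on an object; FORCE is the grip in N (left out, the last holds). Time passes only in rows, so rows that repeat a pose let the fingers close. It gives the time, the measured TCP pose, the force and the opening at its end, in the units of the state.
- get_state(): the state, without advancing time (a new reading comes with each control period).
- grab_frame(name): name is "side" or "top"; returns the picture (420x560x3 uint8, red, green, blue); there is no depth.
- get_calibration(name): a dict with "K" (3x3 intrinsics, pixels), "pose" (4x4, takes a point from camera to world coordinates). Camera axes: x right, y up, looking along -z (the intrinsics and any distortion apply to the point x, -y, -z); pixel columns grow to the right and rows downward; lengths in m; the calibration is good to about 2 mm. A picture is of the moment at which its call begins. get_calibration takes no time and is no camera call.
- job_done(): hands the job in, once; it reports no verdict.
The state is a dict: "t": time; "q": joint angles; "qd": joint speeds; "joint_efforts": joint torques, N m; "eef_pos": TCP position; "ee_rot": TCP orientation; "force": force on the tool from outside, world axes, zero at the start; "moment": the same for the moment, N m; "width": finger opening in m.
Only numpy, scipy, OpenCV 4.12 (cv2) and the standard library are available. Lean on these libraries where they do the work, as an engineer would, in place of code of your own. Each camera call takes 0.05 s, during which the arm holds its last target.

### The job

One post under the kiln shelf is too short: try the packing plates in the gap above it from the thinnest upwards, putting each one that is too loose into the blue tub, until one just fits, and leave that plate lying there centred on the post and square to the shelf edge. Only then stand every waiting vase upright on the shelf, well inside its edges. Put all unused plates into the tub as well and press its lid down until it is fully seated and level, leaving the glaze jar, brush and bowl alone.

Things in the scene. Friction and masses are not known exactly. Their poses are not given: they have to be found in the camera images.
- shelf: Fixed sand-coloured level kiln slab, 150 (its x) x 240 (its y) x 15 mm, underside 60 mm and top 75 mm above the bench, on three 36 mm wide terracotta posts at local (55, 98), (55, -98), (-55, 98) mm. Origin: on the bench under the slab's centre. Its -x edge faces roughly to the robot (yaw up to 0.2 rad). Two spare short posts stand beside its +y edge.
- bearing (a point): Point on the slab's underside above the centre of the fourth, too short post; axes as the shelf's; at the shelf's local (-71, -75, 60) mm. The short post is a fixed cylinder, 40 mm wide, of unknown height (32.5, 37.5 or 42.5 mm): the gap is 2.5 mm more than plate 2, 3 or 4 is thick. The fitting plate has 2.5 mm of vertical play, a thinner one 7.5 mm or more; a thicker one will not go in.
- mouth (a point): Mouth of the gap: point on the lower -x edge of the slab, 4 mm in front of the bearing point. Slide a plate in level from here along the shelf's +x, its 100 mm length along that direction, until its centre is under the bearing point. Held near its outer end, 20 to 35 mm from its centre, it keeps the fingers outside the slab's edge.
- tub: Fixed blue open plastic tub, 126 (its x) x 122 (its y) mm outside, walls 5 mm, floor 5 mm, rim 66 mm above the bench. Origin: bench level under its centre. A black rubber seal frame stands 6 mm above the rim (to 72 mm) until the lid is pressed down.
- seal (a joint): Travel of the tub's rubber seal, m: 0 standing 6 mm proud of the rim, 0.006 pressed flush. It stays where it is pushed; it takes about 5 N to move, far more than the lid's weight.
- lid: Loose white lid, plate 126 (its x) x 122 (its y) x 6 mm, with a plug 106 x 102 x 5 mm below (5 mm of room each side in the tub) and a blue bar handle on top, 60 mm long (its x), 16 mm wide (its y), from 6 to 34 mm above the origin. Origin: centre of the plate's underside: 5 mm above the bench at first, 66 mm when seated. 140 to 280 g. Fits in line with the tub, either way round.
- glaze_jar: Bystander: glaze jar, 60 mm wide, 75 mm tall. Leave alone.
- brush: Bystander: brush lying on the bench. Leave alone.
- bowl: Bystander: terracotta bowl, 110 mm wide, 45 mm high. Leave alone.
- plate1: Loose cream ceramic packing plate 1, 100 (its x) x 50 (its y) x 10 mm (its z) thick, 100 g, lying flat on the bench. Origin: its very centre; it may be used either way up and either way round.
- plate2: Loose red terracotta ceramic packing plate 2, 100 (its x) x 50 (its y) x 15 mm (its z) thick, 150 g, lying flat on the bench. Origin: its very centre; it may be used either way up and either way round.
- plate3: Loose grey ceramic packing plate 3, 100 (its x) x 50 (its y) x 20 mm (its z) thick, 200 g, lying flat on the bench. Origin: its very centre; it may be used either way up and either way round.
- plate4: Loose dark brown ceramic packing plate 4, 100 (its x) x 50 (its y) x 25 mm (its z) thick, 250 g, lying flat on the bench. Origin: its very centre; it may be used either way up and either way round.
- vase1: Loose small white vase (may be absent), 46 mm tall, belly 52 mm across between 8 and 27 mm above its foot, neck 24 to 30 mm across. Origin: centre of its foot.
- vase2: Loose small cream vase (may be absent), 46 mm tall, belly 52 mm across between 8 and 27 mm above its foot, neck 24 to 30 mm across. Origin: centre of its foot.
- vase3: Loose small blue vase (may be absent), 46 mm tall, belly 52 mm across between 8 and 27 mm above its foot, neck 24 to 30 mm across. Origin: centre of its foot.
There are look-alikes about, which are no part of the job. There is more than one size of the lid; the one meant has the size given above.

How it is judged:
By the outcome, as a careful person would: the job done as asked, in the order asked, and still so for the second after the job is handed in, with the robot touching nothing.
Of vase1, vase2, vase3 only 1 to 3 are there at a start; the rules pass over those that are not, and their reading is None.
At some moment in a run one of lid may be knocked a few centimetres aside while the robot is not near it.
It also fails if it takes over 210 s, if anything falls off the work surface, if the arm or the gripper's body presses on something with over 40 N, if the wrist force passes 120 N, or if a joint passes its speed limit or range.

## Working session

There is one attempt and no reset: what is moved stays moved. The work goes in short steps, Python scripts to look and compute and a shell command to move; the robot and the scene stay as the last step left them, time stands still between calls to the robot, and variables do not carry over. Pictures are saved under pics/ and viewed, and the job is handed in when it is done.

```bash
mkdir -p pics; python3 - <<'E'
from station import *
import cv2,numpy as np
s=get_state();print(s)
print(grip_depth)
for n in("side","top"):
    f=grab_frame(n);cv2.imwrite(f"pics/a_{n}.png",f[:,:,::-1]);c=get_calibration(n);print(n,c)
E
```

```text
{'t': 0.0, 'q': array([-8.92886107e-01,  3.59426637e-01,  1.10356794e-02, -3.55677787e-04,
       -1.22408941e+00, -2.88106701e-01]), 'qd': array([-0.0001473 ,  0.00016568,  0.00078692,  0.0012387 ,  0.00079504,
        0.00129258]), 'joint_efforts': array([-1.58138726e-03, -5.82721639e+01,  2.93051165e+01,  6.99701965e+00,
        6.65083411e-03, -1.55496036e-04]), 'eef_pos': array([ 0.25629318, -0.6239114 ,  0.22558589]), 'ee_rot': array([ 3.13988302e+00, -1.57972459e-04, -2.75191014e+00]), 'force': array([-0.40884193, -0.4770485 , -0.31807636]), 'moment': array([ 0.04412072, -0.02051684, -0.00492352]), 'width': 0.08765005673176189}
0.0188
side {'K': array([[440.23512276,   0.        , 276.31626768],
       [  0.        , 440.23512276, 213.55841503],
       [  0.        ,   0.        ,   1.        ]]), 'pose': array([[-0.99824319,  0.01110132, -0.05820049,  0.44864256],
       [-0.05385138, -0.57965002,  0.81308418,  1.18663905],
       [-0.02470961,  0.81478992,  0.5792295 ,  0.85694889],
       [ 0.        ,  0.        ,  0.        ,  1.        ]])}
top {'K': array([[506.37222091,   0.        , 281.24127563],
       [  0.        , 506.37222091, 206.09794065],
       [  0.        ,   0.        ,   1.        ]]), 'pose': array([[-0.01873132,  0.97780196, -0.20869227,  0.22113214],
       [-0.99980894, -0.01948489, -0.00155551,  0.05255554],
       [-0.00558733,  0.20862326,  0.97798012,  1.55488171],
       [ 0.        ,  0.        ,  0.        ,  1.        ]])}
```

View pics/a_side.png

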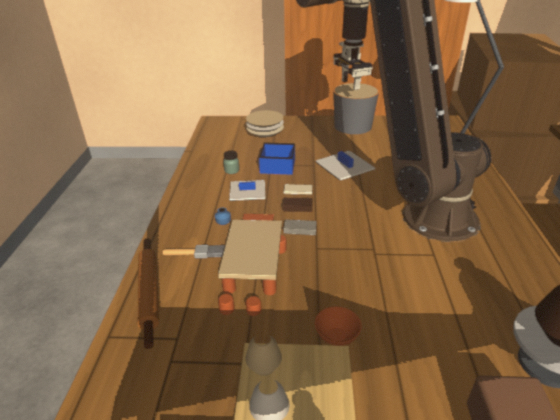

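View pics/a_top.png

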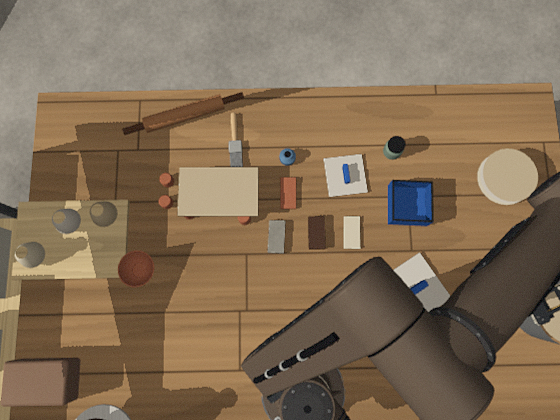

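```bash
cat > h.py <<'E'
from station import *
import cv2,numpy as np
def cam(n):
    c=get_calibration(n);return c['K'],c['pose']
def ray(n,u,v):
    K,P=cam(n);d=np.linalg.inv(K)@[u,v,1];d=np.array([d[0],-d[1],-d[2]]);return P[:3,3],P[:3,:3]@d
def onz(n,u,v,z):
    o,d=ray(n,u,v);return o+d*(z-o[2])/d[2]
def proj(n,p):
    K,P=cam(n);q=P[:3,:3].T@(np.array(p)-P[:3,3]);q=K@[q[0],-q[1],-q[2]];return q[:2]/q[2]
def tri(a,b):
    (o1,d1),(o2,d2)=ray('top',*a),ray('side',*b)
    d1=d1/np.linalg.norm(d1);d2=d2/np.linalg.norm(d2)
    t=np.linalg.lstsq(np.c_[d1,-d2],o2-o1,rcond=None)[0]
    p,q=o1+d1*t[0],o2+d2*t[1];return (p+q)/2,np.linalg.norm(p-q)
def snap(name,n,box=None,k=1):
    f=grab_frame(n)
    np.save(f'pics/{name}.npy',f)
    crop(name,box,k);return f
def crop(name,box=None,k=1,out=None):
    f=np.load(f'pics/{name}.npy')
    if box: f=f[box[1]:box[3],box[0]:box[2]]
    f=cv2.resize(f,None,fx=k,fy=k,interpolation=cv2.INTER_CUBIC)
    cv2.imwrite(f'pics/{out or name}.png',f[:,:,::-1])
E
python3 - <<'E'
from h import *
a=cv2.imread('pics/a_top.png')[:,:,::-1];b=cv2.imread('pics/a_side.png')[:,:,::-1]
np.save('pics/a_top.npy',a);np.save('pics/a_side.npy',b)
crop('a_top',(150,80,450,290),2.6,'b1');crop('a_side',(150,110,350,310),3,'b2')
crop('a_top',(0,180,180,300),4,'b3');crop('a_side',(200,300,400,420),4,'b4')
E
```

```text
(no output)
```

View pics/b1.png

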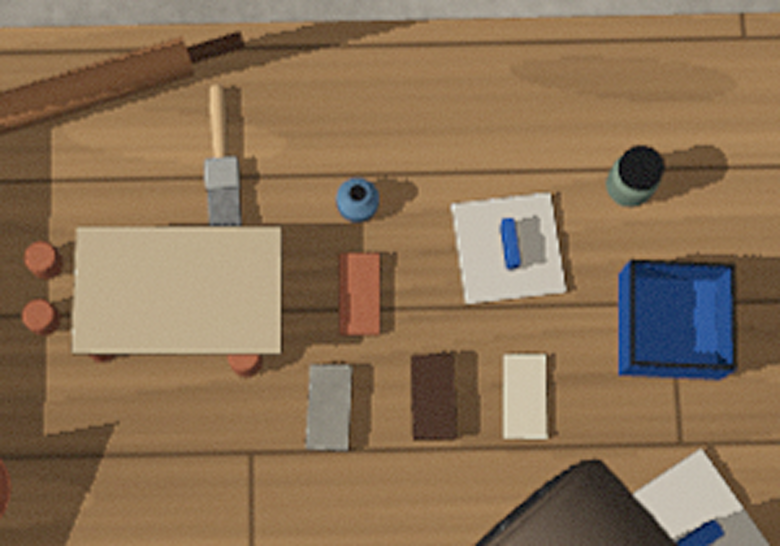

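View pics/b2.png

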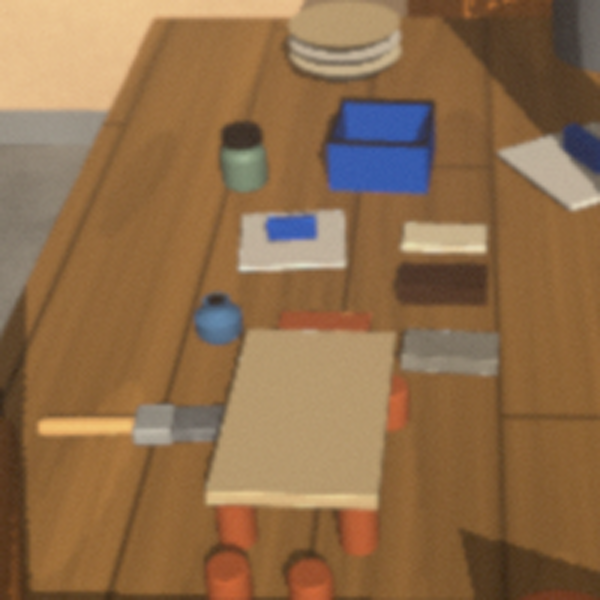

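View pics/b3.png

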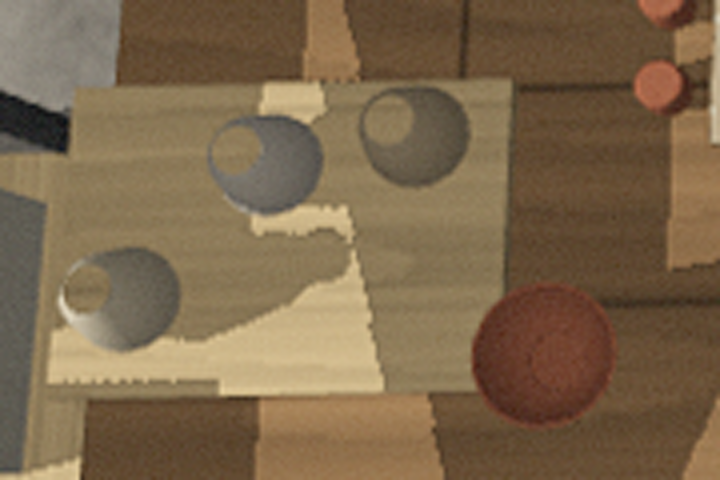

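View pics/b4.png

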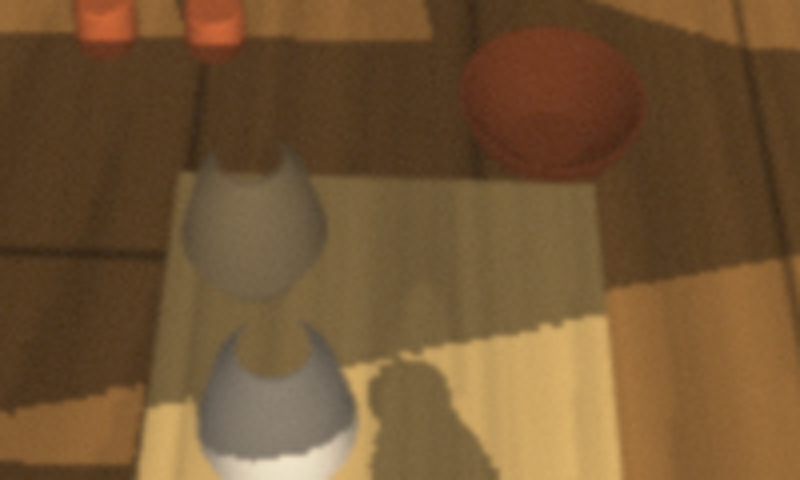

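```bash
cat > seg.py <<'E'
from h import *
def comp(f,mask,minA=40):
    mask=cv2.morphologyEx(mask.astype(np.uint8),cv2.MORPH_OPEN,np.ones((2,2)))
    cs,_=cv2.findContours(mask,cv2.RETR_EXTERNAL,cv2.CHAIN_APPROX_NONE)
    return [c for c in cs if cv2.contourArea(c)>minA]
def rect(n,c,z):
    p=np.array([onz(n,u,v,z)[:2] for u,v in c[:,0,:]],np.float32)
    (cx,cy),(w,h),a=cv2.minAreaRect(p*1000)
    if w<h:w,h,a=h,w,a+90
    return round(cx,1),round(cy,1),round(w,1),round(h,1),round((a+90)%180-90,1)
E
python3 - <<'E'
from seg import *
f=np.load('pics/a_top.npy')
for n,(u,v) in dict(shelf=(215,190),cream=(352,232),lid=(333,170),lid2=(412,265),grey=(277,236),brown=(317,232),red=(289,193),tubfloor=(405,205),wood=(300,240),vase=(288,160)).items(): print(n,f[v,u])
hsv=cv2.cvtColor(f,cv2.COLOR_RGB2HSV)
def fill(u,v,tol):
    m=np.zeros((422,562),np.uint8);g=cv2.GaussianBlur(f,(3,3),0)
    cv2.floodFill(g.copy(),m,(u,v),0,(tol,)*3,(tol,)*3,4|cv2.FLOODFILL_FIXED_RANGE|cv2.FLOODFILL_MASK_ONLY|(255<<8))
    return m[1:-1,1:-1]
for n,u,v,t,z in [('shelf',215,190,35,.075),('cream',352,232,45,.01),('lid',335,170,45,.011),('lid2',412,265,45,.011),('grey',277,236,28,.02),('brown',317,232,22,.025),('red',289,193,35,.015)]:
    m=fill(u,v,t);c=max(comp(f,m>0,10),key=cv2.contourArea);
    print(n,rect('top',c,z),cv2.boundingRect(c))
E
```

```text
shelf [186 169 137]
cream [204 193 169]
lid [197 192 178]
lid2 [198 192 180]
grey [147 140 126]
brown [76 54 45]
red [168 100  73]
tubfloor [ 39  63 109]
wood [152 118  80]
vase [ 83 113 136]
shelf (584.8, 242.9, 239.4, 148.6, 88.9) (178, 168, 81, 49)
cream (462.0, -161.5, 101.1, 49.3, -2.9) (344, 217, 17, 33)
lid (644.5, -150.6, 126.8, 122.8, 6.1) (324, 155, 44, 43)
lid2 (334.7, -347.0, 95.5, 82.6, -58.3) (395, 254, 41, 34)
grey (451.9, 70.6, 99.3, 50.5, -4.1) (268, 221, 18, 33)
brown (462.8, -66.6, 102.3, 75.3, 1.0) (309, 216, 26, 34)
red (570.5, -188.3, 1186.7, 332.9, -89.9) (168, 144, 376, 110)
```

```bash
python3 - <<'E'
from seg import *
f=np.load('pics/a_top.npy');F=f.astype(int)
def go(n,m,box,z):
    k=np.zeros(f.shape[:2],bool);k[box[1]:box[3],box[0]:box[2]]=1
    c=max(comp(f,m&k,10),key=cv2.contourArea);print(n,rect('top',c,z),cv2.boundingRect(c));return c
R,G,B=F[...,0],F[...,1],F[...,2]
go('red',(R-G>45)&(G<125),(270,170,315,215),.015)
for y in (225,232,240): print(F[y,305:338].tolist())
go('brown',(R<115)&(R-B<45),(300,210,326,255),.025)
go('grey',(R-B<40)&(R>100),(262,215,300,262),.02)
cb=go('tub',(B>R+10),(375,170,450,240),.066)
go('blue vase',(B>R+5),(270,140,310,180),.02)
go('handle',(B>R+20),(338,160,360,190),.045)
E
python3 - <<'E'
from seg import *
crop('a_top',(370,165,450,240),8,'b5')
crop('a_side',(200,190,310,310),6,'b6')
E
```

```text
red (589.8, 29.9, 99.6, 44.0, -1.2) (282, 178, 15, 32)
[[152, 115, 73], [156, 120, 80], [151, 116, 78], [86, 63, 46], [67, 45, 33], [74, 52, 38], [78, 53, 41], [81, 60, 48], [79, 56, 43], [72, 51, 39], [77, 53, 43], [77, 52, 43], [80, 57, 41], [75, 50, 38], [76, 58, 42], [77, 57, 42], [78, 56, 46], [72, 53, 39], [75, 57, 45], [84, 63, 49], [104, 82, 53], [95, 72, 46], [99, 76, 53], [97, 75, 50], [101, 77, 52], [100, 81, 55], [101, 79, 55], [90, 66, 42], [113, 87, 57], [156, 122, 83], [151, 116, 79], [149, 115, 78], [154, 121, 84]]
[[154, 119, 85], [156, 121, 81], [152, 119, 81], [94, 69, 51], [66, 41, 30], [79, 56, 47], [82, 57, 46], [84, 62, 48], [79, 53, 47], [80, 59, 44], [74, 49, 41], [80, 57, 46], [76, 54, 45], [75, 50, 38], [78, 59, 47], [77, 52, 40], [76, 53, 39], [77, 52, 41], [76, 55, 40], [79, 54, 43], [80, 60, 38], [94, 71, 45], [93, 71, 47], [92, 70, 47], [94, 74, 50], [97, 74, 50], [97, 73, 47], [92, 68, 44], [95, 73, 54], [108, 79, 54], [152, 118, 84], [144, 111, 73], [148, 114, 77]]
[[153, 119, 82], [154, 118, 81], [150, 118, 77], [121, 91, 62], [81, 51, 43], [72, 52, 
[... 528 characters left out ...]
.8, 130.0, -3.8) (389, 182, 44, 45)
blue vase (705.5, 29.1, 49.5, 47.5, -1.2) (281, 150, 16, 16)Traceback (most recent call last):
  File "<stdin>", line 13, in <module>
  File "<stdin>", line 5, in go
  File "seg.py", line 7, in rect
    p=np.array([onz(n,u,v,z)[:2] for u,v in c[:,0,:]],np.float32)
                ~~~^^^^^^^^^
  File "h.py", line 8, in onz
    o,d=ray(n,u,v);return o+d*(z-o[2])/d[2]
        ~~~^^^^^^^
  File "h.py", line 6, in ray
    K,P=cam(n);d=np.linalg.inv(K)@[u,v,1];d=np.array([d[0],-d[1],-d[2]]);return P[:3,3],P[:3,:3]@d
        ~~~^^^
  File "h.py", line 4, in cam
    c=get_calibration(n);return c['K'],c['pose']
ValueError: time passes only in moves, steps and waits
```

View pics/b5.png

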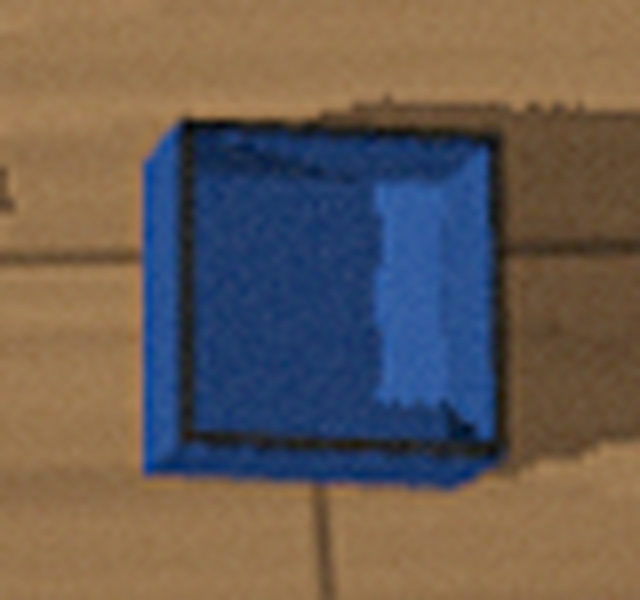

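View pics/b6.png

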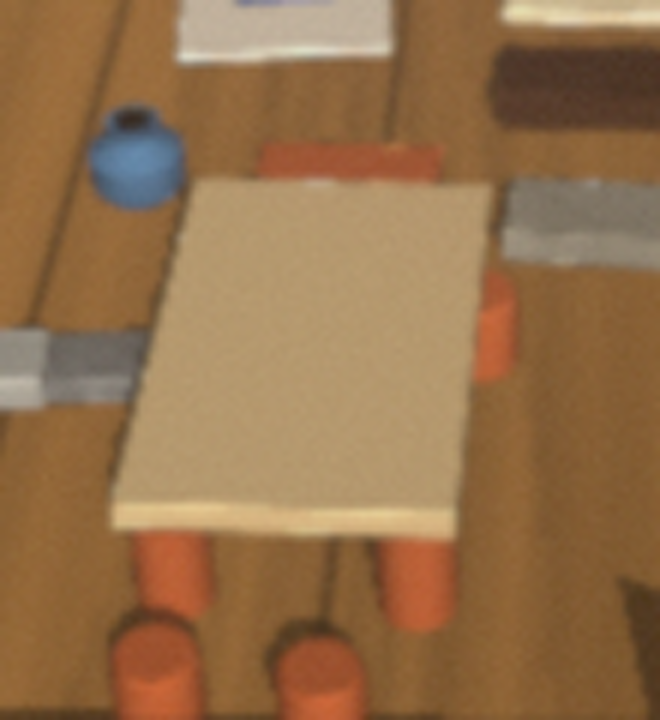

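```bash
sed -i 's/^def cam(n):/_C={}\ndef cam(n):\n    if n in _C: return _C[n]\n    _C[n]=cam0(n);return _C[n]\ndef cam0(n):/' h.py
python3 - <<'E'
from seg import *
f=np.load('pics/a_top.npy');F=f.astype(int)
# tub seal corners
C=[np.array(c)/8+[370,165]-0.5 for c in [(182,122),(498,132),(500,457),(182,442)]]
P=np.array([onz('top',*c,.072)[:2] for c in C])*1000
print(P.round(1),P.mean(0).round(1));print([ (np.linalg.norm(P[i]-P[i-1]).round(1)) for i in range(4)])
for i in range(4):
    d=P[i]-P[i-1];print(np.degrees(np.arctan2(d[1],d[0])).round(1))
R,G,B=F[...,0],F[...,1],F[...,2]
def go(n,m,box,z):
    k=np.zeros(f.shape[:2],bool);k[box[1]:box[3],box[0]:box[2]]=1
    c=max(comp(f,m&k,10),key=cv2.contourArea);print(n,rect('top',c,z),cv2.boundingRect(c));return c
go('red',(G<R*.68),(270,170,315,215),.015)
go('handle',(B>R+20),(338,160,354,190),.039)
c=go('shelf',(R>150)&(G>140),(170,160,266,220),.075)
e=cv2.approxPolyDP(c,5,True)[:,0];print(e.tolist())
pts=c[:,0]
S=np.array([onz('top',u,v,.075)[:2]*1000 for u,v in pts])
for nm,sel in [('-x',(S[:,0]<515)&(abs(S[:,1]-243)<105)),('+x',(S[:,0]>655)&(abs(S[:,1]-243)<105)),('-y',(S[:,1]<130)&(abs(S[:,0]-585)<60)),('+y',(S[:,1]>355)&(abs(S[:,0]-585)<60))]:
    vx,vy,x,y=cv2.fitLine(S[sel].astype(np.float32),cv2.DIST_HUBER,0,.01,.01).ravel();print(nm,np.degrees(np.arctan2(vy,vx)).round(2),x.round(1),y.round(1))
E
```

```text
[[ 612.3 -282.3]
 [ 606.  -401.2]
 [ 481.5 -391.9]
 [ 489.5 -274.3]] [ 547.3 -337.4]
[np.float64(123.1), np.float64(119.1), np.float64(124.9), np.float64(117.8)]
-3.7
-93.0
175.7
86.1
red (589.9, 31.5, 99.6, 47.2, -1.2) (281, 178, 16, 32)
handle (641.3, -150.0, 61.5, 18.5, 5.3) (343, 165, 8, 20)
shelf (584.8, 242.5, 238.7, 148.6, 88.9) (179, 168, 80, 49)
[[180, 169], [179, 216], [258, 216], [258, 169]]
-x 88.86 510.7 250.0
+x 88.83 659.6 266.8
-y -0.52 586.5 123.9
+y -0.67 601.4 360.0
```

```bash
cat > plan.py <<'E'
import sys
from h import *
from scipy.spatial.transform import Rotation as Ro
# usage: plan.py x y z(mm) yaw(deg)
def rel(s,x,y,z,yaw):
    R0=Ro.from_euler('xyz',s['ee_rot']);R1=Ro.from_euler('xyz',[np.pi,0,np.radians(yaw)])
    d=R0.inv().apply(np.array([x,y,z])/1000-s['eef_pos'])
    return d/.5,(R0.inv()*R1).as_rotvec()/(2*np.pi)
if __name__=='__main__':
    s=get_state();x,y,z,yaw=map(float,sys.argv[1:5])
    a,b=rel(s,x,y,z,yaw)
    print('at',(s['eef_pos']*1000).round(1),np.degrees(s['ee_rot']).round(2),'w',round(s['width']*1000,1),'F',s['force'].round(1),'t',round(s['t'],1))
    print('slide',a.round(4),'turn',b.round(4),'rows',max(np.linalg.norm(a)*500/41.7,np.linalg.norm(b)*360/7.16).round(1))
E
python3 plan.py 432 -160 150 178
```

```text
at [ 256.3 -624.   225.7] [ 1.7991e+02 -1.0000e-02 -1.5768e+02] w 87.9 F [ 0.4 -0.4 -0.3] t 0.1
slide [-0.6775  0.7247  0.1524] turn [ 0.0002 -0.0001  0.0676] rows 12.0
```

```bash
python3 -m crank '[{"turn":[0,0,0.034],"slide":[-0.34,0.36,0.04],"fingers":0.6},{"turn":[0,0,0.034],"slide":[-0.34,0.36,0.04],"fingers":0.6},{"turn":[0,0,0.034],"slide":[-0.34,0.36,0.04],"fingers":0.6},{"turn":[0,0,0.034],"slide":[-0.34,0.36,0.04],"fingers":0.6},{"turn":[0,0,0.034],"slide":[-0.34,0.36,0.04],"fingers":0.6}]' 40; python3 plan.py 432 -160 150 178
```

```text
t: 0.52
eef_pos: [0.331, -0.4287, 0.2092]
ee_rot: [3.141, -0.0, -2.966]
force: [1.4, 0.5, 0.1]
width: 0.0702
at [ 331.  -428.7  209.2] [ 1.7997e+02 -2.0000e-02 -1.6994e+02] w 70.2 F [1.4 0.5 0.1] t 0.5
slide [-0.2929  0.4938  0.1185] turn [ 0.0001 -0.0001  0.0335] rows 7.0
```

```bash
python3 -m crank '[{"turn":[0,0,0.034],"slide":[-0.29,0.4,0.1],"fingers":0.6},{"turn":[0,0,0.034],"slide":[-0.29,0.4,0.1],"fingers":0.6},{"turn":[0,0,0.034],"slide":[-0.29,0.4,0.1],"fingers":0.6},{"turn":[0,0,0.034],"slide":[-0.29,0.4,0.1],"fingers":0.6},{"turn":[0,0,0.034],"slide":[-0.29,0.4,0.1],"fingers":0.6}]'; python3 plan.py 432 -160 150 178
```

```text
t: 0.93
eef_pos: [0.4179, -0.2498, 0.1693]
ee_rot: [3.142, 0.0, 3.104]
force: [0.4, -0.7, 0.6]
width: 0.0695
at [ 417.9 -249.8  169.3] [1.8000e+02 1.0000e-02 1.7784e+02] w 69.5 F [ 0.4 -0.7  0.6] t 0.9
slide [-0.0214  0.1804  0.0385] turn [ 0.      0.     -0.0004] rows 2.2
```

```bash
sleep 0; python3 plan.py 432 -160 150 178; python3 - <<'E'
from h import *
snap('c_top','top',(150,80,450,290),2.6)
E
```

```text
at [ 417.9 -249.8  169.3] [1.8000e+02 1.0000e-02 1.7784e+02] w 69.5 F [ 0.4 -0.7  0.6] t 0.9
slide [-0.0214  0.1804  0.0385] turn [ 0.      0.     -0.0004] rows 2.2
```

View pics/c_top.png

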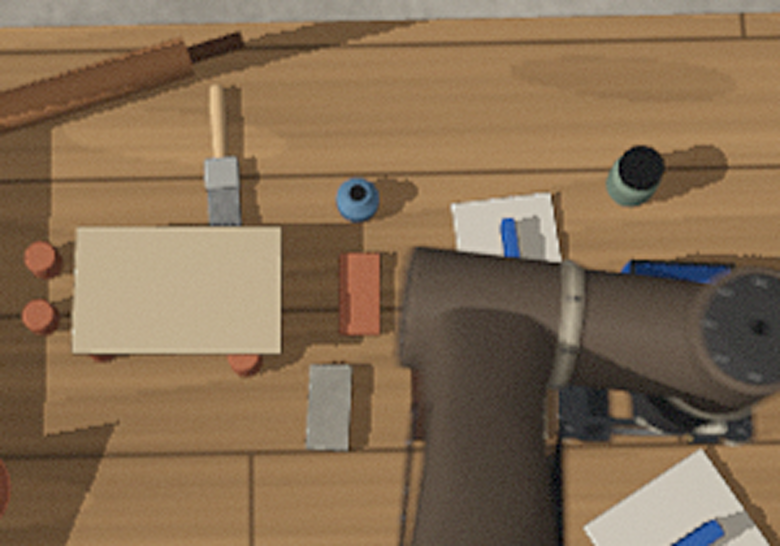

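```bash
python3 -m crank '[{"turn":[0,0,0],"slide":[-0.02,0.18,0.07],"fingers":0.6},{"turn":[0,0,0],"slide":[-0.02,0.18,0.14],"fingers":0.6},{"turn":[0,0,0],"slide":[-0.02,0.18,0.2],"fingers":0.6},{"turn":[0,0,0],"slide":[-0.02,0.18,0.2],"fingers":0.6},{"turn":[0,0,0],"slide":[-0.02,0.18,0.2],"fingers":0.6}]'; python3 plan.py 432 -160 3 177.5
```

```text
t: 1.4
eef_pos: [0.4283, -0.1607, 0.0661]
ee_rot: [3.142, -0.007, 3.106]
force: [-1.1, -0.4, 0.5]
width: 0.0702
at [ 428.3 -160.7   66.1] [180.    -0.39 177.94] w 70.2 F [-1.1 -0.4  0.5] t 1.4
slide [-0.0082  0.0017  0.1262] turn [ 0.     -0.0011  0.0012] rows 1.5
```

```bash
python3 -m crank '[{"turn":[0,0,0],"slide":[-0.01,0.002,0.07],"fingers":0.6},{"turn":[0,0,0],"slide":[-0.01,0.002,0.115],"fingers":0.6},{"turn":[0,0,0],"slide":[-0.01,0.002,0.125],"fingers":0.6},{"turn":[0,0,0],"slide":[-0.01,0.002,0.125],"fingers":0.6}]'; python3 plan.py 432 -160 3 177.5
```

```text
t: 1.73
eef_pos: [0.4353, -0.1618, 0.0065]
ee_rot: [-3.141, -0.003, 3.104]
force: [0.2, 1.0, 0.1]
width: 0.07
at [ 435.3 -161.8    6.5] [-1.7998e+02 -1.7000e-01  1.7783e+02] w 70.0 F [0.2 1.  0.1] t 1.7
slide [0.0067 0.0034 0.007 ] turn [-0.0001 -0.0005  0.0009] rows 0.1
```

Lower a touch and close.

```bash
python3 -m crank '[{"turn":[0,0,0],"slide":[0.006,0.001,0.007],"fingers":0.6},{"turn":[0,0,0],"slide":[0.006,0.001,0.007],"fingers":-1},{"turn":[0,0,0],"slide":[0.006,0.001,0.007],"fingers":-1},{"turn":[0,0,0],"slide":[0.006,0.001,0.007],"fingers":-1},{"turn":[0,0,0],"slide":[0.006,0.001,0.007],"fingers":-1}]' 40;  python3 -m crank '[{"turn":[0,0,0],"slide":[0,0,0],"fingers":-1},{"turn":[0,0,0],"slide":[0,0,0],"fingers":-1}]'; python3 plan.py 432 -160 3 177.5
```

```text
t: 2.15
eef_pos: [0.4337, -0.1608, 0.0045]
ee_rot: [3.142, 0.002, 3.104]
force: [-1.5, 0.4, 7.2]
width: 0.0493
t: 2.32
eef_pos: [0.4337, -0.1608, 0.0045]
ee_rot: [-3.141, 0.001, 3.105]
force: [-1.6, 0.4, 7.4]
width: 0.0492
at [ 433.7 -160.8    4.5] [-1.7999e+02  8.0000e-02  1.7788e+02] w 49.2 F [-1.6  0.4  7.4] t 2.3
slide [0.0034 0.0014 0.0029] turn [-0.      0.0002  0.001 ] rows 0.1
```

```bash
python3 -m crank '[{"turn":[0,0,0],"slide":[0.003,0,-0.03],"fingers":-1},{"turn":[0,0,0],"slide":[0.003,0,-0.11],"fingers":-1},{"turn":[0,0,0],"slide":[0.003,0,-0.19],"fingers":-1},{"turn":[0,0,0],"slide":[0.003,0,-0.23],"fingers":-1},{"turn":[0,0,0],"slide":[0.003,0,-0.23],"fingers":-1}]'; python3 plan.py 422 170 110 179
```

```text
t: 2.73
eef_pos: [0.4347, -0.1608, 0.1237]
ee_rot: [-3.142, 0.009, 3.105]
force: [0.3, -0.4, -0.9]
width: 0.0491
at [ 434.7 -160.8  123.7] [-180.      0.52  177.91] w 49.1 F [ 0.3 -0.4 -0.9] t 2.7
slide [0.0498 0.6602 0.027 ] turn [-0.      0.0014 -0.003 ] rows 7.9
```

```bash
python3 -m crank '[{"turn":[0,0,-0.003],"slide":[0.01,0.08,0],"fingers":-1},{"turn":[0,0,-0.003],"slide":[0.012,0.16,0],"fingers":-1},{"turn":[0,0,-0.003],"slide":[0.015,0.24,0],"fingers":-1},{"turn":[0,0,-0.003],"slide":[0.018,0.32,0],"fingers":-1},{"turn":[0,0,-0.003],"slide":[0.02,0.35,0],"fingers":-1}]';python3 -m crank '[{"turn":[0,0,0],"slide":[0.007,0.08,0],"fingers":-1},{"turn":[0,0,0],"slide":[0.012,0.16,0],"fingers":-1},{"turn":[0,0,0],"slide":[0.017,0.24,0],"fingers":-1},{"turn":[0,0,0],"slide":[0.022,0.3,0],"fingers":-1},{"turn":[0,0,0],"slide":[0.022,0.3,0],"fingers":-1}]'; python3 plan.py 422 170 110 179
python3 - <<'E'
from h import *
snap('d_top','top',(150,80,450,290),2.6)
snap('d_side','side',(150,110,350,310),3)
E
```

```text
t: 3.15
eef_pos: [0.4283, 0.018, 0.1188]
ee_rot: [3.141, 0.001, 3.125]
force: [0.8, -0.4, -0.6]
width: 0.0494
t: 3.57
eef_pos: [0.4204, 0.1694, 0.1187]
ee_rot: [3.14, 0.001, 3.127]
force: [0.5, 0.3, -0.6]
width: 0.049
at [420.4 169.4 118.7] [1.7993e+02 8.0000e-02 1.7915e+02] w 49.0 F [ 0.5  0.3 -0.6] t 3.6
slide [-0.0032  0.0011  0.0174] turn [0.0002 0.0002 0.0004] rows 0.2
```

View pics/d_top.png

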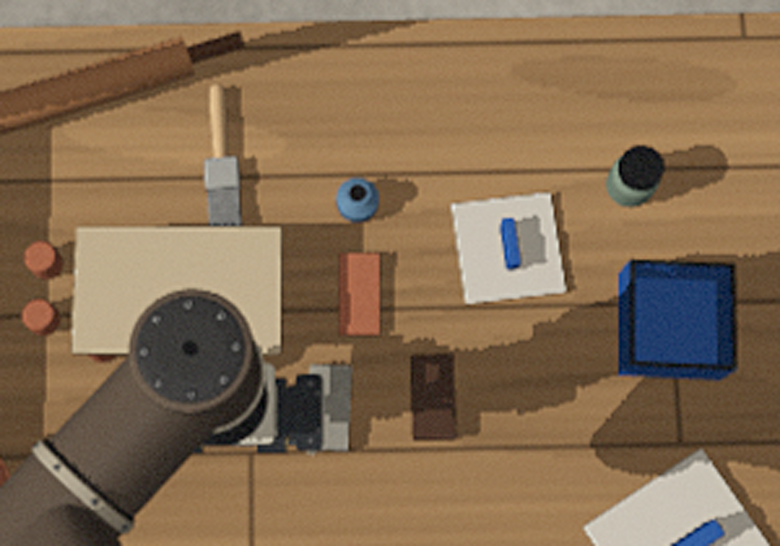

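View pics/d_side.png

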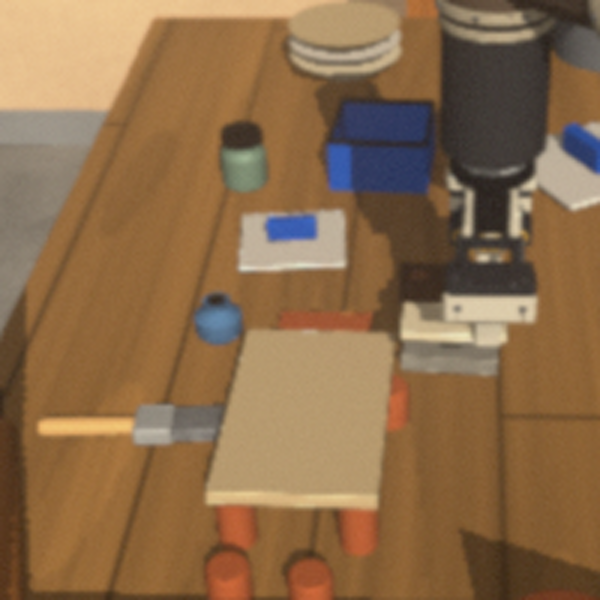

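```bash
python3 -m crank '[{"turn":[0,0,0],"slide":[-0.004,0.001,0.06],"fingers":-1},{"turn":[0,0,0],"slide":[-0.004,0.001,0.1],"fingers":-1},{"turn":[0,0,0],"slide":[-0.004,0.001,0.12],"fingers":-1},{"turn":[0,0,0],"slide":[-0.004,0.001,0.12],"fingers":-1},{"turn":[0,0,0],"slide":[-0.004,0.001,0.12],"fingers":-1}]'; python3 plan.py 423 170 40 179
```

```text
t: 4.08
eef_pos: [0.4217, 0.1639, 0.0582]
ee_rot: [-3.14, -0.001, 3.122]
force: [0.2, 0.8, 0.2]
width: 0.0494
at [421.7 163.9  58.2] [-1.7992e+02 -7.0000e-02  1.7887e+02] w 49.4 F [0.2 0.8 0.2] t 4.1
slide [-0.0025  0.0122  0.0365] turn [-0.0002 -0.0002 -0.0004] rows 0.5
```

```bash
python3 - <<'E'
from h import *
snap('e_side','side',(220,170,340,270),6)
snap('e_top','top',(190,180,310,260),6)
E
```

```text
(no output)
```

View pics/e_side.png

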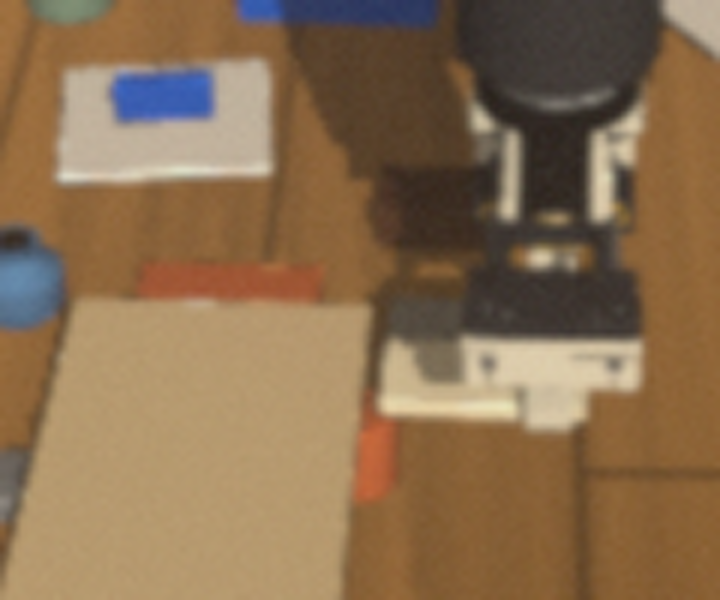

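```bash
python3 -m crank '[{"turn":[0,0,0],"slide":[0,0,0],"fingers":-1},{"turn":[0,0,0],"slide":[0,0,0],"fingers":-1}]';  python3 -m crank '[{"turn":[0,0,0],"slide":[0,0,0],"fingers":-1},{"turn":[0,0,0],"slide":[0,0,0],"fingers":-1}]'; python3 plan.py 423 170 40 179
```

```text
t: 4.35
eef_pos: [0.4224, 0.1655, 0.0594]
ee_rot: [3.14, 0.001, 3.123]
force: [-0.3, -0.7, -0.4]
width: 0.0495
t: 4.52
eef_pos: [0.4222, 0.1654, 0.059]
ee_rot: [3.141, 0.001, 3.123]
force: [-1.2, 0.1, -0.8]
width: 0.0487
at [422.2 165.4  59. ] [1.7996e+02 4.0000e-02 1.7894e+02] w 48.7 F [-1.2  0.1 -0.8] t 4.5
slide [-0.0015  0.0091  0.038 ] turn [ 0.0001  0.0001 -0.0002] rows 0.5
```

```bash
python3 -m crank '[{"turn":[0,0,0],"slide":[-0.002,0.009,0.01],"fingers":-1},{"turn":[0,0,0],"slide":[-0.002,0.009,0.015],"fingers":-1},{"turn":[0,0,0],"slide":[-0.002,0.009,0.015],"fingers":-1}]';  for i in 1 ; do python3 -m crank '[{"turn":[0,0,0],"slide":[0,0,0.004],"fingers":-1},{"turn":[0,0,0],"slide":[0,0,0.004],"fingers":-1},{"turn":[0,0,0],"slide":[0,0,0.004],"fingers":-1}]';  python3 -m crank '[{"turn":[0,0,0],"slide":[0,0,0.004],"fingers":-1},{"turn":[0,0,0],"slide":[0,0,0.004],"fingers":-1},{"turn":[0,0,0],"slide":[0,0,0.004],"fingers":-1}]'; done
```

```text
t: 4.77
eef_pos: [0.4228, 0.1698, 0.0503]
ee_rot: [-3.141, -0.001, 3.123]
force: [-0.0, 0.3, -1.2]
width: 0.0489
t: 5.02
eef_pos: [0.4229, 0.1696, 0.0489]
ee_rot: [-3.141, -0.0, 3.123]
force: [0.1, -0.4, -0.9]
width: 0.0493
t: 5.27
eef_pos: [0.4232, 0.1699, 0.0471]
ee_rot: [3.141, 0.0, 3.123]
force: [0.8, -1.0, 0.2]
width: 0.0494
```

```bash
for i in 1 ; do python3 -m crank '[{"turn":[0,0,0],"slide":[0,0,0.003],"fingers":-1},{"turn":[0,0,0],"slide":[0,0,0.003],"fingers":-1},{"turn":[0,0,0],"slide":[0,0,0.003],"fingers":-1}]';  python3 -m crank '[{"turn":[0,0,0],"slide":[0,0,0.003],"fingers":-1},{"turn":[0,0,0],"slide":[0,0,0.003],"fingers":-1},{"turn":[0,0,0],"slide":[0,0,0.003],"fingers":-1}]';python3 -m crank '[{"turn":[0,0,0],"slide":[0,0,0.003],"fingers":-1},{"turn":[0,0,0],"slide":[0,0,0.003],"fingers":-1},{"turn":[0,0,0],"slide":[0,0,0.003],"fingers":-1}]'; done
```

```text
t: 5.52
eef_pos: [0.4232, 0.1698, 0.0456]
ee_rot: [3.141, 0.0, 3.123]
force: [-1.4, 0.1, 1.3]
width: 0.0494
t: 5.77
eef_pos: [0.4231, 0.1698, 0.0441]
ee_rot: [3.141, 0.0, 3.123]
force: [-1.8, 0.1, 2.9]
width: 0.0489
t: 6.02
eef_pos: [0.4231, 0.1697, 0.0426]
ee_rot: [-3.142, 0.0, 3.123]
force: [-2.5, 0.1, 3.7]
width: 0.0495
```

```bash
python3 -m crank '[{"turn":[0,0,0],"slide":[0,0,-0.016],"fingers":-1},{"turn":[0,0,0],"slide":[0,0,-0.016],"fingers":-1},{"turn":[0,0,0],"slide":[0,0,-0.016],"fingers":-1},{"turn":[0,0,0],"slide":[0,0,-0.016],"fingers":-1}]';python3 plan.py 484.4 169.2 50 179
python3 - <<'E'
from h import *
snap('f_side','side',(220,170,340,270),6)
E
```

```text
t: 6.35
eef_pos: [0.423, 0.1697, 0.0506]
ee_rot: [3.142, -0.0, 3.123]
force: [-1.2, -0.0, -1.5]
width: 0.049
at [423.  169.7  50.6] [ 1.7999e+02 -1.0000e-02  1.7892e+02] w 49.0 F [-1.2 -0.  -1.5] t 6.3
slide [-0.1229  0.0014  0.0011] turn [ 0.     -0.     -0.0002] rows 1.5
```

View pics/f_side.png

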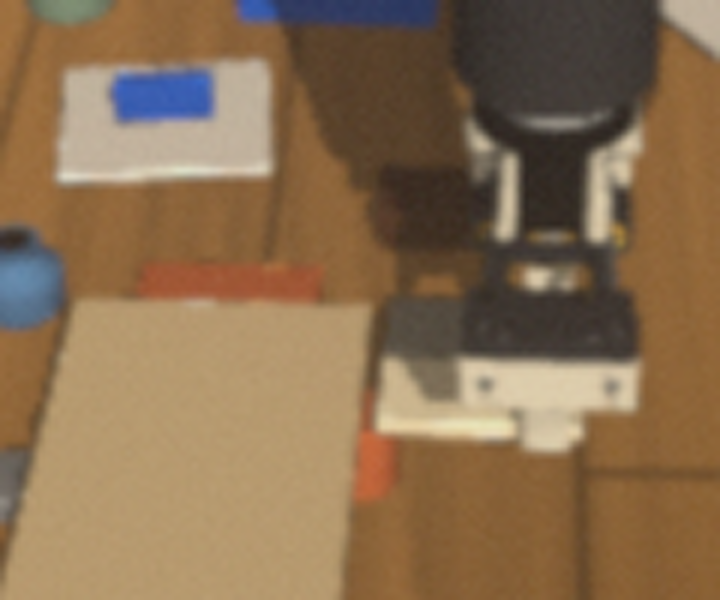

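```bash
python3 -m crank '[{"turn":[0,0,0],"slide":[-0.03,0,0.002],"fingers":-1},{"turn":[0,0,0],"slide":[-0.05,0.001,0.002],"fingers":-1},{"turn":[0,0,0],"slide":[-0.05,0.001,0.002],"fingers":-1}]';python3 -m crank '[{"turn":[0,0,0],"slide":[-0.025,0,0],"fingers":-1},{"turn":[0,0,0],"slide":[-0.05,0,0],"fingers":-1},{"turn":[0,0,0],"slide":[-0.073,0,0],"fingers":-1},{"turn":[0,0,0],"slide":[-0.073,0,0],"fingers":-1},{"turn":[0,0,0],"slide":[-0.073,0,0],"fingers":-1}]';python3 plan.py 484.4 169.2 50 179
```

```text
t: 6.65
eef_pos: [0.4499, 0.1704, 0.0495]
ee_rot: [3.141, 0.001, 3.123]
force: [0.7, 0.8, -0.5]
width: 0.0493
t: 7.07
eef_pos: [0.4849, 0.1688, 0.0492]
ee_rot: [-3.141, -0.001, 3.122]
force: [0.0, 1.2, -0.0]
width: 0.0492
at [484.9 168.8  49.2] [-1.7998e+02 -4.0000e-02  1.7886e+02] w 49.2 F [ 0.   1.2 -0. ] t 7.1
slide [ 0.001   0.0008 -0.0017] turn [-0.0001 -0.0001 -0.0004] rows 0.0
```

Plate 1 is in. Test play: lift until contact, then lower until contact.

```bash
Z='{"turn":[0,0,0],"slide":[0,0,-0.004],"fingers":-1}'; python3 -m crank '[{"turn":[0,0,0],"slide":[0,0,-0.004],"fingers":-1},{"turn":[0,0,0],"slide":[0,0,-0.004],"fingers":-1},{"turn":[0,0,0],"slide":[0,0,-0.004],"fingers":-1}]'; python3 -m crank '[{"turn":[0,0,0],"slide":[0,0,-0.003],"fingers":-1},{"turn":[0,0,0],"slide":[0,0,-0.003],"fingers":-1},{"turn":[0,0,0],"slide":[0,0,-0.003],"fingers":-1}]'; python3 -m crank '[{"turn":[0,0,0],"slide":[0,0,0.008],"fingers":-1},{"turn":[0,0,0],"slide":[0,0,0.011],"fingers":-1},{"turn":[0,0,0],"slide":[0,0,0.011],"fingers":-1}]';python3 -m crank '[{"turn":[0,0,0],"slide":[0,0,0.003],"fingers":-1},{"turn":[0,0,0],"slide":[0,0,0.003],"fingers":-1},{"turn":[0,0,0],"slide":[0,0,0.003],"fingers":-1}]'
```

```text
t: 7.32
eef_pos: [0.4842, 0.1691, 0.0518]
ee_rot: [3.141, 0.0, 3.123]
force: [-0.3, 0.1, -1.3]
width: 0.0492
t: 7.57
eef_pos: [0.4845, 0.1692, 0.0533]
ee_rot: [3.141, 0.0, 3.123]
force: [-0.1, -0.5, -1.2]
width: 0.0488
t: 7.82
eef_pos: [0.4844, 0.169, 0.0471]
ee_rot: [-3.141, -0.0, 3.123]
force: [0.2, 0.3, -0.7]
width: 0.0493
t: 8.07
eef_pos: [0.4844, 0.169, 0.0466]
ee_rot: [-3.141, -0.0, 3.123]
force: [-4.2, -0.3, 8.0]
width: 0.0493
```

```bash
python3 -m crank '[{"turn":[0,0,0],"slide":[0,0,-0.007],"fingers":-1},{"turn":[0,0,0],"slide":[0,0,-0.007],"fingers":-1},{"turn":[0,0,0],"slide":[0.05,0,-0.007],"fingers":-1},{"turn":[0,0,0],"slide":[0.1,0,-0.007],"fingers":-1},{"turn":[0,0,0],"slide":[0.134,-0.003,-0.007],"fingers":-1}]';python3 -m crank '[{"turn":[0,0,0],"slide":[0,0,-0.04],"fingers":-1},{"turn":[0,0,0],"slide":[0,-0.06,-0.12],"fingers":-1},{"turn":[0,0,0],"slide":[-0.004,-0.14,-0.14],"fingers":-1},{"turn":[0,0,0],"slide":[-0.012,-0.22,-0.14],"fingers":-1},{"turn":[0,0,0],"slide":[-0.02,-0.3,-0.14],"fingers":-1}]';python3 plan.py 517.8 -336 130 176.3
```

```text
t: 8.48
eef_pos: [0.4159, 0.1682, 0.0491]
ee_rot: [-3.141, -0.001, 3.122]
force: [-0.4, 0.1, -0.5]
width: 0.0492
t: 8.9
eef_pos: [0.4251, 0.0211, 0.1211]
ee_rot: [3.14, 0.003, 3.125]
force: [0.8, -0.4, -1.7]
width: 0.0488
at [425.1  21.1 121.1] [179.89   0.19 179.06] w 48.8 F [ 0.8 -0.4 -1.7] t 8.9
slide [-0.1972 -0.711  -0.0184] turn [0.0003 0.0005 0.0077] rows 8.9
```

```bash
python3 -m crank '[{"turn":[0,0,0.007],"slide":[-0.02,-0.08,-0.02],"fingers":-1},{"turn":[0,0,0.007],"slide":[-0.04,-0.16,-0.02],"fingers":-1},{"turn":[0,0,0.007],"slide":[-0.06,-0.24,-0.02],"fingers":-1},{"turn":[0,0,0.007],"slide":[-0.08,-0.32,-0.02],"fingers":-1},{"turn":[0,0,0.007],"slide":[-0.1,-0.38,-0.02],"fingers":-1}]';python3 -m crank '[{"turn":[0,0,0],"slide":[-0.02,-0.07,0],"fingers":-1},{"turn":[0,0,0],"slide":[-0.04,-0.15,0],"fingers":-1},{"turn":[0,0,0],"slide":[-0.06,-0.23,0],"fingers":-1},{"turn":[0,0,0],"slide":[-0.09,-0.3,0],"fingers":-1},{"turn":[0,0,0],"slide":[-0.09,-0.3,0],"fingers":-1}]';python3 plan.py 518.9 -335.6 90 176.4
```

```text
t: 9.32
eef_pos: [0.4709, -0.172, 0.1296]
ee_rot: [-3.142, 0.0, 3.078]
force: [0.9, 0.8, -1.6]
width: 0.0492
t: 9.73
eef_pos: [0.5078, -0.3273, 0.1286]
ee_rot: [-3.14, -0.0, 3.076]
force: [1.8, 0.5, -0.8]
width: 0.0493
at [ 507.8 -327.3  128.6] [-1.7991e+02 -1.0000e-02  1.7623e+02] w 49.3 F [ 1.8  0.5 -0.8] t 9.7
slide [-0.0232 -0.015   0.0772] turn [-0.0002 -0.     -0.0005] rows 1.0
```

```bash
python3 -m crank '[{"turn":[0,0,0],"slide":[-0.022,-0.015,0.02],"fingers":-1},{"turn":[0,0,0],"slide":[-0.022,-0.015,0.05],"fingers":-1},{"turn":[0,0,0],"slide":[-0.022,-0.015,0.05],"fingers":-1},{"turn":[0,0,0],"slide":[-0.022,-0.015,0.05],"fingers":-1}]';python3 plan.py 518.9 -335.6 13 176.4; python3 - <<'E'
from h import *
snap('g_side','side',(230,80,350,180),6)
snap('g_top','top',(360,150,480,250),6)
E
```

```text
t: 10.07
eef_pos: [0.516, -0.3296, 0.1035]
ee_rot: [3.141, -0.003, 3.079]
force: [0.2, -0.8, -0.8]
width: 0.0493
at [ 516.  -329.6  103.5] [ 1.7996e+02 -1.6000e-01  1.7639e+02] w 49.3 F [ 0.2 -0.8 -0.8] t 10.1
slide [-0.007  -0.0117  0.1809] turn [ 0.0001 -0.0004 -0.    ] rows 2.2
```

View pics/g_side.png

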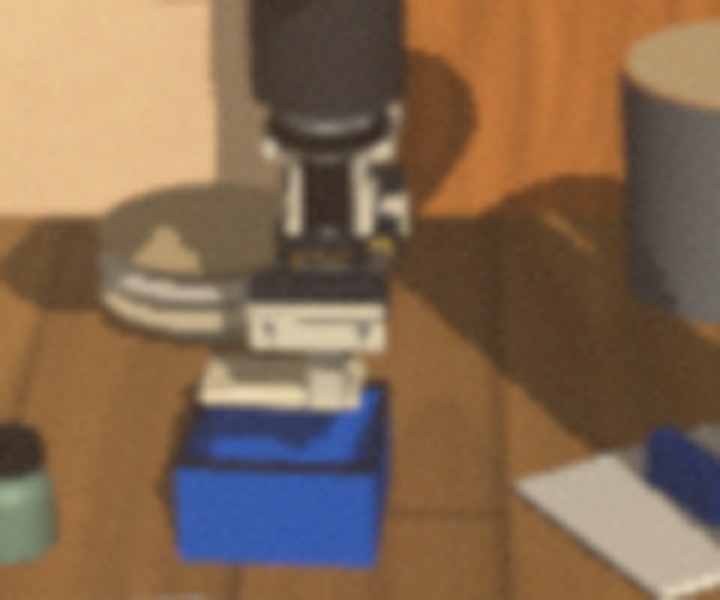

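View pics/g_top.png

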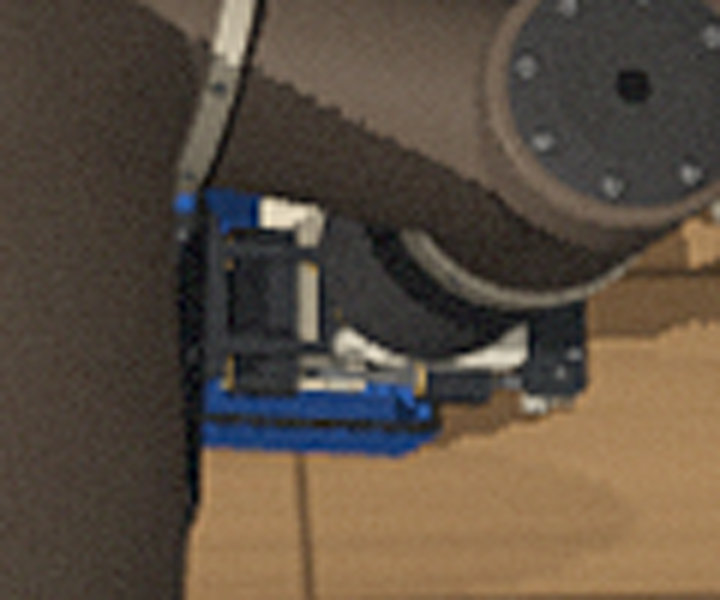

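```bash
python3 - <<'E'
from h import *
c=np.array([547.3,-337.4]);a=np.radians(-3.5);R=np.array([[np.cos(a),-np.sin(a)],[np.sin(a),np.cos(a)]])
for z in(72,0):
  for l in [(63,61),(-63,61),(-63,-61),(63,-61)]:
    p=c+R@np.array(l);q=proj('side',[*p/1000,z/1000]);print(z,l,((q-[230,80]+.5)*6).round(0))
E
```

```text
72 (63, 61) [175. 465.]
72 (-63, 61) [375. 472.]
72 (-63, -61) [391. 384.]
72 (63, -61) [202. 378.]
0 (63, 61) [180. 565.]
0 (-63, 61) [375. 572.]
0 (-63, -61) [391. 481.]
0 (63, -61) [206. 474.]
```

```bash
python3 -m crank '[{"turn":[0,0,0],"slide":[-0.006,-0.012,0.03],"fingers":-1},{"turn":[0,0,0],"slide":[-0.006,-0.012,0.07],"fingers":-1},{"turn":[0,0,0],"slide":[-0.006,-0.012,0.07],"fingers":-1},{"turn":[0,0,0],"slide":[-0.006,-0.012,0.07],"fingers":-1}]';python3 plan.py 518.9 -335.6 14 176.4
```

```text
t: 10.5
eef_pos: [0.5192, -0.3356, 0.0698]
ee_rot: [3.141, -0.001, 3.079]
force: [-0.3, -0.6, -0.8]
width: 0.049
at [ 519.2 -335.6   69.8] [ 1.7999e+02 -7.0000e-02  1.7644e+02] w 49.0 F [-0.3 -0.6 -0.8] t 10.5
slide [0.0005 0.     0.1115] turn [ 0.     -0.0002  0.0001] rows 1.3
```

```bash
python3 -m crank '[{"turn":[0,0,0],"slide":[0,0,0.03],"fingers":-1},{"turn":[0,0,0],"slide":[0,0,0.06],"fingers":-1},{"turn":[0,0,0],"slide":[0,0,0.09],"fingers":-1},{"turn":[0,0,0],"slide":[0,0,0.111],"fingers":-1},{"turn":[0,0,0],"slide":[0,0,0.111],"fingers":-1}]';python3 -m crank '[{"turn":[0,0,0],"slide":[0,0,0],"fingers":0.27},{"turn":[0,0,0],"slide":[0,0,0],"fingers":0.27},{"turn":[0,0,0],"slide":[0,0,0],"fingers":0.27}]'
```

```text
t: 10.92
eef_pos: [0.519, -0.3356, 0.0132]
ee_rot: [3.141, -0.002, 3.079]
force: [0.1, 0.9, -1.3]
width: 0.0493
t: 11.17
eef_pos: [0.5206, -0.3363, 0.0155]
ee_rot: [-3.141, 0.002, 3.079]
force: [0.0, -0.8, -0.6]
width: 0.0551
```

```bash
python3 -m crank '[{"turn":[0,0,0],"slide":[0,0,-0.06],"fingers":0.27},{"turn":[0,0,0],"slide":[0,0,-0.14],"fingers":0.27},{"turn":[0,0,0],"slide":[0,0.05,-0.22],"fingers":0.6},{"turn":[0,0,0],"slide":[0,0.13,-0.22],"fingers":0.6},{"turn":[0,0,0],"slide":[0,0.2,-0.22],"fingers":0.6}]'; python3 - <<'E'
from h import *
snap('i_top','top',(265,160,315,220),10)
F=np.load('pics/i_top.npy').astype(int)
for v in (182,194,206): print(F[v,276:302].tolist())
E
```

```text
t: 11.58
eef_pos: [0.528, -0.236, 0.1284]
ee_rot: [-3.141, 0.008, 3.077]
force: [0.5, 1.4, -0.7]
width: 0.0679
[[103, 80, 52], [107, 82, 57], [109, 89, 60], [101, 80, 52], [102, 64, 45], [124, 71, 55], [121, 73, 55], [140, 85, 61], [189, 120, 84], [182, 114, 82], [182, 113, 85], [174, 107, 75], [173, 108, 76], [178, 111, 80], [181, 117, 84], [180, 113, 84], [175, 111, 80], [172, 105, 78], [173, 108, 77], [161, 98, 71], [81, 61, 47], [91, 70, 48], [92, 72, 51], [90, 67, 47], [92, 74, 53], [96, 71, 49]]
[[109, 83, 57], [109, 86, 58], [112, 88, 61], [104, 79, 53], [101, 63, 46], [124, 71, 50], [121, 71, 53], [117, 69, 51], [135, 82, 57], [183, 115, 82], [179, 113, 81], [176, 111, 77], [176, 110, 80], [181, 114, 82], [178, 112, 78], [178, 111, 82], [173, 102, 72], [177, 113, 83], [184, 115, 86], [174, 107, 75], [90, 64, 43], [100, 75, 53], [104, 81, 54], [92, 74, 50], [74, 57, 43], [94, 76, 57]]
[[114, 87, 65], [106, 79, 52], [110, 87, 61], [106, 79, 53], [103, 65, 44], [126, 74, 54], [117, 63, 48], [143, 85, 61], [190, 119, 87], [184, 115, 82], [182, 115, 79], [180, 112, 82], [180, 112, 81], [181, 114, 81], [179, 108, 79], [180, 112, 82], [178, 110, 78], [179, 111, 80], [180, 110, 81], [171, 99, 71], [99, 70, 47], [103, 81, 52], [100, 79, 56], [81, 62, 46], [61, 47, 36], [92, 73, 56]]
```

View pics/i_top.png

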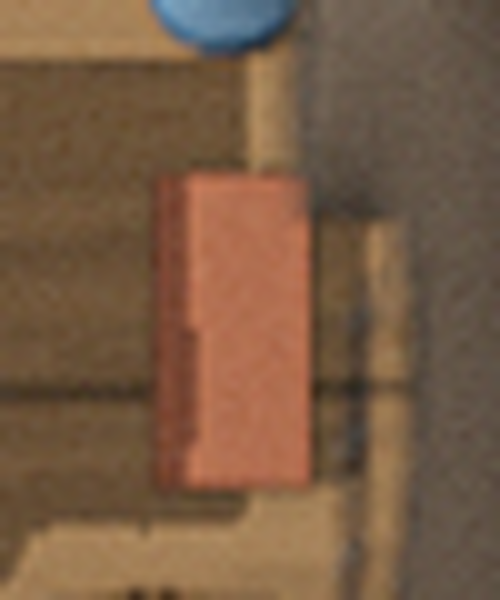

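```bash
python3 - <<'E'
from h import *
print(onz('top',287.9,192.6,.015)*1000)
E
python3 -m crank '[{"turn":[0,0,-0.005],"slide":[-0.02,0.08,0],"fingers":0.9},{"turn":[0,0,-0.01],"slide":[-0.02,0.16,0],"fingers":0.9},{"turn":[0,0,-0.01],"slide":[-0.03,0.24,0],"fingers":0.9},{"turn":[0,0,-0.01],"slide":[-0.03,0.32,0],"fingers":0.9},{"turn":[0,0,-0.01],"slide":[-0.03,0.4,0],"fingers":0.9}]';  python3 plan.py 560 21 60 180
```

```text
[592.46485595  33.37815769  15.        ]
t: 12.05
eef_pos: [0.5538, -0.0357, 0.1252]
ee_rot: [3.141, 0.002, -3.141]
force: [0.6, -0.3, 0.1]
width: 0.0833
at [553.8 -35.7 125.2] [ 1.7998e+02  1.1000e-01 -1.7999e+02] w 83.3 F [ 0.6 -0.3  0.1] t 12.1
slide [-0.0122  0.1133  0.1305] turn [0.0001 0.0003 0.    ] rows 2.1
```

```bash
python3 -m crank '[{"turn":[0,0,0],"slide":[-0.014,0.06,0.03],"fingers":0.9},{"turn":[0,0,0],"slide":[-0.014,0.11,0.07],"fingers":0.9},{"turn":[0,0,0],"slide":[-0.014,0.113,0.13],"fingers":0.9},{"turn":[0,0,0],"slide":[-0.014,0.113,0.13],"fingers":0.9},{"turn":[0,0,0],"slide":[-0.014,0.113,0.13],"fingers":0.9}]';  python3 plan.py 562 22 6 180
```

```text
t: 12.47
eef_pos: [0.5596, 0.0188, 0.0588]
ee_rot: [-3.14, -0.002, -3.14]
force: [0.7, -0.4, 0.2]
width: 0.0832
at [559.6  18.8  58.8] [-1.7993e+02 -1.4000e-01 -1.7993e+02] w 83.2 F [ 0.7 -0.4  0.2] t 12.5
slide [-0.0052  0.0065  0.1056] turn [-0.0002 -0.0004  0.0002] rows 1.3
```

```bash
python3 -m crank '[{"turn":[0,0,0],"slide":[0,0,0],"fingers":0.9}]';  python3 plan.py 562 22 6 180
```

```text
t: 12.55
eef_pos: [0.5611, 0.0186, 0.0605]
ee_rot: [-3.141, 0.001, -3.141]
force: [0.8, -0.9, 0.2]
width: 0.0831
at [561.1  18.6  60.5] [-1.7999e+02  7.0000e-02 -1.7998e+02] w 83.1 F [ 0.8 -0.9  0.2] t 12.6
slide [-0.0017  0.0069  0.1091] turn [-0.      0.0002  0.0001] rows 1.3
```

```bash
python3 -m crank '[{"turn":[0,0,0],"slide":[-0.002,0.007,0.06],"fingers":0.9},{"turn":[0,0,0],"slide":[-0.002,0.007,0.108],"fingers":0.9},{"turn":[0,0,0],"slide":[-0.002,0.007,0.108],"fingers":0.9},{"turn":[0,0,0],"slide":[-0.002,0.007,0.108],"fingers":-1},{"turn":[0,0,0],"slide":[-0.002,0.007,0.108],"fingers":-1}]' 40;python3 -m crank '[{"turn":[0,0,0],"slide":[0,0,0],"fingers":-1},{"turn":[0,0,0],"slide":[0,0,0],"fingers":-1},{"turn":[0,0,0],"slide":[0,0,0],"fingers":-1}]';  python3 plan.py 562 22 6 180
```

```text
t: 12.97
eef_pos: [0.5627, 0.0222, 0.0071]
ee_rot: [3.141, 0.002, 3.141]
force: [0.1, 0.7, 0.6]
width: 0.0749
t: 13.22
eef_pos: [0.5623, 0.0229, 0.0065]
ee_rot: [3.141, 0.002, -3.141]
force: [-0.2, 2.7, 1.1]
width: 0.0554
at [562.3  22.9   6.5] [ 1.7994e+02  1.4000e-01 -1.7998e+02] w 55.4 F [-0.2  2.7  1.1] t 13.2
slide [ 0.0007 -0.0018  0.001 ] turn [0.0002 0.0004 0.    ] rows 0.0
```

```bash
python3 -m crank '[{"turn":[0,0,0],"slide":[0,0,0],"fingers":-1},{"turn":[0,0,0],"slide":[0,0,0],"fingers":-1},{"turn":[0,0,0],"slide":[0,0,0],"fingers":-1},{"turn":[0,0,0],"slide":[0,0,0],"fingers":-1}]'; python3 -m crank '[{"turn":[0,0,0],"slide":[0,-0.02,-0.03],"fingers":-1},{"turn":[0,0,0],"slide":[0,-0.03,-0.11],"fingers":-1},{"turn":[0,0,0],"slide":[0,-0.03,-0.19],"fingers":-1},{"turn":[0,0,0],"slide":[0,-0.03,-0.23],"fingers":-1},{"turn":[0,0,0],"slide":[0,-0.03,-0.23],"fingers":-1}]'; python3 plan.py 420 170 110 179; python3 - <<'E'
from h import *
snap('j_side','side',(230,130,350,230),6)
E
```

```text
t: 13.55
eef_pos: [0.5621, 0.0229, 0.0062]
ee_rot: [3.141, 0.002, -3.141]
force: [-2.0, 1.3, 7.5]
width: 0.0498
t: 13.97
eef_pos: [0.5642, 0.0079, 0.1255]
ee_rot: [3.14, 0.008, -3.141]
force: [0.5, -0.1, -1.9]
width: 0.0498
at [564.2   7.9 125.5] [ 179.9     0.47 -179.95] w 49.8 F [ 0.5 -0.1 -1.9] t 14.0
slide [0.2883 0.3244 0.0293] turn [0.0003 0.0013 0.0029] rows 5.2
```

View pics/j_side.png

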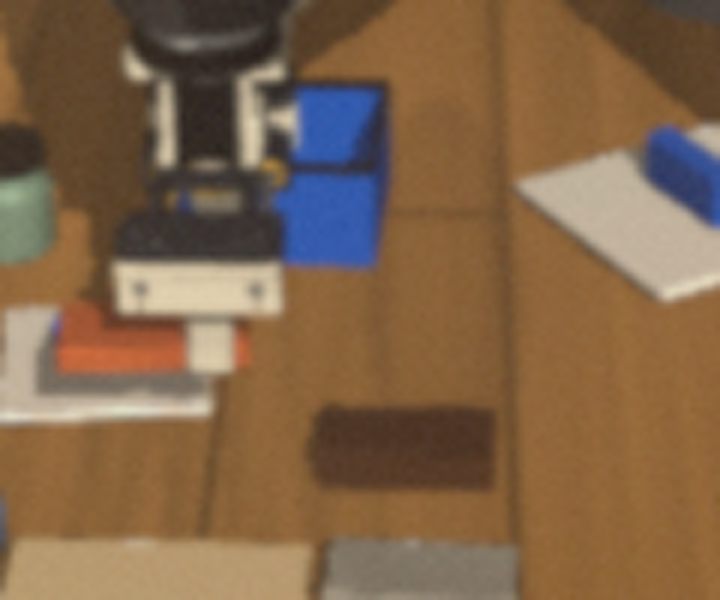

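```bash
python3 -m crank '[{"turn":[0,0,0.003],"slide":[0.07,0.04,0],"fingers":-1},{"turn":[0,0,0.003],"slide":[0.13,0.09,0],"fingers":-1},{"turn":[0,0,0.003],"slide":[0.19,0.14,0],"fingers":-1},{"turn":[0,0,0.003],"slide":[0.25,0.19,0],"fingers":-1},{"turn":[0,0,0.003],"slide":[0.28,0.24,0],"fingers":-1}]';python3 -m crank '[{"turn":[0,0,0],"slide":[0.01,0.09,0.03],"fingers":-1},{"turn":[0,0,0],"slide":[0.01,0.09,0.03],"fingers":-1},{"turn":[0,0,0],"slide":[0.01,0.09,0.03],"fingers":-1},{"turn":[0,0,0],"slide":[0.01,0.09,0.03],"fingers":-1}]';python3 plan.py 420 170 58 179
```

```text
t: 14.43
eef_pos: [0.4171, 0.1265, 0.1185]
ee_rot: [-3.14, -0.003, 3.122]
force: [0.2, 0.3, -2.6]
width: 0.0495
t: 14.77
eef_pos: [0.4161, 0.1723, 0.1038]
ee_rot: [-3.14, -0.002, 3.124]
force: [-0.9, -1.2, -1.4]
width: 0.0498
at [416.1 172.3 103.8] [-1.7988e+02 -1.2000e-01  1.7902e+02] w 49.8 F [-0.9 -1.2 -1.4] t 14.8
slide [-0.008  -0.0043  0.0916] turn [-0.0003 -0.0003  0.0001] rows 1.1
```

```bash
python3 -m crank '[{"turn":[0,0,0],"slide":[-0.008,-0.003,0.04],"fingers":-1},{"turn":[0,0,0],"slide":[-0.008,-0.003,0.08],"fingers":-1},{"turn":[0,0,0],"slide":[-0.008,-0.003,0.09],"fingers":-1},{"turn":[0,0,0],"slide":[-0.008,-0.003,0.09],"fingers":-1},{"turn":[0,0,0],"slide":[-0.008,-0.003,0.09],"fingers":-1}]';python3 -m crank '[{"turn":[0,0,0],"slide":[0,0,0],"fingers":-1},{"turn":[0,0,0],"slide":[0,0,0],"fingers":-1}]';python3 plan.py 420 170 50 179;python3 - <<'E'
from h import *
snap('k_side','side',(220,170,340,270),6)
snap('k_top','top',(190,180,310,260),6)
E
```

```text
t: 15.18
eef_pos: [0.4212, 0.1701, 0.0601]
ee_rot: [-3.141, -0.001, 3.122]
force: [0.5, -0.4, -1.6]
width: 0.0497
t: 15.35
eef_pos: [0.4217, 0.1712, 0.061]
ee_rot: [3.141, 0.001, 3.123]
force: [-1.4, 0.1, -1.7]
width: 0.05
at [421.7 171.2  61. ] [1.7994e+02 7.0000e-02 1.7892e+02] w 50.0 F [-1.4  0.1 -1.7] t 15.3
slide [ 0.0034 -0.0025  0.0219] turn [ 0.0002  0.0002 -0.0002] rows 0.3
```

View pics/k_side.png

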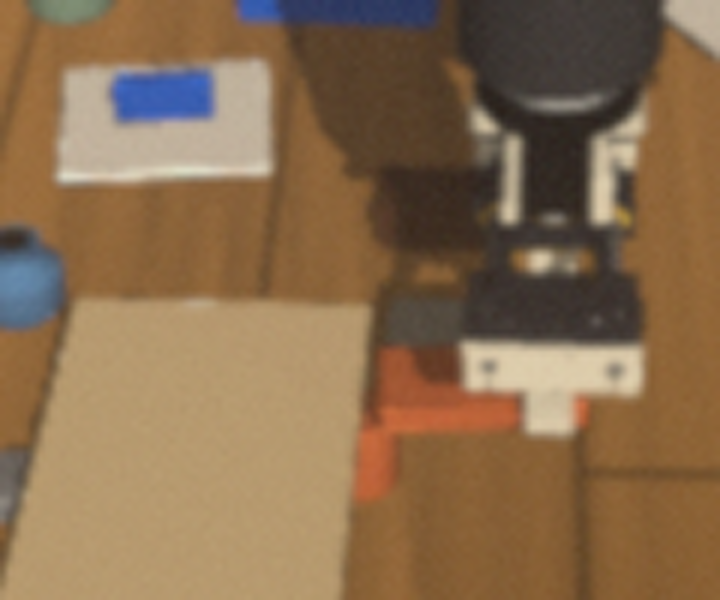

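View pics/k_top.png

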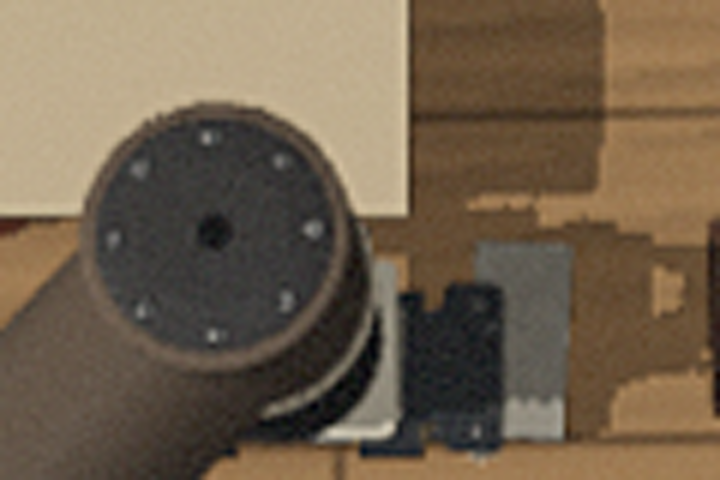

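```bash
python3 - <<'E'
from h import *
for p in [(383,408),(386,432),(588,403),(586,427)]:
    u,v=np.array(p)/6+[220,170]-.5
    o,d=ray('side',u,v);q=o+d*(.1962-o[1])/d[1];print((q*1000).round(1))
E
```

```text
[501.4 196.2  67.1]
[500.2 196.2  52.4]
[403.7 196.2  71.9]
[404.2 196.2  57.3]
```

```bash
python3 -m crank '[{"turn":[0,0,0],"slide":[0.002,-0.002,0.01],"fingers":-1},{"turn":[0,0,0],"slide":[0.002,-0.002,0.018],"fingers":-1},{"turn":[0,0,0],"slide":[0.002,-0.002,0.018],"fingers":-1},{"turn":[0,0,0],"slide":[0.002,-0.002,0.018],"fingers":-1}]';python3 -m crank '[{"turn":[0,0,0],"slide":[0,0,0.002],"fingers":-1},{"turn":[0,0,0],"slide":[0,0,0.002],"fingers":-1},{"turn":[0,0,0],"slide":[0,0,0.002],"fingers":-1}]';python3 -m crank '[{"turn":[0,0,0],"slide":[0,0,0.002],"fingers":-1},{"turn":[0,0,0],"slide":[0,0,0.002],"fingers":-1},{"turn":[0,0,0],"slide":[0,0,0.002],"fingers":-1}]'
```

```text
t: 15.78
eef_pos: [0.4199, 0.1698, 0.0507]
ee_rot: [-3.141, -0.001, 3.123]
force: [0.3, 0.4, -0.9]
width: 0.0496
t: 16.03
eef_pos: [0.4201, 0.17, 0.05]
ee_rot: [-3.142, -0.0, 3.123]
force: [0.3, -0.5, -1.7]
width: 0.0496
t: 16.28
eef_pos: [0.4202, 0.1701, 0.0491]
ee_rot: [3.141, 0.0, 3.123]
force: [0.3, 0.1, -1.2]
width: 0.0495
```

```bash
python3 -m crank '[{"turn":[0,0,0],"slide":[0,0,0.002],"fingers":-1},{"turn":[0,0,0],"slide":[0,0,0.002],"fingers":-1},{"turn":[0,0,0],"slide":[0,0,0.002],"fingers":-1}]';python3 -m crank '[{"turn":[0,0,0],"slide":[0,0,0.002],"fingers":-1},{"turn":[0,0,0],"slide":[0,0,0.002],"fingers":-1},{"turn":[0,0,0],"slide":[0,0,0.002],"fingers":-1}]';python3 -m crank '[{"turn":[0,0,0],"slide":[0,0,0.002],"fingers":-1},{"turn":[0,0,0],"slide":[0,0,0.002],"fingers":-1},{"turn":[0,0,0],"slide":[0,0,0.002],"fingers":-1}]'
```

```text
t: 16.53
eef_pos: [0.4202, 0.1701, 0.0481]
ee_rot: [3.141, 0.0, 3.123]
force: [-0.6, 0.8, -0.0]
width: 0.0499
t: 16.78
eef_pos: [0.4202, 0.1701, 0.0471]
ee_rot: [3.141, 0.0, 3.123]
force: [-1.3, 0.6, 0.3]
width: 0.0497
t: 17.03
eef_pos: [0.4201, 0.17, 0.046]
ee_rot: [3.142, 0.0, 3.123]
force: [-2.1, 0.1, 0.4]
width: 0.0498
```

```bash
python3 -m crank '[{"turn":[0,0,0],"slide":[0,0,-0.008],"fingers":-1},{"turn":[0,0.0,0],"slide":[0,0,-0.008],"fingers":-1},{"turn":[0,0.0,0],"slide":[0,0,-0.008],"fingers":-1}]';python3 - <<'E'
from h import *
snap('l_side','side',(260,210,320,260),12)
E
```

```text
t: 17.28
eef_pos: [0.4201, 0.1699, 0.0502]
ee_rot: [3.141, 0.0, 3.123]
force: [-0.2, -0.0, -1.5]
width: 0.0497
```

View pics/l_side.png

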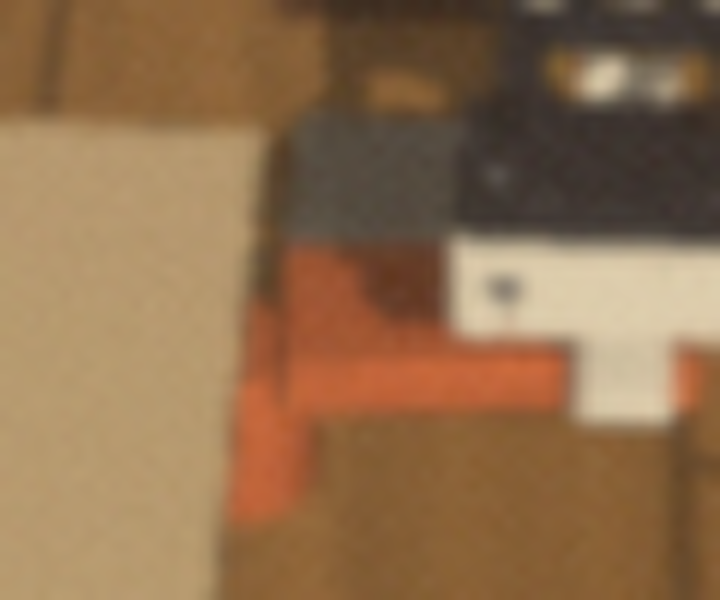

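```bash
python3 - <<'E'
from h import *
for x in (500.5,400.5):
    print((proj('side',[x/1000,(195+(500.5-x)*.0175)/1000,.044])-[260,210]+.5)*12)
E
```

```text
[291.43501126 407.72855695]
[705.83263216 418.58831361]
```

```bash
python3 - <<'E'
from h import *
a=np.radians(-1.1)
for lx in (50,-50):
    p=np.array([463.3+lx*np.cos(a)-25*np.sin(a),-54.2+lx*np.sin(a)+25*np.cos(a)])/1000
    print((proj('side',[*p,0])-[230,130]+.5)*6)
# shelf +y top edge
a=np.radians(-1.0)
for lx in (75,-75):
    p=np.array([585+lx*np.cos(a)-120*np.sin(a),242.5+lx*np.sin(a)+120*np.cos(a)])/1000
    print((proj('side',[*p,0.06])+.5), (proj('side',[*p,0.075])+.5))
crop('a_side',(210,260,300,300),8,'m')
E
```

```text
[319.35691361 490.50105038]
[497.23377364 494.39329968]
[219.56919059 278.83015437] [218.98798101 274.59115666]
[277.0693664  280.68516818] [276.92636533 276.41960237]
```

View pics/m.png

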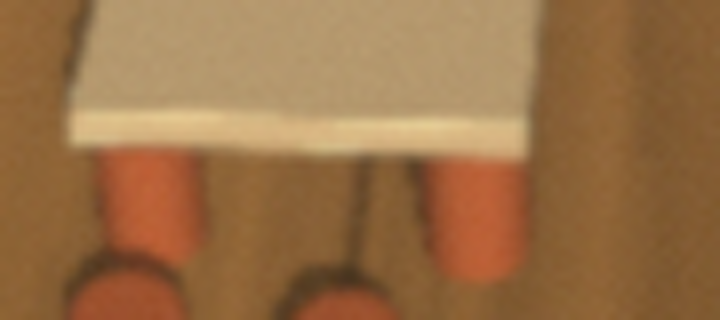

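```bash
python3 - <<'E'
from h import *
for n in('k_side','l_side'):
    F=np.load(f'pics/{n}.npy').astype(float)
    r=F[...,0]-1.0*F[...,1]  # red minus green
    out=[]
    for u in range(287,306):
        col=r[225:252,u]
        i=int(col[8:].argmax())+8 if False else None
        # falling edge at bottom: threshold mid between plate (~110) and bench(~35)
        idx=[k for k in range(len(col)-1) if col[k]>75>=col[k+1]]
        if idx:
            k=idx[-1];out.append((u,225+k+(col[k]-75)/(col[k]-col[k+1])))
    o=np.array(out);p=np.polyfit(o[:,0],o[:,1],1);print(n,len(o),'slope',p[0].round(4),'v at 290',np.polyval(p,290).round(2), np.std(o[:,1]-np.polyval(p,o[:,0])).round(2))
a,b=proj('side',[.5,.195,.044]),proj('side',[.4,.19675,.044]);print('level slope',(b-a)[1]/(b-a)[0])
a,b=proj('side',[.5,.195,.044]),proj('side',[.4,.19675,.0475]);print('2deg down slope',(b-a)[1]/(b-a)[0],proj('side',[.5,.195,.044]))
E
```

```text
k_side 19 slope -0.0582 v at 290 241.28 0.1
l_side 19 slope -0.0222 v at 290 243.5 0.04
level slope 0.02620581166840902
2deg down slope -0.0009736248781343311 [283.95806415 243.47996868]
```

```bash
cat > slope.py <<'E'
from h import *
def slope(th=75,c0=287,c1=306,r0=225,r1=256,ch=None):
    F=grab_frame('side').astype(float);np.save('pics/last.npy',F.astype(np.uint8))
    r=F[...,0]-F[...,1];o=[]
    for u in range(c0,c1):
        col=r[r0:r1,u]
        idx=[k for k in range(len(col)-1) if col[k]>th>=col[k+1]]
        if idx: k=idx[-1];o.append((u,r0+k+(col[k]-th)/(col[k]-col[k+1])))
    o=np.array(o);p=np.polyfit(o[:,0],o[:,1],1)
    lv=.0262-.009
    print('tip down deg',round((lv-p[0])/.0272*2,2),'resid',np.std(o[:,1]-np.polyval(p,o[:,0])).round(2),'v290',np.polyval(p,290).round(2))
if __name__=='__main__': slope()
E
python3 -m crank '[{"turn":[0,0,0],"slide":[0,0,0.008],"fingers":-1},{"turn":[0,0,0],"slide":[0,0,0.008],"fingers":-1},{"turn":[0,0,0],"slide":[0,0,0.008],"fingers":-1}]'; python3 slope.py; python3 -m crank '[{"turn":[0,0,0],"slide":[0,0,0.003],"fingers":-1},{"turn":[0,0,0],"slide":[0,0,0.003],"fingers":-1},{"turn":[0,0,0],"slide":[0,0,0.003],"fingers":-1}]'; python3 slope.py; python3 -m crank '[{"turn":[0,0,0],"slide":[0,0,0.003],"fingers":-1},{"turn":[0,0,0],"slide":[0,0,0.003],"fingers":-1},{"turn":[0,0,0],"slide":[0,0,0.003],"fingers":-1}]'; python3 slope.py
```

```text
t: 17.58
eef_pos: [0.4202, 0.1701, 0.0459]
ee_rot: [-3.142, 0.0, 3.123]
force: [-0.8, -0.2, 0.7]
width: 0.0501
tip down deg 1.49 resid 0.1 v290 244.26
t: 17.88
eef_pos: [0.4201, 0.1701, 0.0445]
ee_rot: [3.142, 0.0, 3.123]
force: [-1.3, 0.9, 0.9]
width: 0.0496
tip down deg 1.58 resid 0.03 v290 244.29
t: 18.18
eef_pos: [0.4201, 0.1701, 0.043]
ee_rot: [3.141, 0.0, 3.123]
force: [-2.9, 0.8, 2.1]
width: 0.0497
tip down deg -0.79 resid 0.07 v290 244.22
```

```bash
python3 -m crank '[{"turn":[0,0,0],"slide":[0,0,-0.004],"fingers":-1},{"turn":[0,0,0],"slide":[0,0,-0.004],"fingers":-1},{"turn":[0,0,0],"slide":[0,0,-0.004],"fingers":-1}]'; python3 slope.py; python3 -m crank '[{"turn":[0,0,0],"slide":[-0.012,0,0],"fingers":-1},{"turn":[0,0,0],"slide":[-0.024,0,0],"fingers":-1},{"turn":[0,0,0],"slide":[-0.036,0,0],"fingers":-1},{"turn":[0,0,0],"slide":[-0.036,0,0],"fingers":-1}]'; python3 plan.py 482.3 169.2 45 179
```

```text
t: 18.48
eef_pos: [0.4202, 0.1701, 0.0452]
ee_rot: [3.141, 0.0, 3.123]
force: [-1.0, 1.1, 1.6]
width: 0.0499
tip down deg 1.76 resid 0.06 v290 244.29
t: 18.87
eef_pos: [0.4394, 0.1696, 0.045]
ee_rot: [-3.141, 0.0, 3.123]
force: [2.1, -0.2, 1.8]
width: 0.0497
at [439.4 169.6  45. ] [-1.7998e+02  1.0000e-02  1.7891e+02] w 49.7 F [ 2.1 -0.2  1.8] t 18.9
slide [-0.0859  0.0008 -0.    ] turn [-0.0001  0.     -0.0002] rows 1.0
```

```bash
python3 -m crank '[{"turn":[0,0,0],"slide":[-0.02,0,0],"fingers":-1},{"turn":[0,0,0],"slide":[-0.04,0,0],"fingers":-1},{"turn":[0,0,0],"slide":[-0.06,0,0],"fingers":-1},{"turn":[0,0,0],"slide":[-0.06,0,0],"fingers":-1}]' 60; python3 plan.py 482.3 169.2 45 179; python3 - <<'E'
from h import *
snap('n_side','side',(260,210,320,260),12)
E
```

```text
t: 19.2
eef_pos: [0.4599, 0.1675, 0.0434]
ee_rot: [-3.138, -0.015, 3.12]
force: [-47.2, 18.1, 29.5]
width: 0.0494
at [459.9 167.5  43.4] [-179.78   -0.85  178.75] w 49.4 F [-47.2  18.1  29.5] t 19.2
slide [-0.0446  0.0043 -0.0039] turn [-0.0006 -0.0024 -0.0007] rows 0.5
```

View pics/n_side.png

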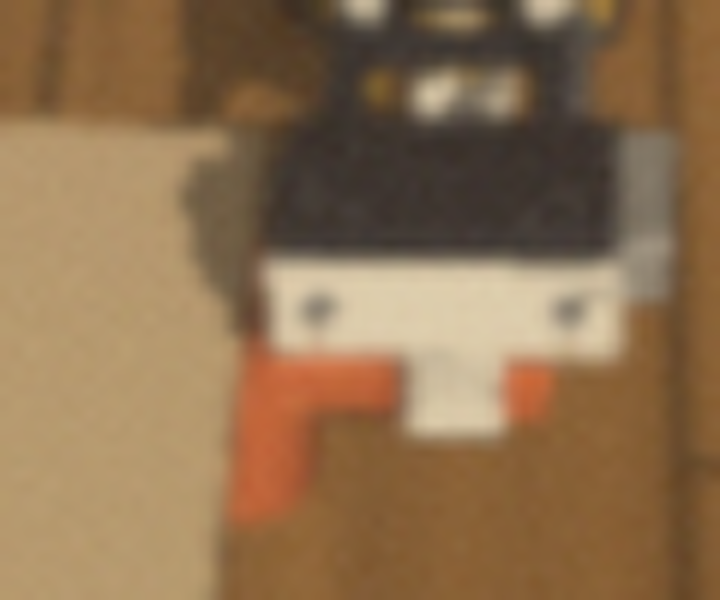

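```bash
python3 -m crank '[{"turn":[0,0,0],"slide":[0.03,0,0],"fingers":-1},{"turn":[0,0,0],"slide":[0.06,0,0],"fingers":-1},{"turn":[0,0,0],"slide":[0.09,0,0],"fingers":-1},{"turn":[0,0,0],"slide":[0.09,0,-0.01],"fingers":-1},{"turn":[0,0,0],"slide":[0.09,0,-0.01],"fingers":-1}]' 60; python3 plan.py 420 170 50 179; python3 slope.py;  python3 - <<'E'
from h import *
snap('o_side','side',(260,210,320,260),12)
E
```

```text
t: 19.67
eef_pos: [0.4233, 0.1702, 0.0506]
ee_rot: [3.141, 0.001, 3.124]
force: [0.7, 0.6, -1.1]
width: 0.0493
at [423.3 170.2  50.6] [1.7997e+02 4.0000e-02 1.7899e+02] w 49.3 F [ 0.7  0.6 -1.1] t 19.7
slide [ 0.0065 -0.0004  0.0012] turn [ 0.0001  0.0001 -0.    ] rows 0.1
tip down deg 1.04 resid 0.28 v290 242.04
```

View pics/o_side.png

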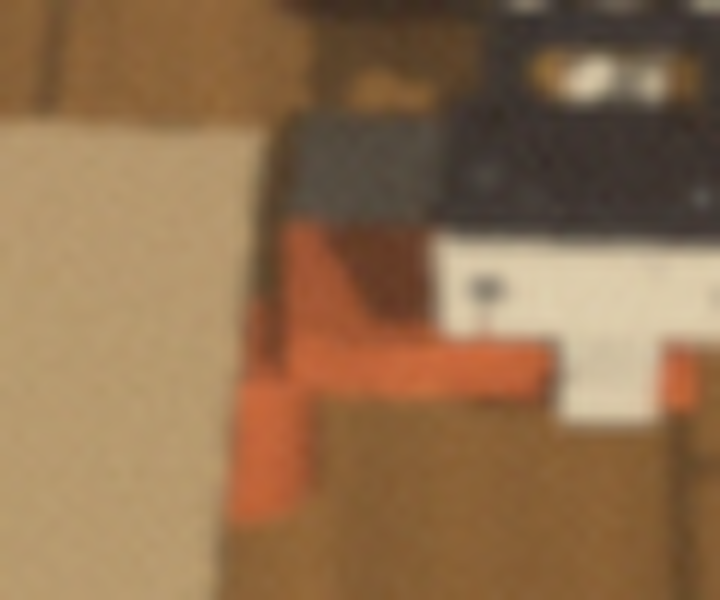

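```bash
python3 - <<'E'
from h import *
F=np.load('pics/last.npy').astype(float)
for name,r in (('R-G',F[...,0]-F[...,1]),('R',F[...,0])):
  for rng in((288,305),(290,305)):
    o=[]
    for u in range(*rng):
        col=r[238:256,u];hi,lo=col[:4].max(),col[-8:].mean();th=(hi+lo)/2
        k=[k for k in range(len(col)-1) if col[k]>th>=col[k+1]][-1]
        o.append((u,238+k+(col[k]-th)/(col[k]-col[k+1])))
    o=np.array(o);print(name,rng,o[:,1].round(1).tolist(),np.polyfit(o[:,0],o[:,1],1)[0])
E
```

```text
R-G (288, 305) [242.4, 242.3, 242.5, 242.4, 242.4, 242.5, 242.7, 242.6, 242.6, 242.6, 242.5, 242.4, 242.5, 242.4, 242.4, 242.4, 242.5] 0.0016513412772544505
R-G (290, 305) [242.5, 242.4, 242.4, 242.5, 242.7, 242.6, 242.6, 242.6, 242.5, 242.4, 242.5, 242.4, 242.4, 242.4, 242.5] -0.00575182195254055
R (288, 305) [242.3, 242.4, 242.5, 242.5, 242.5, 242.5, 242.7, 242.7, 242.7, 242.7, 242.7, 242.5, 242.2, 242.1, 242.1, 242.1, 242.2] -0.022061982581908432
R (290, 305) [242.5, 242.5, 242.5, 242.5, 242.7, 242.7, 242.7, 242.7, 242.7, 242.5, 242.2, 242.1, 242.1, 242.1, 242.2] -0.03641823297501094
```

```bash
python3 -m crank '[{"turn":[0,0,0],"slide":[-0.02,0,0],"fingers":-1},{"turn":[0,0,0],"slide":[-0.04,0,0],"fingers":-1},{"turn":[0,0,0],"slide":[-0.04,0,0],"fingers":-1}]' 60; python3 -m crank '[{"turn":[0,0,0],"slide":[-0.01,0,0],"fingers":-1},{"turn":[0,0,0],"slide":[-0.02,0,0],"fingers":-1},{"turn":[0,0,0],"slide":[-0.02,0,0],"fingers":-1}]';python3 -m crank '[{"turn":[0,0,0],"slide":[-0.01,0,0],"fingers":-1},{"turn":[0,0,0],"slide":[-0.02,0,0],"fingers":-1},{"turn":[0,0,0],"slide":[-0.02,0,0],"fingers":-1}]'
```

```text
t: 20.02
eef_pos: [0.4334, 0.1662, 0.0451]
ee_rot: [-3.135, -0.019, 3.118]
force: [-44.8, 21.4, -4.8]
width: 0.0497
t: 20.27
eef_pos: [0.4366, 0.1642, 0.0422]
ee_rot: [-3.131, -0.03, 3.116]
force: [-65.1, 32.3, -10.4]
width: 0.05
t: 20.52
eef_pos: [0.4421, 0.1627, 0.04]
ee_rot: [-3.128, -0.038, 3.115]
force: [-75.8, 37.5, -18.0]
width: 0.0505
```

```bash
python3 -m crank '[{"turn":[0,0,0],"slide":[0.03,0,0],"fingers":-1},{"turn":[0,0,0],"slide":[0.06,0,0],"fingers":-1},{"turn":[0,0,0],"slide":[0.09,0,0],"fingers":-1},{"turn":[0,0,0],"slide":[0.09,0,0],"fingers":-1},{"turn":[0,0,0],"slide":[0.09,0,0],"fingers":-1}]' 60; python3 plan.py 420 170 50 179;  python3 - <<'E'
from h import *
snap('p_side','side',(260,210,320,260),12)
snap('p_top','top',(190,180,310,260),6)
E
```

```text
t: 20.93
eef_pos: [0.4187, 0.1702, 0.05]
ee_rot: [3.142, 0.0, 3.124]
force: [-0.1, 0.0, -1.7]
width: 0.0501
at [418.7 170.2  50. ] [1.8000e+02 1.0000e-02 1.7897e+02] w 50.1 F [-0.1  0.  -1.7] t 20.9
slide [-0.0026 -0.0004  0.    ] turn [ 0.      0.     -0.0001] rows 0.0
```

View pics/p_side.png

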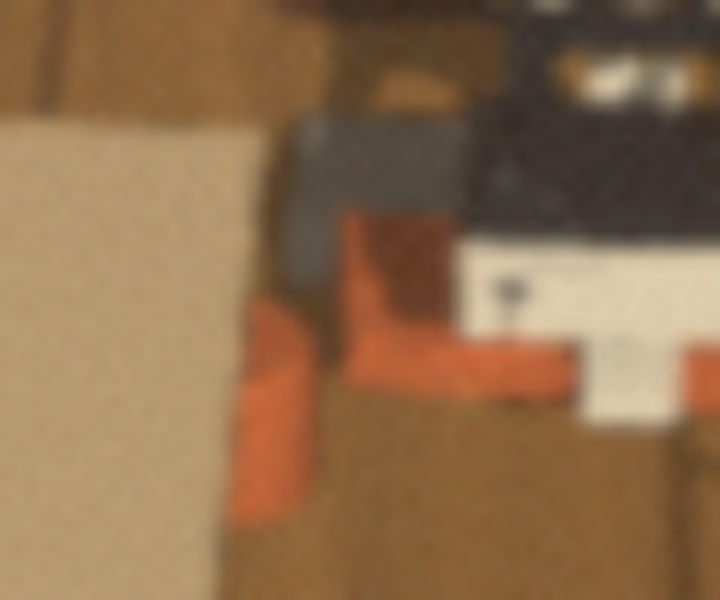

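```bash
python3 - <<'E'
from h import *
th=np.linspace(0,2*np.pi,73)
for z in (0,32.5,37.5,42.5):
    q=np.array([(proj('side',[.5127+.02*np.cos(t),.1687+.02*np.sin(t),z/1000])-[260,210]+.5)*12 for t in th])
    print(z,'right',q[q[:,0].argmax()].round(0),'low',q[q[:,1].argmax()].round(0),'high',q[q[:,1].argmin()].round(0))
F=np.load('pics/p_side.npy')
crop('p_side',(276,230,292,256),22,'p2')
E
```

```text
0 right [329. 478.] low [246. 528.] high [253. 426.]
32.5 right [328. 377.] low [243. 427.] high [251. 325.]
37.5 right [328. 361.] low [243. 411.] high [251. 310.]
42.5 right [327. 345.] low [243. 395.] high [250. 294.]
```

View pics/p2.png

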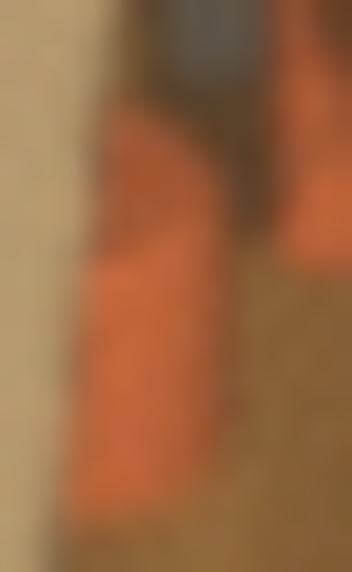

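```bash
python3 - <<'E'
from h import *
for y in (.195,.205,.216): print((proj('side',[.4187,y,.052])-[260,210]+.5)*12)
F=np.load('pics/p_side.npy').astype(int)
print(F[243,303:322].tolist())
E
```

```text
[630.72967911 387.06043317]
[631.2387033  413.49110527]
[631.80625573 442.96080848]
[[129, 77, 44], [139, 85, 52], [137, 83, 47], [131, 79, 48], [128, 90, 62], [161, 137, 110], [207, 189, 157], [218, 200, 167], [218, 201, 169], [219, 201, 169], [218, 199, 169], [219, 202, 168], [211, 189, 156], [194, 153, 122], [181, 111, 76], [179, 96, 57], [178, 95, 54], [178, 95, 53], [178, 99, 61]]
```

```bash
python3 - <<'E'
from h import *
F=np.load('pics/a_side.npy').astype(float)
r=F[...,0]-F[...,2]
import itertools
# shelf -x edge, rows 225..272: rightmost transition by brightness G
o=[]
for v in range(226,272,3):
    col=F[v,262:300,1];
    k=[k for k in range(len(col)-1) if col[k]>120>=col[k+1]]
    if k: k=k[0]; u=262+k+(col[k]-120)/(col[k]-col[k+1]); p=onz('side',u,v,.075); o.append(p[:2]*1000)
print(np.array(o).round(1).tolist())
o=[]
for v in range(226,272,3):
    col=F[v,205:262,1][::-1]
    k=[k for k in range(len(col)-1) if col[k]>120>=col[k+1]]
    if k: k=k[0]; u=261-(k+(col[k]-120)/(col[k]-col[k+1])); p=onz('side',u,v,.075); o.append(p[:2]*1000)
print(np.array(o).round(1).tolist())
P=np.load('pics/p_side.npy').astype(float);r=P[...,0]-P[...,1]
for v in (242,244,246,248): print(r[v,278:292].round(0).tolist())
E
```

```text
[[511.1, 152.0], [510.4, 166.5], [510.6, 180.8], [511.9, 194.8], [511.6, 208.6], [511.7, 222.1], [512.2, 235.4], [512.4, 248.5], [511.9, 261.3], [512.9, 274.0], [513.3, 286.4], [512.9, 298.6], [513.7, 310.6], [514.1, 322.5], [513.4, 334.1], [514.4, 345.5]]
[[659.7, 155.1], [661.2, 169.7], [660.3, 184.1], [660.1, 198.2], [660.9, 212.0], [661.4, 225.6], [661.4, 239.0], [661.7, 252.1], [661.4, 265.0], [662.7, 277.7], [662.8, 290.2], [662.5, 302.5], [662.5, 314.5], [662.8, 326.4], [663.2, 338.1], [664.5, 349.6]]
[30.0, 47.0, 80.0, 93.0, 93.0, 91.0, 84.0, 72.0, 53.0, 41.0, 44.0, 52.0, 58.0, 59.0]
[34.0, 51.0, 84.0, 94.0, 92.0, 90.0, 80.0, 70.0, 52.0, 42.0, 41.0, 41.0, 38.0, 39.0]
[31.0, 54.0, 86.0, 92.0, 92.0, 87.0, 82.0, 68.0, 52.0, 43.0, 42.0, 40.0, 39.0, 38.0]
[38.0, 62.0, 88.0, 90.0, 91.0, 86.0, 80.0, 67.0, 52.0, 41.0, 40.0, 38.0, 37.0, 37.0]
```

```bash
cat > lev.py <<'E'
from h import *
import sys
# tilt of held plate from bottom edge in side view; args c0 c1 r0 r1 sign
def lev(F,c0,c1,r0,r1,tip):
    r=F[...,0]-F[...,1];o=[]
    for u in range(c0,c1):
        col=r[r0:r1,u];hi=np.max(col);lo=np.median(col[-6:]);th=(hi+lo)/2
        k=[k for k in range(len(col)-1) if col[k]>th>=col[k+1]][-1]
        o.append((u,r0+k+(col[k]-th)/(col[k]-col[k+1])))
    o=np.array(o);p=np.polyfit(o[:,0],o[:,1],1)
    o=o[abs(o[:,1]-np.polyval(p,o[:,0]))<.35];p=np.polyfit(o[:,0],o[:,1],1)
    print('tip down deg %.1f (resid %.2f) n%d v(c0) %.1f v(c1) %.1f'%((.0172-p[0])/.0272*2,np.std(o[:,1]-np.polyval(p,o[:,0])),len(o),np.polyval(p,c0),np.polyval(p,c1)))
if __name__=='__main__':
    F=grab_frame('side');np.save('pics/last.npy',F)
    lev(F.astype(float),*map(int,sys.argv[1:5]),0)
E
python3 - <<'E'
from lev import *
lev(np.load('pics/p_side.npy').astype(float),291,306,238,256,0)
lev(np.load('pics/k_side.npy').astype(float),288,304,232,256,0)
lev(np.load('pics/l_side.npy').astype(float),288,304,232,256,0)
E
```

```text
tip down deg -2.2 (resid 0.12) n15 v(c0) 242.0 v(c1) 242.7
tip down deg 3.9 (resid 0.07) n16 v(c0) 241.7 v(c1) 241.1
tip down deg 3.8 (resid 0.05) n16 v(c0) 244.0 v(c1) 243.4
```

```bash
python3 -m crank '[{"turn":[0,0,0],"slide":[0.036,0.004,0],"fingers":-1},{"turn":[0,0,0],"slide":[0.036,0.004,0.03],"fingers":-1},{"turn":[0,0,0],"slide":[0.036,0.004,0.06],"fingers":-1},{"turn":[0,0,0],"slide":[0.036,0.004,0.08],"fingers":-1},{"turn":[0,0,0],"slide":[0.036,0.004,0.08],"fingers":-1}]' 60; python3 plan.py 403 172 6 179
```

```text
t: 21.45
eef_pos: [0.4006, 0.1721, 0.0087]
ee_rot: [-3.14, -0.001, 3.122]
force: [0.3, 0.0, -0.3]
width: 0.0499
at [400.6 172.1   8.7] [-1.7993e+02 -6.0000e-02  1.7889e+02] w 49.9 F [ 0.3  0.  -0.3] t 21.4
slide [-0.0048 -0.      0.0054] turn [-0.0002 -0.0002 -0.0003] rows 0.1
```

```bash
python3 -m crank '[{"turn":[0,0,0],"slide":[0,0,0.005],"fingers":-1},{"turn":[0,0,0],"slide":[0,0,0.005],"fingers":0.4},{"turn":[0,0,0],"slide":[0,0,0.005],"fingers":0.4},{"turn":[0,0,0],"slide":[0,0,0.005],"fingers":0.4},{"turn":[0,0,0],"slide":[0,0,0.005],"fingers":0.4}]' 60; python3 slope.py; python3 plan.py 403 172 6 179;  python3 - <<'E'
from h import *
crop('last',(260,210,340,280),9,'q')
E
```

```text
t: 21.87
eef_pos: [0.4005, 0.1726, 0.008]
ee_rot: [3.141, 0.001, 3.123]
force: [0.2, 0.3, -0.2]
width: 0.061
tip down deg 1.26 resid 0.0 v290 251.0
at [400.4 172.6   7.9] [1.7996e+02 3.0000e-02 1.7893e+02] w 61.1 F [ 0.8 -0.2 -0.2] t 21.9
slide [-0.0052 -0.0011  0.0039] turn [ 0.0001  0.0001 -0.0002] rows 0.1
```

View pics/q.png

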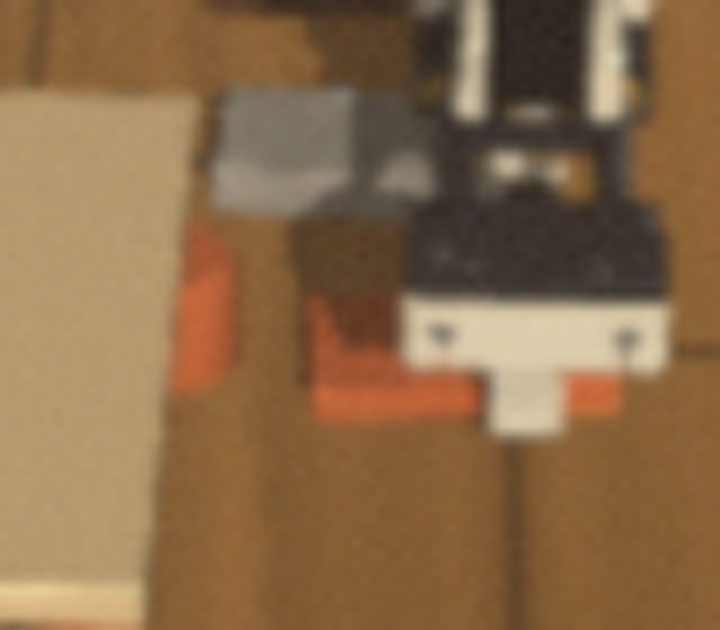

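```bash
python3 - <<'E'
from h import *
def w(p,z):
    u,v=np.array(p)/9+[260,210]-.5;return onz('side',u,v,z)[:2]*1000
for n,a,b,z in (('bottom',(315,423),(620,414),0),('topfront',(317,386),(480,382),.015),('gripper',(405,372),(668,372),.06)):
    A,B=w(a,z),w(b,z);d=A-B;print(n,A.round(1),B.round(1),np.degrees(np.arctan2(d[1],d[0])).round(2))
F=np.load('pics/last.npy').astype(float);r=F[...,0]-F[...,1];o=[]
for u in list(range(297,312))+list(range(324,328)):
    col=r[250:266,u];hi=col.max();lo=np.median(col[-5:]);th=(hi+lo)/2
    k=[k for k in range(len(col)-1) if col[k]>th>=col[k+1]][-1];v=250+k+(col[k]-th)/(col[k]-col[k+1]);o.append(onz('side',u,v,0)[:2]*1000)
o=np.array(o);print(o.round(1).tolist());print(np.degrees(np.polyfit(o[:,0],o[:,1],1)[0]))
E
```

```text
bottom [469.3 201. ] [369.5 194. ] 4.02
topfront [468.6 200. ] [415.6 196.7] 3.59
gripper [440.5 245.4] [359.4 243.4] 1.42
[[461.9, 200.5], [459.0, 200.7], [456.0, 200.2], [453.1, 200.3], [450.1, 200.0], [447.2, 199.9], [444.2, 199.3], [441.3, 198.4], [438.4, 197.8], [435.4, 197.6], [432.5, 197.2], [429.5, 197.2], [426.6, 196.7], [423.6, 196.4], [420.7, 196.1], [382.4, 194.3], [379.5, 194.4], [376.5, 194.7], [373.6, 194.4]]
4.229591775204409
```

```bash
python3 -m crank '[{"turn":[0,0,0],"slide":[0,0,-0.06],"fingers":0.4},{"turn":[0,0,0],"slide":[0,0,-0.14],"fingers":0.4},{"turn":[0,0,0],"slide":[0,-0.06,-0.2],"fingers":0.4},{"turn":[0,0,0],"slide":[0,-0.14,-0.2],"fingers":0.4},{"turn":[0,0,0],"slide":[0,-0.2,-0.2],"fingers":0.4}]';python3 -m crank '[{"turn":[0,0,0],"slide":[0,-0.08,0],"fingers":0.4},{"turn":[0,0,0],"slide":[-0.02,-0.16,0],"fingers":0.4},{"turn":[0,0,0],"slide":[-0.04,-0.24,0],"fingers":0.4},{"turn":[0,0,0],"slide":[-0.06,-0.3,0],"fingers":0.4},{"turn":[0,0,0],"slide":[-0.06,-0.3,0],"fingers":0.4}]'; python3 plan.py 403 172 6 179;python3 - <<'E'
from seg import *
snap('r_top','top',(150,80,450,290),2.6);snap('r_side','side',(150,110,350,310),3)
F=np.load('pics/r_top.npy').astype(int);R,G,B=F[...,0],F[...,1],F[...,2]
m=(G<R*.68);k=np.zeros(m.shape,bool);k[222:275,215:265]=1
c=max(comp(F,m&k,10),key=cv2.contourArea);print(rect('top',c,.015),cv2.boundingRect(c))
E
```

```text
t: 22.33
eef_pos: [0.3988, 0.0719, 0.1097]
ee_rot: [3.138, 0.004, 3.125]
force: [-0.2, -1.1, -0.6]
width: 0.0614
t: 22.75
eef_pos: [0.4263, -0.0821, 0.1078]
ee_rot: [-3.141, 0.001, 3.119]
force: [1.6, 0.7, 0.1]
width: 0.0614
at [426.3 -82.1 107.8] [-1.7998e+02  4.0000e-02  1.7870e+02] w 61.4 F [1.6 0.7 0.1] t 22.8
slide [0.0582 0.5072 0.2034] turn [-0.0001  0.0001 -0.0008] rows 6.6Traceback (most recent call last):
  File "<stdin>", line 5, in <module>
ValueError: max() iterable argument is empty
```

View pics/r_top.png

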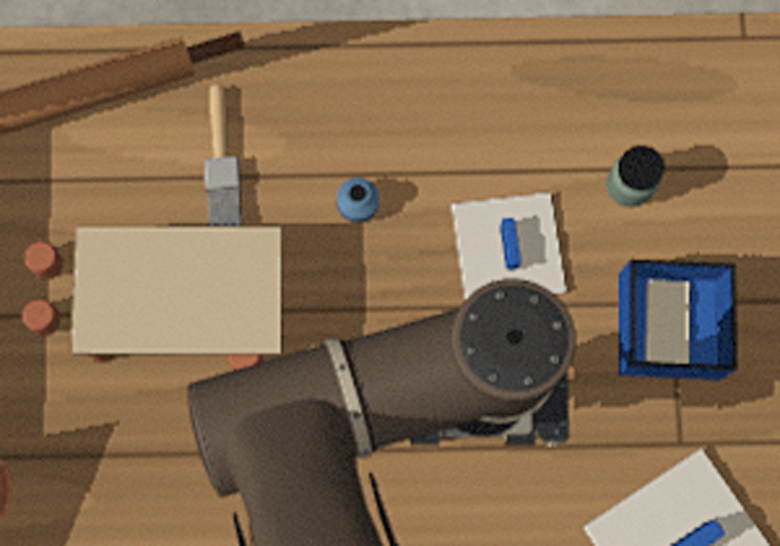

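View pics/r_side.png

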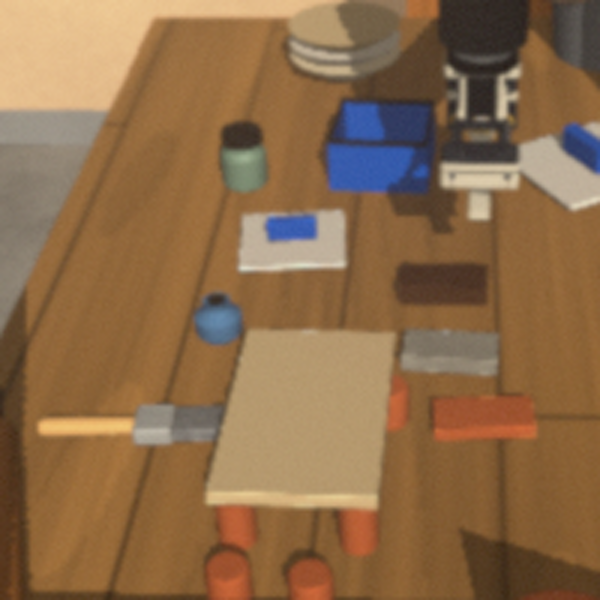

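```bash
python3 -m crank '[{"turn":[0,0,0],"slide":[0,-0.08,-0.02],"fingers":0.4},{"turn":[0,0,0],"slide":[-0.02,-0.16,-0.04],"fingers":0.4},{"turn":[0,0,0],"slide":[-0.02,-0.24,-0.06],"fingers":0.4},{"turn":[0,0,0],"slide":[-0.02,-0.3,-0.06],"fingers":0.4},{"turn":[0,0,0],"slide":[-0.02,-0.38,-0.06],"fingers":0.4}]';python3 - <<'E'
from seg import *
snap('s_top','top',(150,80,450,290),2.6)
F=np.load('pics/s_top.npy').astype(int);R,G,B=F[...,0],F[...,1],F[...,2]
m=(G<R*.68);k=np.zeros(m.shape,bool);k[222:285,210:270]=1
for c in comp(F,m&k,30): print(rect('top',c,.015),cv2.boundingRect(c))
E
```

```text
t: 23.27
eef_pos: [0.4327, -0.2681, 0.1386]
ee_rot: [3.142, 0.002, 3.125]
force: [1.4, 0.5, -0.3]
width: 0.0615
(418.5, 173.9, 101.0, 50.2, 4.4) (234, 232, 19, 34)
```

View pics/s_top.png

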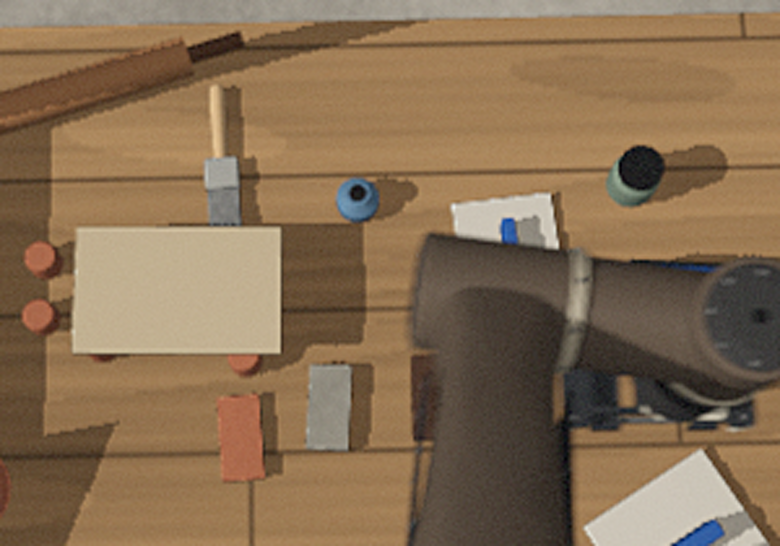

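```bash
python3 -m crank '[{"turn":[0,0,-0.008],"slide":[0.01,0.08,0],"fingers":0.6},{"turn":[0,0,-0.016],"slide":[0.02,0.16,0],"fingers":0.6},{"turn":[0,0,-0.016],"slide":[0.03,0.24,0],"fingers":0.6},{"turn":[0,0,-0.016],"slide":[0.04,0.32,0],"fingers":0.6},{"turn":[0,0,-0.016],"slide":[0.05,0.4,0],"fingers":0.6}]';python3 plan.py 391 172 100 -175.6
```

```text
t: 23.73
eef_pos: [0.4099, -0.0654, 0.1377]
ee_rot: [3.141, 0.001, -3.059]
force: [1.2, 1.1, -0.0]
width: 0.0699
at [409.9 -65.4 137.7] [ 1.7998e+02  3.0000e-02 -1.7526e+02] w 69.9 F [ 1.2  1.1 -0. ] t 23.7
slide [-0.0015  0.4763  0.0755] turn [0.     0.0001 0.0009] rows 5.8
```

```bash
python3 -m crank '[{"turn":[0,0,0],"slide":[0,0.08,0.01],"fingers":0.6},{"turn":[0,0,0],"slide":[0,0.16,0.02],"fingers":0.6},{"turn":[0,0,0.001],"slide":[0,0.24,0.03],"fingers":0.6},{"turn":[0,0,0.001],"slide":[0,0.32,0.04],"fingers":0.6},{"turn":[0,0,0.001],"slide":[0,0.4,0.05],"fingers":0.6}]';python3 -m crank '[{"turn":[0,0,0],"slide":[0,0.07,0.04],"fingers":0.6},{"turn":[0,0,0],"slide":[0,0.07,0.08],"fingers":0.6},{"turn":[0,0,0],"slide":[0,0.07,0.1],"fingers":0.6},{"turn":[0,0,0],"slide":[0,0.07,0.1],"fingers":0.6},{"turn":[0,0,0],"slide":[0,0.07,0.1],"fingers":0.6}]';python3 plan.py 391 172 6 -175.6
```

```text
t: 24.15
eef_pos: [0.3929, 0.1345, 0.1128]
ee_rot: [3.141, 0.001, -3.064]
force: [0.4, 0.1, 0.4]
width: 0.07
t: 24.57
eef_pos: [0.3908, 0.1669, 0.0624]
ee_rot: [-3.141, -0.001, -3.064]
force: [1.2, -0.4, 0.7]
width: 0.0701
at [390.8 166.9  62.4] [-1.7994e+02 -6.0000e-02 -1.7554e+02] w 70.1 F [ 1.2 -0.4  0.7] t 24.6
slide [-0.0013  0.0103  0.1129] turn [-0.0002 -0.0002  0.0002] rows 1.4
```

```bash
python3 -m crank '[{"turn":[0,0,0],"slide":[0,0.01,0.03],"fingers":0.6},{"turn":[0,0,0],"slide":[0,0.01,0.07],"fingers":0.6},{"turn":[0,0,0],"slide":[0,0.01,0.11],"fingers":0.6},{"turn":[0,0,0],"slide":[0,0.01,0.113],"fingers":0.6},{"turn":[0,0,0],"slide":[0,0.01,0.113],"fingers":0.6}]';python3 -m crank '[{"turn":[0,0,0],"slide":[0,0,0],"fingers":0.6}]';python3 plan.py 391 171.7 6 -175.6
```

```text
t: 24.98
eef_pos: [0.3911, 0.171, 0.0063]
ee_rot: [-3.141, -0.001, -3.066]
force: [0.1, 0.6, -0.2]
width: 0.07
t: 25.07
eef_pos: [0.3918, 0.1718, 0.0072]
ee_rot: [3.141, 0.001, -3.066]
force: [0.1, 1.0, 0.8]
width: 0.0701
at [391.8 171.8   7.2] [ 1.7996e+02  6.0000e-02 -1.7566e+02] w 70.1 F [0.1 1.  0.8] t 25.1
slide [ 0.0017 -0.      0.0024] turn [ 0.0001  0.0002 -0.0002] rows 0.0
```

```bash
python3 -m crank '[{"turn":[0,0,0],"slide":[0,0,0],"fingers":0.3},{"turn":[0,0,0],"slide":[0,0,0],"fingers":0.2},{"turn":[0,0,0],"slide":[0,0,0],"fingers":0.1},{"turn":[0,0,0],"slide":[0,0,0],"fingers":-1},{"turn":[0,0,0],"slide":[0,0,0],"fingers":-1}]' 60;python3 -m crank '[{"turn":[0,0,0],"slide":[0,0,0],"fingers":-1},{"turn":[0,0,0],"slide":[0,0,0],"fingers":-1},{"turn":[0,0,0],"slide":[0,0,0],"fingers":-1}]'; python3 - <<'E'
from h import *
f=grab_frame('side');np.save('pics/t_side.npy',f);crop('t_side',(260,210,340,280),9)
E
python3 -m crank '[{"turn":[0,0,0],"slide":[0,0,-0.03],"fingers":-1},{"turn":[0,0,0],"slide":[0,0,-0.06],"fingers":-1},{"turn":[0,0,0],"slide":[0,0,-0.086],"fingers":-1},{"turn":[0,0,0],"slide":[0,0,-0.086],"fingers":-1},{"turn":[0,0,0],"slide":[0,0,-0.086],"fingers":-1}]';python3 plan.py 424 170.5 51 179;python3 - <<'E'
from h import *
f=grab_frame('side');np.save('pics/u_side.npy',f);crop('u_side',(260,210,340,280),9)
E
```

```text
t: 25.48
eef_pos: [0.3916, 0.1716, 0.0067]
ee_rot: [3.141, 0.001, -3.066]
force: [-1.7, 0.3, 7.9]
width: 0.0492
t: 25.73
eef_pos: [0.3916, 0.1717, 0.0067]
ee_rot: [3.141, 0.001, -3.066]
force: [-1.3, 0.1, 7.7]
width: 0.049
t: 26.2
eef_pos: [0.3915, 0.1716, 0.0494]
ee_rot: [3.14, 0.001, -3.066]
force: [0.0, -0.3, -0.9]
width: 0.0492
at [391.5 171.6  49.4] [ 1.7993e+02  6.0000e-02 -1.7568e+02] w 49.2 F [ 0.  -0.3 -0.9] t 26.2
slide [-0.0647 -0.0071 -0.0031] turn [0.0002 0.0002 0.0148] rows 0.8
```

View pics/t_side.png

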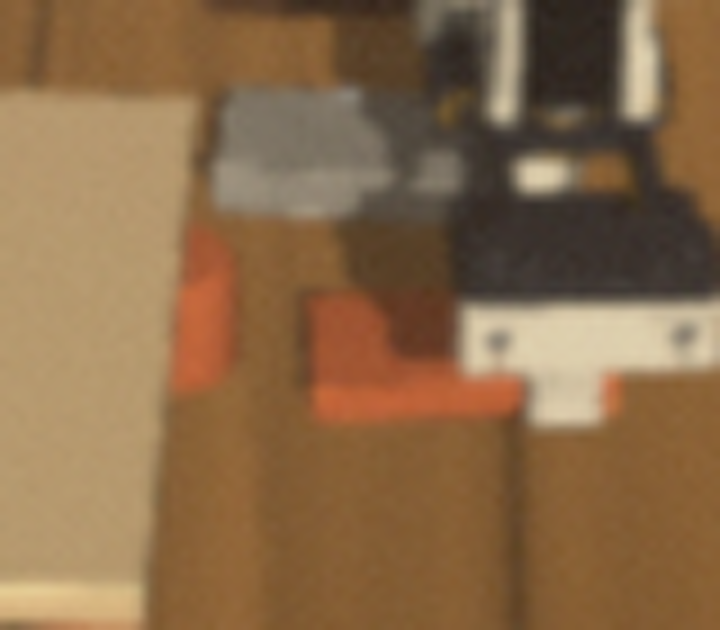

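View pics/u_side.png

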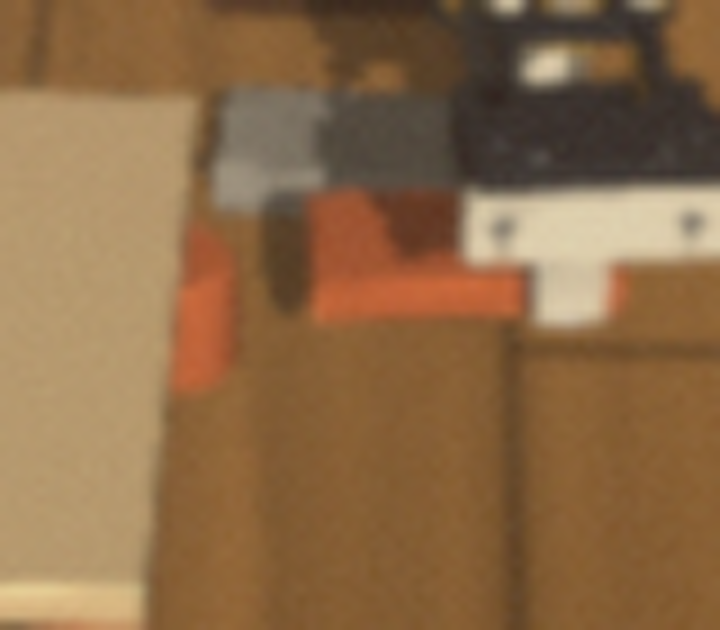

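```bash
python3 -m crank '[{"turn":[0,0,0.0148],"slide":[-0.02,-0.003,-0.004],"fingers":-1},{"turn":[0,0,0.0148],"slide":[-0.04,-0.006,-0.004],"fingers":-1},{"turn":[0,0,0.0148],"slide":[-0.056,-0.006,-0.004],"fingers":-1},{"turn":[0,0,0.0148],"slide":[-0.056,-0.006,-0.004],"fingers":-1},{"turn":[0,0,0.0148],"slide":[-0.056,-0.006,-0.004],"fingers":-1}]';python3 plan.py 424 170.3 50.5 179;python3 - <<'E'
from h import *
f=grab_frame('side');np.save('pics/v_side.npy',f);crop('v_side',(260,210,340,280),9)
E
```

```text
t: 26.67
eef_pos: [0.4196, 0.1701, 0.0503]
ee_rot: [-3.141, -0.001, 3.125]
force: [-0.3, -0.3, -2.0]
width: 0.0489
at [419.6 170.1  50.3] [-1.7994e+02 -6.0000e-02  1.7904e+02] w 48.9 F [-0.3 -0.3 -2. ] t 26.7
slide [-0.0089  0.0006 -0.0004] turn [-0.0002 -0.0002  0.0001] rows 0.1
```

View pics/v_side.png

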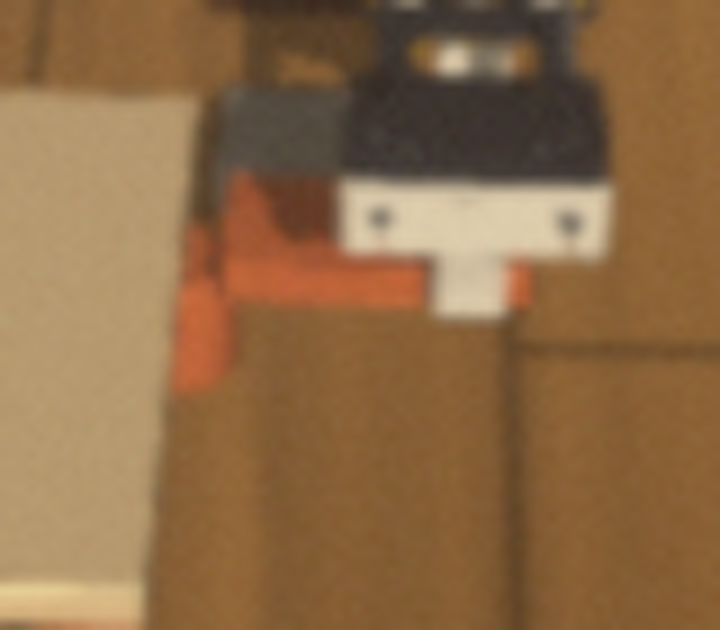

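```bash
python3 - <<'E'
from h import *
F=np.load('pics/v_side.npy').astype(float);r=F[...,0]-F[...,1]
v=242
print(r[241:243,280:292].mean(0).round(0).tolist(), r[241:243,312:326].mean(0).round(0).tolist())
for p in [(228,285),(531,288)]:
    u,vv=np.array(p)/9+[260,210]-.5;o,d=ray('side',u,vv);q=o+d*(.1955-o[1])/d[1];print((q*1000).round(1))
E
python3 -m crank '[{"turn":[0,0,0],"slide":[-0.01,0,0],"fingers":-1},{"turn":[0,0,0],"slide":[-0.02,0,0],"fingers":-1},{"turn":[0,0,0],"slide":[-0.03,0,0],"fingers":-1},{"turn":[0,0,0],"slide":[-0.03,0,0],"fingers":-1}]'
```

```text
[71.0, 86.0, 88.0, 82.0, 72.0, 84.0, 87.0, 86.0, 88.0, 88.0, 88.0, 90.0] [16.0, 18.0, 20.0, 32.0, 60.0, 83.0, 78.0, 50.0, 40.0, 42.0, 42.0, 40.0, 41.0, 42.0]
[497.3 195.5  53.1]
[400.2 195.5  53.7]
t: 27.05
eef_pos: [0.4355, 0.1706, 0.0512]
ee_rot: [3.141, 0.001, 3.124]
force: [0.9, 0.0, -1.0]
width: 0.0491
```

```bash
python3 -m crank '[{"turn":[0,0,0],"slide":[-0.015,0,0.001],"fingers":-1},{"turn":[0,0,0],"slide":[-0.03,0,0.001],"fingers":-1},{"turn":[0,0,0],"slide":[-0.03,0,0.001],"fingers":-1}]'; python3 plan.py 485.5 169.2 50.5 179
```

```text
t: 27.3
eef_pos: [0.4511, 0.1704, 0.0507]
ee_rot: [3.141, 0.001, 3.124]
force: [0.7, 0.2, -1.8]
width: 0.0492
at [451.1 170.4  50.7] [1.7998e+02 5.0000e-02 1.7901e+02] w 49.2 F [ 0.7  0.2 -1.8] t 27.3
slide [-0.0689 -0.0012  0.0004] turn [0.0001 0.0001 0.    ] rows 0.8
```

```bash
python3 -m crank '[{"turn":[0,0,0],"slide":[-0.015,0,0],"fingers":-1},{"turn":[0,0,0],"slide":[-0.03,-0.001,0],"fingers":-1},{"turn":[0,0,0],"slide":[-0.03,-0.001,0],"fingers":-1}]'; python3 plan.py 485.5 169.2 50.5 179
```

```text
t: 27.55
eef_pos: [0.466, 0.1695, 0.0506]
ee_rot: [3.141, 0.001, 3.124]
force: [1.0, 0.7, -2.6]
width: 0.049
at [466.  169.5  50.6] [1.7998e+02 5.0000e-02 1.7900e+02] w 49.0 F [ 1.   0.7 -2.6] t 27.6
slide [-0.039   0.0001  0.0003] turn [0.     0.0001 0.    ] rows 0.5
```

```bash
python3 -m crank '[{"turn":[0,0,0],"slide":[-0.015,0,0],"fingers":-1},{"turn":[0,0,0],"slide":[-0.03,0,0],"fingers":-1},{"turn":[0,0,0],"slide":[-0.039,0,0],"fingers":-1},{"turn":[0,0,0],"slide":[-0.039,0,0],"fingers":-1},{"turn":[0,0,0],"slide":[-0.039,0,0],"fingers":-1}]'; python3 plan.py 485.5 169.2 50.5 179
```

```text
t: 27.97
eef_pos: [0.4841, 0.1687, 0.0504]
ee_rot: [-3.141, -0.0, 3.124]
force: [0.3, 0.4, -0.8]
width: 0.0492
at [484.1 168.7  50.4] [-1.7999e+02 -2.0000e-02  1.7897e+02] w 49.2 F [ 0.3  0.4 -0.8] t 28.0
slide [-0.0029  0.0011 -0.0003] turn [-0.     -0.     -0.0001] rows 0.0
```

Plate 2 is in freely. Now the play test: up in 1 mm steps, then down.

```bash
python3 -m crank '[{"turn":[0,0,0],"slide":[-0.002,0.001,-0.003],"fingers":-1},{"turn":[0,0,0],"slide":[-0.002,0.001,-0.003],"fingers":-1},{"turn":[0,0,0],"slide":[-0.002,0.001,-0.003],"fingers":-1}]';python3 -m crank '[{"turn":[0,0,0],"slide":[0,0,-0.002],"fingers":-1},{"turn":[0,0,0],"slide":[0,0,-0.002],"fingers":-1},{"turn":[0,0,0],"slide":[0,0,-0.002],"fingers":-1}]'
```

```text
t: 28.22
eef_pos: [0.4846, 0.1691, 0.052]
ee_rot: [-3.141, -0.0, 3.124]
force: [0.8, -1.3, -3.2]
width: 0.0493
t: 28.47
eef_pos: [0.4845, 0.1691, 0.0526]
ee_rot: [-3.141, -0.001, 3.124]
force: [0.9, -0.6, -9.4]
width: 0.0489
```

```bash
python3 -m crank '[{"turn":[0,0,0],"slide":[0,0,-0.002],"fingers":-1},{"turn":[0,0,0],"slide":[0,0,-0.002],"fingers":-1},{"turn":[0,0,0],"slide":[0,0,-0.002],"fingers":-1}]'
```

```text
t: 28.72
eef_pos: [0.4845, 0.1691, 0.0533]
ee_rot: [-3.141, -0.001, 3.124]
force: [2.7, -0.2, -17.4]
width: 0.0493
```

```bash
python3 -m crank '[{"turn":[0,0,0],"slide":[0,0,0.006],"fingers":-1},{"turn":[0,0,0],"slide":[0,0,0.006],"fingers":-1},{"turn":[0,0,0],"slide":[0,0,0.006],"fingers":-1}]';python3 -m crank '[{"turn":[0,0,0],"slide":[0,0,0.002],"fingers":-1},{"turn":[0,0,0],"slide":[0,0,0.002],"fingers":-1},{"turn":[0,0,0],"slide":[0,0,0.002],"fingers":-1}]'
```

```text
t: 28.97
eef_pos: [0.4857, 0.1698, 0.0519]
ee_rot: [3.141, 0.001, 3.125]
force: [-0.4, 0.6, -2.1]
width: 0.0492
t: 29.22
eef_pos: [0.4852, 0.1695, 0.0505]
ee_rot: [3.141, 0.001, 3.124]
force: [0.5, 0.3, -1.4]
width: 0.049
```

```bash
python3 -m crank '[{"turn":[0,0,0],"slide":[0,0,0.002],"fingers":-1},{"turn":[0,0,0],"slide":[0,0,0.002],"fingers":-1},{"turn":[0,0,0],"slide":[0,0,0.002],"fingers":-1}]'
```

```text
t: 29.47
eef_pos: [0.4852, 0.1695, 0.0493]
ee_rot: [3.141, 0.001, 3.124]
force: [-0.2, 0.1, -1.1]
width: 0.0493
```

```bash
python3 -m crank '[{"turn":[0,0,0],"slide":[0,0,0.001],"fingers":-1},{"turn":[0,0,0],"slide":[0,0,0.001],"fingers":-1},{"turn":[0,0,0],"slide":[0,0,0.001],"fingers":-1}]'
```

```text
t: 29.72
eef_pos: [0.4851, 0.1695, 0.0491]
ee_rot: [3.141, 0.0, 3.125]
force: [-1.8, 0.0, 5.5]
width: 0.0491
```

```bash
python3 -m crank '[{"turn":[0,0,0],"slide":[0,0,0.001],"fingers":-1},{"turn":[0,0,0],"slide":[0,0,0.001],"fingers":-1},{"turn":[0,0,0],"slide":[0,0,0.001],"fingers":-1}]'
```

```text
t: 29.97
eef_pos: [0.4851, 0.1695, 0.049]
ee_rot: [3.141, 0.001, 3.125]
force: [-4.7, -0.2, 10.5]
width: 0.0492
```

```bash
python3 -m crank '[{"turn":[0,0,0],"slide":[-0.001,0,-0.002],"fingers":-1},{"turn":[0,0,0],"slide":[-0.001,0,-0.002],"fingers":-1},{"turn":[0,0,0],"slide":[-0.001,0,-0.002],"fingers":0.25},{"turn":[0,0,0],"slide":[-0.001,0,-0.002],"fingers":0.4},{"turn":[0,0,0],"slide":[-0.001,0,-0.002],"fingers":0.4}]';python3 -m crank '[{"turn":[0,0,0],"slide":[0,0,0],"fingers":0.4},{"turn":[0,0,0],"slide":[0,0,-0.05],"fingers":0.4},{"turn":[0,0,0],"slide":[0.02,0,-0.13],"fingers":0.4},{"turn":[0,0,0],"slide":[0.06,0,-0.18],"fingers":0.4},{"turn":[0,0,0],"slide":[0.06,0,-0.18],"fingers":0.4}]';python3 plan.py 422 70 100 177;python3 - <<'E'
from h import *
f=grab_frame('side');np.save('pics/w_side.npy',f);crop('w_side',(240,200,320,270),9)
E
```

```text
t: 30.38
eef_pos: [0.4854, 0.1692, 0.0489]
ee_rot: [-3.141, -0.0, 3.124]
force: [-0.9, 0.7, 0.2]
width: 0.06
t: 30.8
eef_pos: [0.4558, 0.1709, 0.144]
ee_rot: [3.137, 0.006, 3.125]
force: [-0.2, 0.3, -1.2]
width: 0.0609
at [455.8 170.9 144. ] [179.74   0.32 179.04] w 60.9 F [-0.2  0.3 -1.2] t 30.8
slide [ 0.0647 -0.2033  0.0867] turn [0.0007 0.0009 0.0057] rows 2.8
```

View pics/w_side.png

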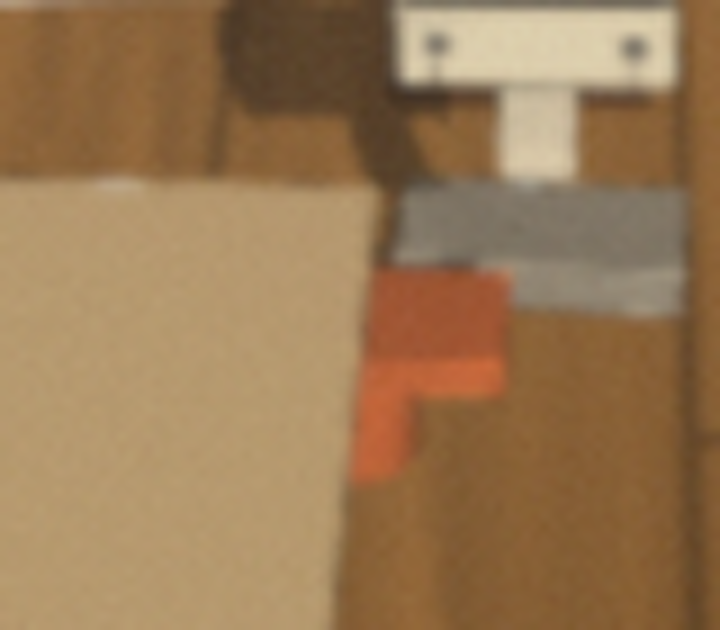

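```bash
python3 - <<'E'
from h import *
def w(p,z,n='side'):
    u,v=np.array(p)/9+[240,200]-.5;return onz(n,u,v,z)[:2]*1000
for p,z in [((511,272),.0575),((505,359),.0575),((505,397),.0425),((377,268),.0575)]: print(w(p,z).round(1))
f=grab_frame('top');np.save('pics/w_top.npy',f);crop('w_top',(215,195,305,265),8)
E
```

```text
[465.1 146.2]
[466.2 192.1]
[466.2 193. ]
[509.5 145. ]
```

View pics/w_top.png

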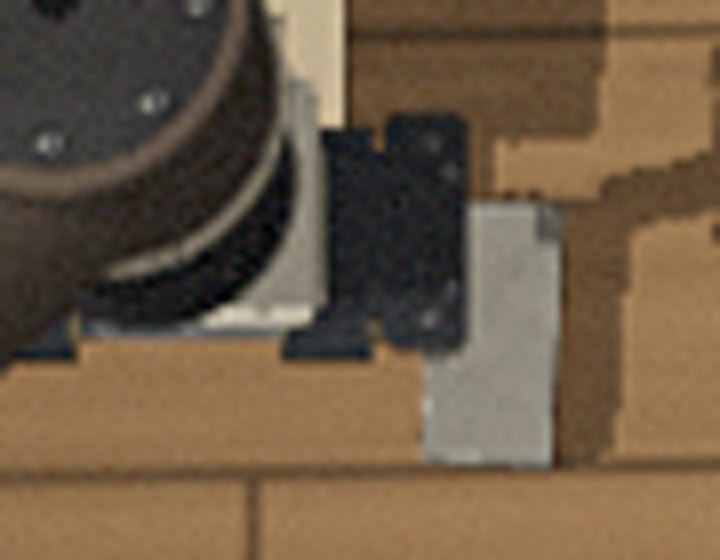

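```bash
python3 -m crank '[{"turn":[0,0,0.004],"slide":[0.062,-0.06,0],"fingers":0.6},{"turn":[0,0,0.004],"slide":[0.062,-0.14,0],"fingers":0.6},{"turn":[0,0,0.004],"slide":[0.062,-0.2,0.05],"fingers":0.6},{"turn":[0,0,0.004],"slide":[0.062,-0.2,0.1],"fingers":0.6},{"turn":[0,0,0.004],"slide":[0.062,-0.2,0.14],"fingers":0.6}]';python3 -m crank '[{"turn":[0,0,0],"slide":[0,0,0.03],"fingers":0.6},{"turn":[0,0,0],"slide":[0,0,0.03],"fingers":0.6}]';python3 plan.py 424.3 71.4 7 177.6
```

```text
t: 31.32
eef_pos: [0.4217, 0.0684, 0.0672]
ee_rot: [-3.141, -0.001, 3.096]
force: [-0.4, 0.9, -0.1]
width: 0.0704
t: 31.48
eef_pos: [0.4205, 0.0686, 0.0506]
ee_rot: [-3.138, -0.006, 3.098]
force: [-0.9, 0.3, -1.5]
width: 0.0701
at [420.5  68.6  50.6] [-179.78   -0.33  177.48] w 70.1 F [-0.9  0.3 -1.5] t 31.5
slide [-0.0078  0.0064  0.0872] turn [-0.0006 -0.0009 -0.0003] rows 1.1
```

```bash
python3 -m crank '[{"turn":[0,0,0],"slide":[-0.005,0.005,0.03],"fingers":0.6},{"turn":[0,0,0],"slide":[-0.005,0.005,0.07],"fingers":0.6},{"turn":[0,0,0],"slide":[-0.005,0.005,0.086],"fingers":0.6},{"turn":[0,0,0],"slide":[-0.005,0.005,0.086],"fingers":0.6},{"turn":[0,0,0],"slide":[-0.005,0.005,0.086],"fingers":0.3}]';python3 -m crank '[{"turn":[0,0,0],"slide":[0,0,0],"fingers":0.2},{"turn":[0,0,0],"slide":[0,0,0],"fingers":-1},{"turn":[0,0,0],"slide":[0,0,0],"fingers":-1},{"turn":[0,0,0],"slide":[0,0,0],"fingers":-1},{"turn":[0,0,0],"slide":[0,0,0],"fingers":-1}]' 60;python3 plan.py 424.3 71.4 7 177.6
```

```text
t: 31.9
eef_pos: [0.4252, 0.0726, 0.0111]
ee_rot: [-3.14, -0.001, 3.099]
force: [-0.5, -0.2, 0.4]
width: 0.067
t: 32.32
eef_pos: [0.4256, 0.0729, 0.0119]
ee_rot: [3.141, 0.001, 3.099]
force: [-0.9, -0.9, 6.3]
width: 0.049
at [425.6  72.9  11.9] [1.7997e+02 6.0000e-02 1.7759e+02] w 49.0 F [-0.9 -0.9  6.3] t 32.3
slide [ 0.0026 -0.0031  0.0098] turn [ 0.0001  0.0002 -0.    ] rows 0.1
```

```bash
python3 -m crank '[{"turn":[0,0,0],"slide":[0,0,-0.03],"fingers":-1},{"turn":[0,0,0],"slide":[0,0,-0.11],"fingers":-1},{"turn":[0,0,0],"slide":[0,-0.03,-0.19],"fingers":-1},{"turn":[0,0,0.003],"slide":[-0.03,-0.1,-0.23],"fingers":-1},{"turn":[0,0,0.003],"slide":[-0.05,-0.18,-0.23],"fingers":-1}]';python3 -m crank '[{"turn":[0,0,0],"slide":[-0.02,-0.08,0],"fingers":-1},{"turn":[0,0,0],"slide":[-0.04,-0.16,0],"fingers":-1},{"turn":[0,0,0],"slide":[-0.06,-0.24,0],"fingers":-1},{"turn":[0,0,0],"slide":[-0.08,-0.32,0],"fingers":-1},{"turn":[0,0,0],"slide":[-0.1,-0.38,0],"fingers":-1}]';python3 plan.py 519.5 -335.6 100 176.4
```

```text
t: 32.73
eef_pos: [0.4499, -0.0156, 0.1316]
ee_rot: [3.138, 0.01, 3.084]
force: [2.9, 0.8, -2.4]
width: 0.049
t: 33.15
eef_pos: [0.4839, -0.2123, 0.1262]
ee_rot: [3.141, 0.0, 3.079]
force: [0.7, 0.4, -1.0]
width: 0.0491
at [ 483.9 -212.3  126.2] [1.7999e+02 1.0000e-02 1.7643e+02] w 49.1 F [ 0.7  0.4 -1. ] t 33.1
slide [-0.0863 -0.2417  0.0523] turn [0.     0.     0.0001] rows 3.1
```

```bash
python3 -m crank '[{"turn":[0,0,0],"slide":[-0.03,-0.07,0],"fingers":-1},{"turn":[0,0,0],"slide":[-0.055,-0.15,0],"fingers":-1},{"turn":[0,0,0],"slide":[-0.085,-0.235,0],"fingers":-1},{"turn":[0,0,0],"slide":[-0.085,-0.235,0.04],"fingers":-1},{"turn":[0,0,0],"slide":[-0.085,-0.235,0.04],"fingers":-1}]';python3 -m crank '[{"turn":[0,0,0],"slide":[0,0,0],"fingers":-1},{"turn":[0,0,0],"slide":[0,0,0],"fingers":-1}]';python3 plan.py 519.5 -335.6 29 176.4
```

```text
t: 33.57
eef_pos: [0.5178, -0.3311, 0.1024]
ee_rot: [3.14, -0.004, 3.076]
force: [-1.6, 0.4, -3.3]
width: 0.0492
t: 33.73
eef_pos: [0.5194, -0.329, 0.1063]
ee_rot: [3.142, -0.0, 3.081]
force: [-0.3, 0.4, -1.4]
width: 0.0491
at [ 519.4 -329.   106.3] [ 1.800e+02 -3.000e-02  1.765e+02] w 49.1 F [-0.3  0.4 -1.4] t 33.7
slide [-0.0011 -0.0131  0.1547] turn [ 0.     -0.0001  0.0003] rows 1.9
```

```bash
python3 - <<'E'
from h import *
snap('x_side','side',(230,80,350,180),6)
E
```

```text
(no output)
```

View pics/x_side.png

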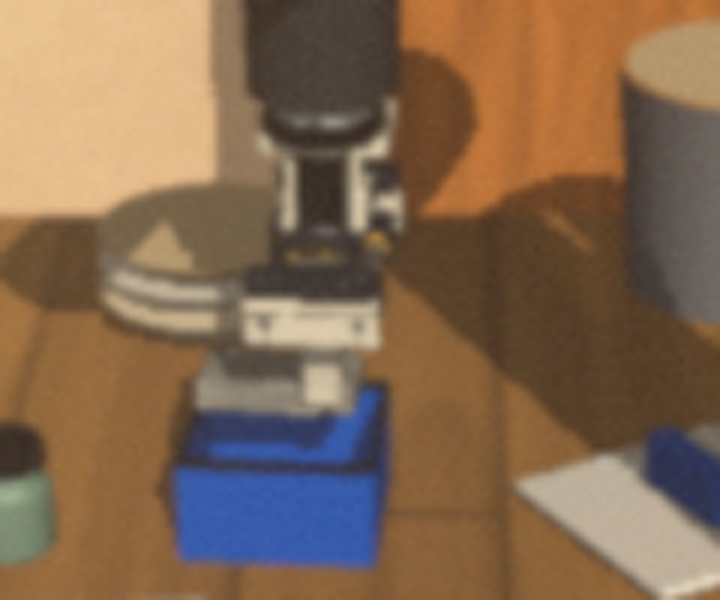

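```bash
python3 -m crank '[{"turn":[0,0,0],"slide":[-0.001,-0.013,0],"fingers":-1},{"turn":[0,0,0],"slide":[-0.001,-0.013,0.03],"fingers":-1},{"turn":[0,0,0],"slide":[-0.001,-0.013,0.06],"fingers":-1},{"turn":[0,0,0],"slide":[-0.001,-0.013,0.06],"fingers":-1}]';python3 plan.py 519.5 -335.6 29 176.4
```

```text
t: 34.12
eef_pos: [0.5186, -0.3349, 0.0744]
ee_rot: [3.14, -0.002, 3.081]
force: [-0.9, 0.4, -2.7]
width: 0.0489
at [ 518.6 -334.9   74.4] [ 1.7993e+02 -1.4000e-01  1.7651e+02] w 48.9 F [-0.9  0.4 -2.7] t 34.1
slide [-0.0021 -0.0014  0.0908] turn [ 0.0002 -0.0004  0.0003] rows 1.1
```

```bash
python3 -m crank '[{"turn":[0,0,0],"slide":[-0.001,-0.001,0.03],"fingers":-1},{"turn":[0,0,0],"slide":[-0.001,-0.001,0.06],"fingers":-1},{"turn":[0,0,0],"slide":[-0.001,-0.001,0.085],"fingers":-1},{"turn":[0,0,0],"slide":[-0.001,-0.001,0.088],"fingers":-1},{"turn":[0,0,0],"slide":[-0.001,-0.001,0.088],"fingers":-1}]';python3 -m crank '[{"turn":[0,0,0],"slide":[0,0,0],"fingers":0.27},{"turn":[0,0,0],"slide":[0,0,0],"fingers":0.27},{"turn":[0,0,0],"slide":[0,0,0],"fingers":0.27}]'; python3 -m crank '[{"turn":[0,0,0],"slide":[0,0,-0.06],"fingers":0.27},{"turn":[0,0,0],"slide":[0,0,-0.14],"fingers":0.27},{"turn":[0,0,0],"slide":[0,0,-0.2],"fingers":0.27},{"turn":[0,0,0],"slide":[0.03,0.06,-0.2],"fingers":0.6},{"turn":[0,0,0],"slide":[0.06,0.13,-0.2],"fingers":0.6}]';python3 plan.py 435 -54 100 178.9
```

```text
t: 34.53
eef_pos: [0.5203, -0.3363, 0.0324]
ee_rot: [-3.141, -0.001, 3.081]
force: [0.6, -0.2, -2.0]
width: 0.0492
t: 34.78
eef_pos: [0.5212, -0.3368, 0.0335]
ee_rot: [-3.141, 0.002, 3.081]
force: [0.5, 1.0, -0.5]
width: 0.0552
t: 35.2
eef_pos: [0.496, -0.2708, 0.1349]
ee_rot: [-3.14, 0.006, 3.078]
force: [1.8, 2.0, -0.7]
width: 0.0639
at [ 496.  -270.8  134.9] [-179.93    0.34  176.35] w 63.9 F [ 1.8  2.  -0.7] t 35.2
slide [0.1498 0.4251 0.0684] turn [-0.0002  0.0009 -0.0071] rows 5.5
```

```bash
python3 -m crank '[{"turn":[0,0,-0.007],"slide":[0.03,0.07,0],"fingers":0.6},{"turn":[0,0,-0.007],"slide":[0.06,0.15,0],"fingers":0.6},{"turn":[0,0,-0.007],"slide":[0.09,0.22,0],"fingers":0.6},{"turn":[0,0,-0.007],"slide":[0.12,0.3,0],"fingers":0.6},{"turn":[0,0,-0.007],"slide":[0.146,0.37,0],"fingers":0.6}]';python3 -m crank '[{"turn":[0,0,0],"slide":[0,0.05,0],"fingers":0.6},{"turn":[0,0,0],"slide":[0,0.05,0.06],"fingers":0.6},{"turn":[0,0,0],"slide":[0,0.05,0.11],"fingers":0.6},{"turn":[0,0,0],"slide":[0,0.05,0.11],"fingers":0.6}]';python3 plan.py 435.5 -53.6 14 178.9; python3 - <<'E'
from h import *
f=grab_frame('top');np.save('pics/y_top.npy',f);crop('y_top',(370,165,450,240),8)
E
```

```text
t: 35.62
eef_pos: [0.4322, -0.0791, 0.133]
ee_rot: [3.141, 0.002, 3.124]
force: [1.5, 0.6, -0.2]
width: 0.0701
t: 35.95
eef_pos: [0.4309, -0.0554, 0.0746]
ee_rot: [-3.141, -0.004, 3.125]
force: [-1.3, 0.1, -0.4]
width: 0.0699
at [430.9 -55.4  74.6] [-179.97   -0.23  179.05] w 69.9 F [-1.3  0.1 -0.4] t 36.0
slide [-0.0096  0.0038  0.1212] turn [-0.0001 -0.0006  0.0004] rows 1.5
```

View pics/y_top.png

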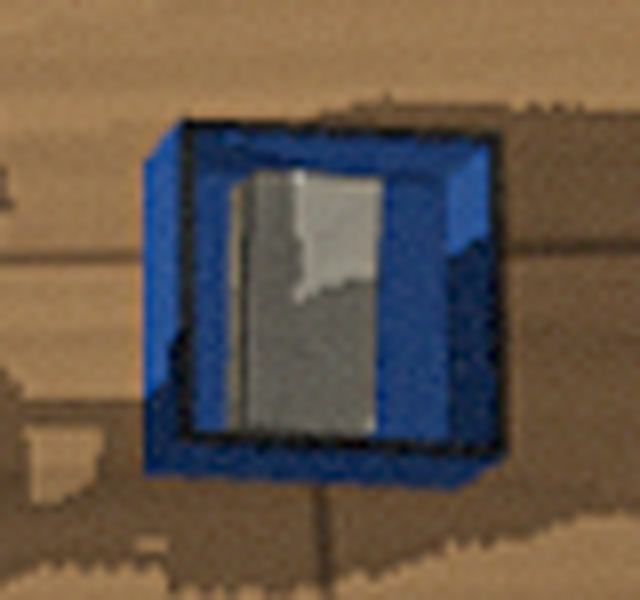

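```bash
python3 -m crank '[{"turn":[0,0,0],"slide":[-0.006,0.003,0.04],"fingers":0.6},{"turn":[0,0,0],"slide":[-0.006,0.003,0.09],"fingers":0.6},{"turn":[0,0,0],"slide":[-0.006,0.003,0.118],"fingers":0.6},{"turn":[0,0,0],"slide":[-0.006,0.003,0.118],"fingers":0.6},{"turn":[0,0,0],"slide":[-0.006,0.003,0.118],"fingers":0.3}]';python3 -m crank '[{"turn":[0,0,0],"slide":[0,0,0],"fingers":0.2},{"turn":[0,0,0],"slide":[0,0,0],"fingers":-1},{"turn":[0,0,0],"slide":[0,0,0],"fingers":-1},{"turn":[0,0,0],"slide":[0,0,0],"fingers":-1},{"turn":[0,0,0],"slide":[0,0,0],"fingers":-1}]' 60;python3 plan.py 424.3 71.4 7 177.6
```

```text
t: 36.42
eef_pos: [0.4369, -0.0545, 0.019]
ee_rot: [-3.141, 0.0, 3.124]
force: [0.4, -0.0, 0.1]
width: 0.0672
t: 36.83
eef_pos: [0.4372, -0.054, 0.0193]
ee_rot: [3.141, 0.002, 3.125]
force: [-1.7, -0.3, 8.5]
width: 0.049
at [437.2 -54.   19.3] [1.7997e+02 1.3000e-01 1.7903e+02] w 49.0 F [-1.7 -0.3  8.5] t 36.8
slide [0.0301 0.2503 0.0247] turn [0.0001 0.0004 0.004 ] rows 3.0
```

```bash
python3 -m crank '[{"turn":[0,0,0],"slide":[0,0,0],"fingers":0.3},{"turn":[0,0,0],"slide":[0.001,0,0.014],"fingers":0.3},{"turn":[0,0,0],"slide":[0.002,0,0.014],"fingers":0.3},{"turn":[0,0,0],"slide":[0.002,0,0.014],"fingers":0.2},{"turn":[0,0,0],"slide":[0.002,0,0.014],"fingers":0.2}]';python3 -m crank '[{"turn":[0,0,0],"slide":[0,0,0],"fingers":0.2},{"turn":[0,0,0],"slide":[0,0,0],"fingers":-1},{"turn":[0,0,0],"slide":[0,0,0],"fingers":-1},{"turn":[0,0,0],"slide":[0,0,0],"fingers":-1},{"turn":[0,0,0],"slide":[0,0,0],"fingers":-1}]' 60;python3 plan.py 424.3 71.4 7 177.6
```

```text
t: 37.25
eef_pos: [0.435, -0.0542, 0.0109]
ee_rot: [-3.141, -0.0, 3.124]
force: [0.6, -0.3, -0.5]
width: 0.0532
t: 37.67
eef_pos: [0.4353, -0.0541, 0.011]
ee_rot: [3.142, 0.0, 3.124]
force: [-0.4, 0.7, 0.7]
width: 0.0494
at [435.3 -54.1  11. ] [180.     0.   179.01] w 49.4 F [-0.4  0.7  0.7] t 37.7
slide [0.0263 0.2506 0.0081] turn [0.     0.     0.0039] rows 3.0
```

```bash
python3 -m crank '[{"turn":[0,0,0],"slide":[0,0,-0.03],"fingers":-1},{"turn":[0,0,0],"slide":[0,0,-0.11],"fingers":-1},{"turn":[0,0,0],"slide":[0,-0.03,-0.19],"fingers":-1},{"turn":[0,0,0.004],"slide":[-0.03,-0.1,-0.25],"fingers":-1},{"turn":[0,0,0.007],"slide":[-0.06,-0.17,-0.25],"fingers":-1}]';python3 plan.py 519.5 -335.6 130 176.4
```

```text
t: 38.08
eef_pos: [0.4652, -0.1371, 0.1413]
ee_rot: [3.141, 0.009, 3.083]
force: [1.9, 1.2, -1.9]
width: 0.0491
at [ 465.2 -137.1  141.3] [179.95   0.49 176.66] w 49.1 F [ 1.9  1.2 -1.9] t 38.1
slide [-0.1314 -0.39    0.0234] turn [0.0001 0.0014 0.0007] rows 4.9
```

```bash
python3 -m crank '[{"turn":[0,0,0],"slide":[-0.025,-0.08,0],"fingers":-1},{"turn":[0,0,0],"slide":[-0.05,-0.155,0],"fingers":-1},{"turn":[0,0,0],"slide":[-0.075,-0.23,0],"fingers":-1},{"turn":[0,0,0],"slide":[-0.1,-0.31,0],"fingers":-1},{"turn":[0,0,0],"slide":[-0.12,-0.38,0],"fingers":-1}]';python3 -m crank '[{"turn":[0,0,0],"slide":[0,0,0.03],"fingers":-1},{"turn":[0,0,0],"slide":[0,0,0.03],"fingers":-1},{"turn":[0,0,0],"slide":[0,0,0.03],"fingers":-1}]';python3 plan.py 520 -336 47 176.4
```

```text
t: 38.5
eef_pos: [0.5107, -0.3329, 0.135]
ee_rot: [3.141, -0.001, 3.08]
force: [1.5, 0.3, -2.4]
width: 0.0494
t: 38.75
eef_pos: [0.5093, -0.3305, 0.1191]
ee_rot: [3.14, -0.004, 3.079]
force: [-0.6, 1.3, -3.0]
width: 0.049
at [ 509.3 -330.5  119.1] [179.93  -0.22 176.4 ] w 49.0 F [-0.6  1.3 -3. ] t 38.8
slide [-0.0225 -0.0099  0.144 ] turn [ 0.0002 -0.0006 -0.    ] rows 1.8
```

```bash
python3 - <<'E'
from h import *
snap('z_side','side',(230,80,350,180),6)
E
```

```text
(no output)
```

View pics/z_side.png

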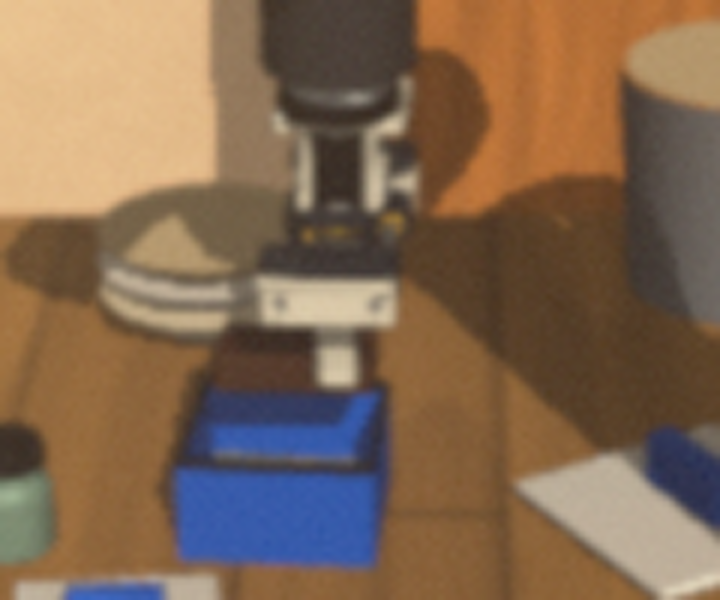

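```bash
python3 -m crank '[{"turn":[0,0,0],"slide":[-0.02,-0.01,0],"fingers":-1},{"turn":[0,0,0],"slide":[-0.02,-0.01,0.03],"fingers":-1},{"turn":[0,0,0],"slide":[-0.02,-0.01,0.06],"fingers":-1},{"turn":[0,0,0],"slide":[-0.02,-0.01,0.06],"fingers":-1}]';python3 -m crank '[{"turn":[0,0,0],"slide":[0,0,0],"fingers":-1}]';python3 plan.py 520 -336 47 176.4
```

```text
t: 39.13
eef_pos: [0.5194, -0.3343, 0.0889]
ee_rot: [3.14, -0.003, 3.081]
force: [-1.4, 1.3, -3.0]
width: 0.0494
t: 39.22
eef_pos: [0.5204, -0.3351, 0.091]
ee_rot: [3.141, -0.001, 3.082]
force: [-0.7, -0.1, -2.1]
width: 0.0496
at [ 520.4 -335.1   91. ] [ 1.7999e+02 -6.0000e-02  1.7658e+02] w 49.6 F [-0.7 -0.1 -2.1] t 39.2
slide [ 0.0006 -0.0018  0.088 ] turn [ 0.     -0.0002  0.0005] rows 1.1
```

```bash
python3 -m crank '[{"turn":[0,0,0],"slide":[0.001,-0.002,0.03],"fingers":-1},{"turn":[0,0,0],"slide":[0.001,-0.002,0.06],"fingers":-1},{"turn":[0,0,0],"slide":[0.001,-0.002,0.08],"fingers":-1},{"turn":[0,0,0],"slide":[0.001,-0.002,0.084],"fingers":-1},{"turn":[0,0,0],"slide":[0.001,-0.002,0.084],"fingers":-1}]';python3 plan.py 520 -336 47 176.4
```

```text
t: 39.63
eef_pos: [0.5201, -0.3369, 0.0489]
ee_rot: [-3.142, -0.001, 3.081]
force: [0.4, -0.1, -1.8]
width: 0.0496
at [ 520.1 -336.9   48.9] [-1.8000e+02 -4.0000e-02  1.7652e+02] w 49.6 F [ 0.4 -0.1 -1.8] t 39.6
slide [0.0002 0.0018 0.0038] turn [-0.     -0.0001  0.0003] rows 0.1
```

```bash
python3 -m crank '[{"turn":[0,0,0],"slide":[0,0,0.004],"fingers":-1},{"turn":[0,0,0],"slide":[0,0,0.004],"fingers":0.27},{"turn":[0,0,0],"slide":[0,0,0.004],"fingers":0.27},{"turn":[0,0,0],"slide":[0,0,0.004],"fingers":0.27}]'; python3 -m crank '[{"turn":[0,0,0],"slide":[0,0,-0.06],"fingers":0.27},{"turn":[0,0,0],"slide":[0,0,-0.14],"fingers":0.27},{"turn":[0,0,0],"slide":[0,0.04,-0.2],"fingers":0.6},{"turn":[0,0,0],"slide":[-0.05,0.11,-0.2],"fingers":0.6},{"turn":[0,0,0],"slide":[-0.09,0.18,-0.2],"fingers":0.6}]';python3 plan.py 705 29 150 180
```

```text
t: 39.97
eef_pos: [0.5208, -0.3374, 0.0477]
ee_rot: [-3.141, 0.002, 3.08]
force: [-0.5, 0.1, 0.1]
width: 0.0554
t: 40.38
eef_pos: [0.5723, -0.2506, 0.1507]
ee_rot: [-3.141, 0.007, 3.078]
force: [0.5, 0.2, -1.0]
width: 0.0684
at [ 572.3 -250.6  150.7] [-179.95    0.38  176.33] w 68.4 F [ 0.5  0.2 -1. ] t 40.4
slide [-0.229   0.575   0.0023] turn [-0.0002  0.0011 -0.0102] rows 7.4
```

```bash
python3 - <<'E'
from h import *
snap('A_top','top',(150,80,450,290),2.6);snap('A_side','side',(150,110,350,310),3)
crop('A_top',(225,190,265,240),14,'A2')
E
```

```text
(no output)
```

View pics/A_top.png

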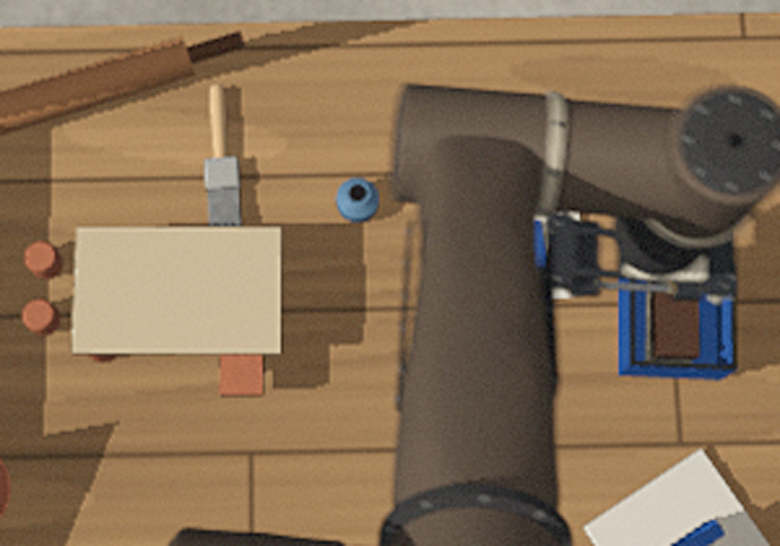

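View pics/A2.png

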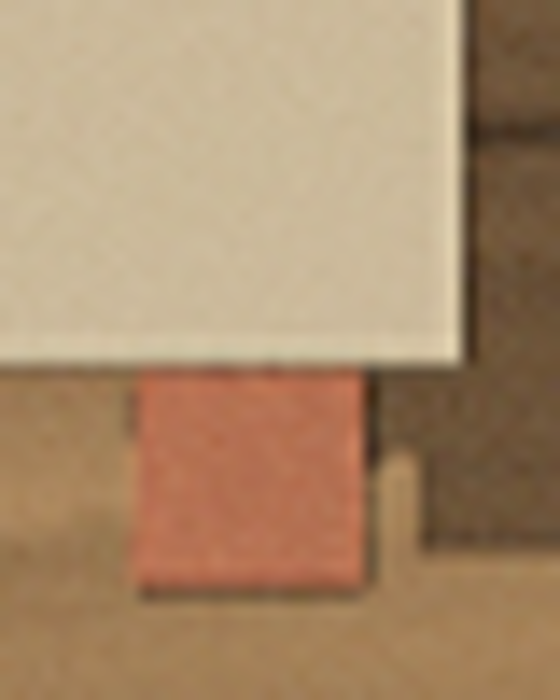

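```bash
python3 - <<'E'
from h import *
def w(p,z): u,v=np.array(p)/14+[225,190]-.5;return (onz('top',u,v,z)[:2]*1000).round(1)
print('plate outer corners',w((137,588),.0575),w((366,585),.0575),'near slab',w((138,372),.0575),w((367,372),.0575))
print('slab corner',w((465,366),.075),'edge left',w((10,368),.075))
E
```

```text
plate outer corners [465.7 196.9] [465.4 147.9] near slab [512.8 196.7] [511.8 147.4]
slab corner [509.3 125.5] edge left [510.8 222.3]
```

```bash
python3 - <<'E'
from seg import *
for n,box in(('top',(270,140,310,180)),('side',(205,195,240,235))):
    F=np.load(f'pics/A_{n}.npy').astype(int);m=F[...,2]>F[...,0]+3
    k=np.zeros(m.shape,bool);k[box[1]:box[3],box[0]:box[2]]=1
    c=max(comp(F,m&k,10),key=cv2.contourArea);print(n,cv2.boundingRect(c),cv2.minEnclosingCircle(c))
crop('A_top',(270,140,310,180),12,'B1');crop('A_side',(205,195,240,235),12,'B2')
for z in(.018,.022):print(onz('top',288,157.3,z))
E
```

```text
top (281, 150, 16, 16) ((288.01898193359375, 157.6075897216797), 8.396300315856934)
side (216, 211, 15, 15) ((223.44737243652344, 217.4605255126953), 7.8434062004089355)
[0.70672028 0.03062897 0.018     ]
[0.70545645 0.03068604 0.022     ]
```

View pics/B1.png

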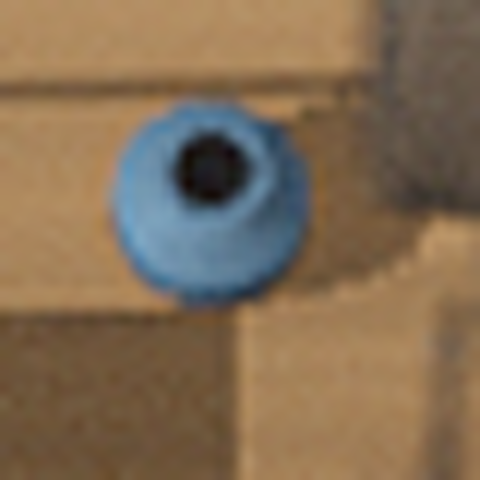

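View pics/B2.png

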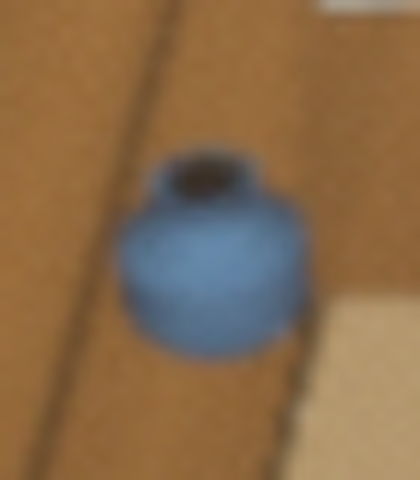

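```bash
python3 - <<'E'
from h import *
print(onz('top',287.1,153.7,.046))
E
python3 -m crank '[{"turn":[0,0,-0.005],"slide":[-0.03,0.075,0],"fingers":0.9},{"turn":[0,0,-0.01],"slide":[-0.06,0.15,0],"fingers":0.9},{"turn":[0,0,-0.01],"slide":[-0.09,0.225,0],"fingers":0.9},{"turn":[0,0,-0.01],"slide":[-0.12,0.3,0],"fingers":0.9},{"turn":[0,0,-0.01],"slide":[-0.15,0.375,0],"fingers":0.9}]';python3 plan.py 705 30 100 180
```

```text
[0.70963688 0.03357967 0.046     ]
t: 40.9
eef_pos: [0.6575, -0.0659, 0.1474]
ee_rot: [3.142, 0.001, -3.14]
force: [0.3, -0.7, -0.5]
width: 0.0831
at [657.5 -65.9 147.4] [ 1.8000e+02  6.0000e-02 -1.7992e+02] w 83.1 F [ 0.3 -0.7 -0.5] t 40.9
slide [-0.0951  0.1917  0.095 ] turn [0.     0.0002 0.0002] rows 2.8
```

```bash
python3 -m crank '[{"turn":[0,0,0],"slide":[-0.035,0.07,0],"fingers":0.9},{"turn":[0,0,0],"slide":[-0.07,0.14,0],"fingers":0.9},{"turn":[0,0,0],"slide":[-0.099,0.194,0],"fingers":0.9},{"turn":[0,0,0],"slide":[-0.099,0.194,0.06],"fingers":0.9},{"turn":[0,0,0],"slide":[-0.099,0.194,0.1],"fingers":0.9}]';python3 -m crank '[{"turn":[0,0,0],"slide":[0,0,0.03],"fingers":0.9},{"turn":[0,0,0],"slide":[0,0,0.03],"fingers":0.9},{"turn":[0,0,0],"slide":[0,0,0.03],"fingers":0.9}]';python3 plan.py 707 31.5 9 180
```

```text
t: 41.32
eef_pos: [0.7073, 0.0319, 0.0961]
ee_rot: [3.141, 0.002, -3.138]
force: [-1.4, -0.2, -1.4]
width: 0.0833
t: 41.57
eef_pos: [0.706, 0.0293, 0.0814]
ee_rot: [-3.141, -0.001, -3.14]
force: [0.4, 0.1, 1.2]
width: 0.0832
at [706.   29.3  81.4] [-1.7996e+02 -7.0000e-02 -1.7991e+02] w 83.2 F [0.4 0.1 1.2] t 41.6
slide [-0.0022  0.0045  0.1448] turn [-0.0001 -0.0002  0.0003] rows 1.7
```

```bash
python3 -m crank '[{"turn":[0,0,0],"slide":[-0.002,0.004,0.04],"fingers":0.9},{"turn":[0,0,0],"slide":[-0.002,0.004,0.08],"fingers":0.9},{"turn":[0,0,0],"slide":[-0.002,0.004,0.12],"fingers":0.9},{"turn":[0,0,0],"slide":[-0.002,0.004,0.142],"fingers":0.9},{"turn":[0,0,0],"slide":[-0.002,0.004,0.142],"fingers":0.9}]';python3 -m crank '[{"turn":[0,0,0],"slide":[0,0,0],"fingers":0.5},{"turn":[0,0,0],"slide":[0,0,0],"fingers":0.3},{"turn":[0,0,0],"slide":[0,0,0],"fingers":-1},{"turn":[0,0,0],"slide":[0,0,0],"fingers":-1},{"turn":[0,0,0],"slide":[0,0,0],"fingers":-1}]' 25;python3 plan.py 707 31.5 9 180
```

```text
t: 41.98
eef_pos: [0.7064, 0.0311, 0.0094]
ee_rot: [-3.141, -0.002, -3.141]
force: [-0.8, 0.6, -0.9]
width: 0.0833
t: 42.4
eef_pos: [0.7077, 0.0317, 0.0118]
ee_rot: [3.141, 0.001, -3.14]
force: [0.1, -1.1, 1.4]
width: 0.0557
at [707.7  31.7  11.8] [ 1.7998e+02  8.0000e-02 -1.7991e+02] w 55.7 F [ 0.1 -1.1  1.4] t 42.4
slide [ 0.0015 -0.0004  0.0056] turn [0.0001 0.0002 0.0003] rows 0.1
```

```bash
python3 -m crank '[{"turn":[0,0,0],"slide":[0,0,0],"fingers":-1},{"turn":[0,0,0],"slide":[0,0,0],"fingers":-1},{"turn":[0,0,0],"slide":[0,0,0],"fingers":-1},{"turn":[0,0,0],"slide":[0,0,0],"fingers":-1}]' 25;python3 -m crank '[{"turn":[0,0,0],"slide":[0,0,-0.04],"fingers":-1},{"turn":[0,0,0],"slide":[0,0,-0.11],"fingers":-1},{"turn":[0,0,0],"slide":[0,0,-0.19],"fingers":-1},{"turn":[0,0,0],"slide":[0,0,-0.26],"fingers":-1},{"turn":[0,0,0],"slide":[0,0,-0.28],"fingers":-1}]';python3 plan.py 585 240 150 180
```

```text
t: 42.73
eef_pos: [0.7076, 0.0315, 0.0116]
ee_rot: [-3.141, 0.001, -3.14]
force: [-1.3, -0.9, 5.6]
width: 0.0508
t: 43.15
eef_pos: [0.71, 0.032, 0.1575]
ee_rot: [3.14, 0.008, -3.139]
force: [1.2, 0.8, -0.3]
width: 0.0513
at [710.   32.  157.5] [ 179.94    0.48 -179.87] w 51.3 F [ 1.2  0.8 -0.3] t 43.1
slide [0.2491 0.4167 0.0133] turn [0.0002 0.0013 0.0004] rows 5.8
```

Width 51 mm: vase held. Carry to the shelf's middle.

```bash
python3 -m crank '[{"turn":[0,0,0],"slide":[0.04,0.07,0],"fingers":-1},{"turn":[0,0,0],"slide":[0.08,0.14,0],"fingers":-1},{"turn":[0,0,0],"slide":[0.12,0.21,0],"fingers":-1},{"turn":[0,0,0],"slide":[0.165,0.275,0],"fingers":-1},{"turn":[0,0,0],"slide":[0.2,0.34,0],"fingers":-1}]';python3 -m crank '[{"turn":[0,0,0],"slide":[0.045,0.075,0],"fingers":-1},{"turn":[0,0,0],"slide":[0.045,0.075,0.03],"fingers":-1},{"turn":[0,0,0],"slide":[0.045,0.075,0.06],"fingers":-1},{"turn":[0,0,0],"slide":[0.045,0.075,0.06],"fingers":-1}]';python3 plan.py 585 240 88 180; python3 - <<'E'
from h import *
snap('C_side','side',(180,150,300,300),4)
E
```

```text
t: 43.57
eef_pos: [0.6049, 0.2026, 0.1503]
ee_rot: [3.141, -0.001, -3.141]
force: [0.4, 1.0, -1.0]
width: 0.0511
t: 43.9
eef_pos: [0.5819, 0.2391, 0.1176]
ee_rot: [-3.14, -0.004, -3.139]
force: [-0.7, -0.3, -2.8]
width: 0.0509
at [581.9 239.1 117.6] [-179.89   -0.25 -179.85] w 50.9 F [-0.7 -0.3 -2.8] t 43.9
slide [-0.0065  0.0019  0.0591] turn [-0.0003 -0.0007  0.0004] rows 0.7
```

View pics/C_side.png

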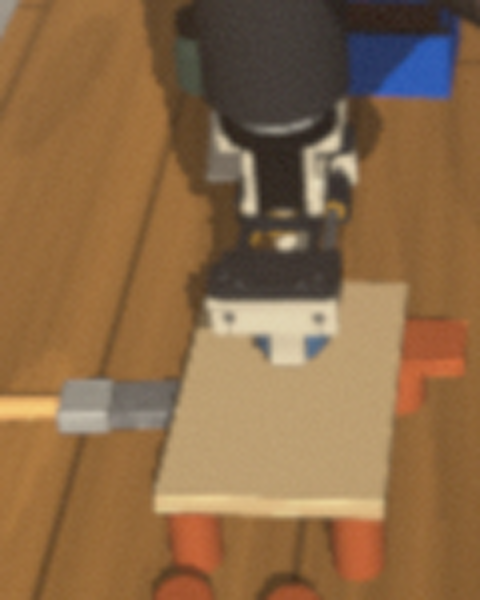

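```bash
python3 -m crank '[{"turn":[0,0,0],"slide":[-0.004,0.001,0.03],"fingers":-1},{"turn":[0,0,0],"slide":[-0.004,0.001,0.05],"fingers":-1},{"turn":[0,0,0],"slide":[-0.004,0.001,0.05],"fingers":-1},{"turn":[0,0,0],"slide":[-0.004,0.001,0.05],"fingers":-1}]';python3 -m crank '[{"turn":[0,0,0],"slide":[0,0,0.002],"fingers":-1},{"turn":[0,0,0],"slide":[0,0,0.002],"fingers":-1},{"turn":[0,0,0],"slide":[0,0,0.002],"fingers":-1}]'
```

```text
t: 44.28
eef_pos: [0.5863, 0.2386, 0.0954]
ee_rot: [-3.141, -0.001, -3.141]
force: [0.6, -1.3, -2.0]
width: 0.0513
t: 44.53
eef_pos: [0.5867, 0.2394, 0.0954]
ee_rot: [3.141, 0.001, -3.14]
force: [0.8, 0.4, -1.1]
width: 0.0511
```

```bash
python3 -m crank '[{"turn":[0,0,0],"slide":[0,0,0.006],"fingers":-1},{"turn":[0,0,0],"slide":[0,0,0.012],"fingers":-1},{"turn":[0,0,0],"slide":[0,0,0.012],"fingers":-1},{"turn":[0,0,0],"slide":[0,0,0.012],"fingers":-1}]';python3 -m crank '[{"turn":[0,0,0],"slide":[0,0,0.002],"fingers":-1},{"turn":[0,0,0],"slide":[0,0,0.004],"fingers":-1},{"turn":[0,0,0],"slide":[0,0,0.004],"fingers":-1},{"turn":[0,0,0],"slide":[0,0,0.004],"fingers":-1}]'
```

```text
t: 44.87
eef_pos: [0.5862, 0.2393, 0.0884]
ee_rot: [-3.141, -0.0, -3.14]
force: [-0.7, -0.1, -1.5]
width: 0.0516
t: 45.2
eef_pos: [0.5864, 0.2394, 0.0867]
ee_rot: [-3.142, -0.0, -3.14]
force: [-0.4, -0.5, -1.0]
width: 0.0508
```

```bash
python3 -m crank '[{"turn":[0,0,0],"slide":[0,0,0.002],"fingers":-1},{"turn":[0,0,0],"slide":[0,0,0.003],"fingers":-1},{"turn":[0,0,0],"slide":[0,0,0.003],"fingers":-1}]'
```

```text
t: 45.45
eef_pos: [0.5865, 0.2394, 0.0866]
ee_rot: [3.142, 0.001, -3.14]
force: [-5.8, -0.7, 8.5]
width: 0.0509
```

Contact. Release gently and retract upward.

```bash
python3 -m crank '[{"turn":[0,0,0],"slide":[0,0,-0.002],"fingers":-1},{"turn":[0,0,0],"slide":[0,0,-0.002],"fingers":0.3},{"turn":[0,0,0],"slide":[0,0,-0.002],"fingers":0.6},{"turn":[0,0,0],"slide":[0,0,-0.002],"fingers":0.8},{"turn":[0,0,0],"slide":[0,0,-0.002],"fingers":0.8}]';python3 -m crank '[{"turn":[0,0,0],"slide":[0,0,-0.04],"fingers":0.8},{"turn":[0,0,0],"slide":[0,0,-0.1],"fingers":0.8},{"turn":[0,0,0],"slide":[0,0,-0.17],"fingers":0.8},{"turn":[0,0,0],"slide":[0,-0.08,-0.17],"fingers":0.8},{"turn":[0,0,0],"slide":[0,-0.16,-0.17],"fingers":0.8}]';python3 -m crank '[{"turn":[0,0,0],"slide":[0,-0.08,0],"fingers":0.6},{"turn":[0,0,0],"slide":[0,-0.16,0],"fingers":0.6},{"turn":[0,0,0],"slide":[0,-0.24,0],"fingers":0.6},{"turn":[0,0,0],"slide":[0,-0.32,0],"fingers":0.6},{"turn":[0,0,0],"slide":[0,-0.4,0],"fingers":0.6}]';python3 - <<'E'
from h import *
snap('D_top','top',(150,80,450,290),2.6);snap('D_side','side',(150,110,350,310),3)
E
```

```text
t: 45.87
eef_pos: [0.5864, 0.2394, 0.0861]
ee_rot: [-3.142, -0.0, -3.14]
force: [-0.3, -0.1, 0.1]
width: 0.0714
t: 46.28
eef_pos: [0.5878, 0.1607, 0.1735]
ee_rot: [3.139, 0.004, -3.137]
force: [-0.3, -0.7, -0.8]
width: 0.0789
t: 46.7
eef_pos: [0.5866, -0.0424, 0.1714]
ee_rot: [3.141, 0.0, -3.14]
force: [0.7, 0.2, -0.0]
width: 0.0703
```

View pics/D_top.png

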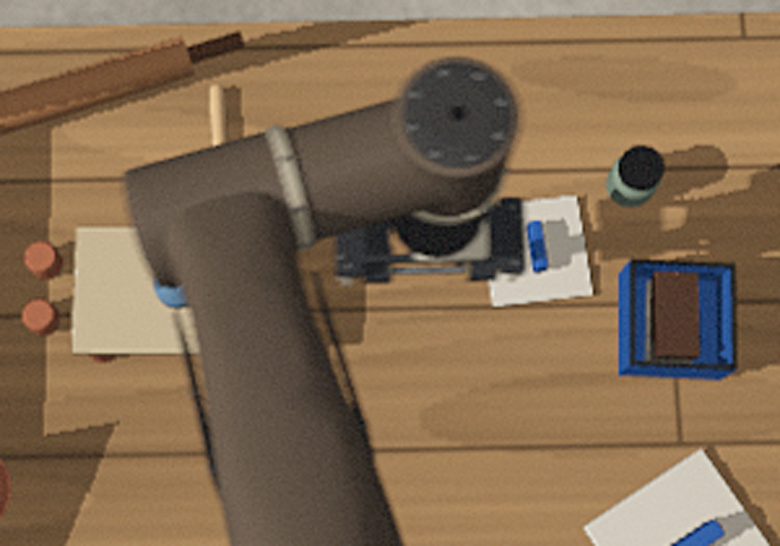

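View pics/D_side.png

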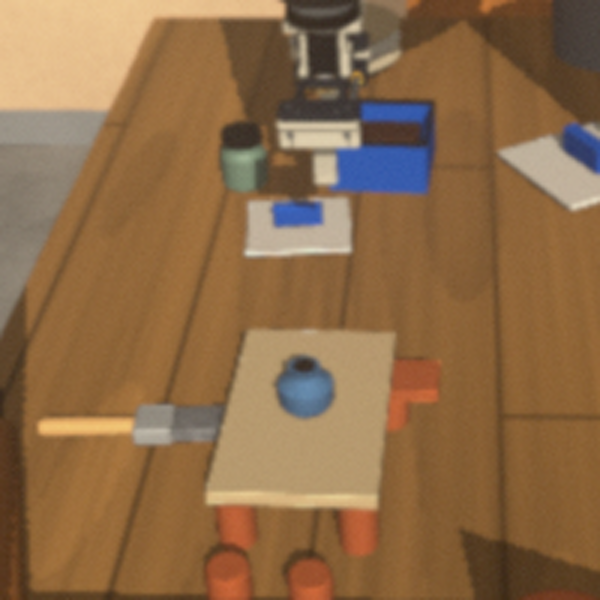

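```bash
python3 - <<'E'
from seg import *
F=np.load('pics/D_top.npy').astype(int);R,G,B=F[...,0],F[...,1],F[...,2]
k=np.zeros(R.shape,bool);k[160:192,348:365]=1
c=max(comp(F,(B>R+15)&k,5),key=cv2.contourArea);print('handle top z39',rect('top',c,.039),cv2.boundingRect(c))
k[:]=0;k[150:200,330:385]=1
c=max(comp(F,(R>165)&(B>140)&k,5),key=cv2.contourArea);print('plate',rect('top',c,.011),cv2.boundingRect(c))
crop('D_top',(330,145,385,205),10,'E1');crop('D_side',(225,165,275,205),14,'E2')
E
```

```text
handle top z39 (637.4, -181.7, 61.8, 19.4, 6.2) (353, 166, 9, 20)
plate (603.8, -186.6, 123.1, 53.5, -84.1) (339, 178, 40, 21)
```

View pics/E1.png

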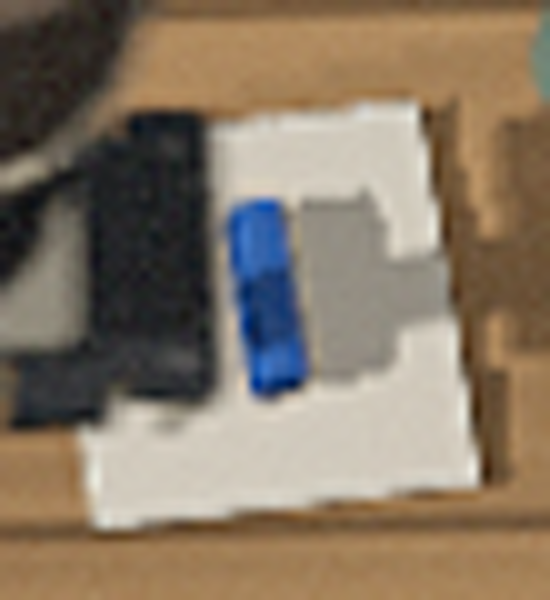

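View pics/E2.png

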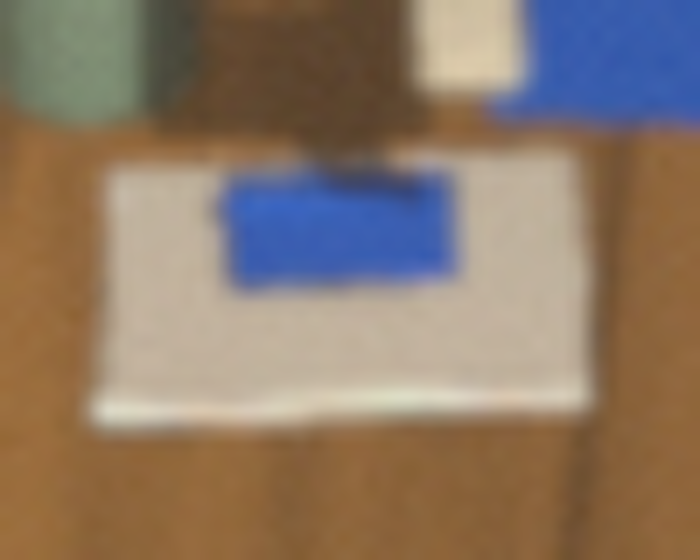

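```bash
python3 - <<'E'
from h import *
W=lambda p,k,o,n,z:onz(n,*(np.array(p)/k+o-.5),z)[:2]*1000
T=[W(p,10,[330,145],'top',.011) for p in[(95,528),(483,487),(418,103)]]
c=(T[0]+T[2])/2;d=T[2]-T[1];print('top',c.round(1),np.degrees(np.arctan2(d[1],d[0])).round(2),np.linalg.norm(d).round(1),np.linalg.norm(T[0]-T[1]).round(1))
S=[W(p,14,[225,165],'side',.011) for p in[(92,405),(592,388),(578,152),(108,165)]]
c=np.mean(S,0);d=S[0]-S[1];print('side',c.round(1),np.degrees(np.arctan2(d[1],d[0])).round(2),np.linalg.norm(d).round(1),np.linalg.norm(S[1]-S[2]).round(1))
H=[W(p,10,[330,145],'top',.039) for p in[(253,203),(283,385)]];print('handle',np.mean(H,0).round(1))
E
```

```text
top [ 643.5 -180.4] 6.04 126.7 122.4
side [ 644.3 -185.6] 4.48 127.3 118.5
handle [ 642.1 -179.6]
```

```bash
python3 - <<'E'
from h import *
print(onz('top',396,144.6,.075))
E
python3 plan.py 643 -181 120 -174.1
```

```text
[ 0.72253911 -0.30022462  0.075     ]
at [586.2 -45.4 171.1] [-1.7997e+02 -3.0000e-02  1.7982e+02] w 70.1 F [-0.1  0.9 -0.3] t 46.8
slide [-0.1146 -0.2709  0.1024] turn [-0.0001 -0.0001 -0.0169] rows 3.7
```

```bash
python3 -m crank '[{"turn":[0,0,-0.017],"slide":[-0.035,-0.08,0],"fingers":0},{"turn":[0,0,-0.017],"slide":[-0.07,-0.16,0.03],"fingers":0},{"turn":[0,0,-0.017],"slide":[-0.11,-0.24,0.06],"fingers":0},{"turn":[0,0,-0.017],"slide":[-0.114,-0.27,0.1],"fingers":0},{"turn":[0,0,-0.017],"slide":[-0.114,-0.27,0.1],"fingers":0}]';python3 -m crank '[{"turn":[0,0,0],"slide":[0,0,0.04],"fingers":0},{"turn":[0,0,0],"slide":[0,0,0.06],"fingers":0},{"turn":[0,0,0],"slide":[0,0,0.06],"fingers":0},{"turn":[0,0,0],"slide":[0,0,0.06],"fingers":0}]';python3 plan.py 643 -181 18 -174.1;python3 - <<'E'
from h import *
f=grab_frame('side');np.save('pics/F_side.npy',f);crop('F_side',(210,130,290,210),8)
E
```

```text
t: 47.22
eef_pos: [0.6425, -0.1791, 0.1156]
ee_rot: [3.14, -0.007, -3.037]
force: [-2.2, 1.0, -0.6]
width: 0.0452
t: 47.55
eef_pos: [0.6437, -0.175, 0.0909]
ee_rot: [3.142, -0.001, -3.033]
force: [-0.3, -0.5, 0.8]
width: 0.0439
at [ 643.7 -175.    90.9] [ 1.8000e+02 -8.0000e-02 -1.7375e+02] w 43.9 F [-0.3 -0.5  0.8] t 47.5
slide [ 0.0026 -0.0119  0.1458] turn [-0.     -0.0002  0.001 ] rows 1.8
```

View pics/F_side.png

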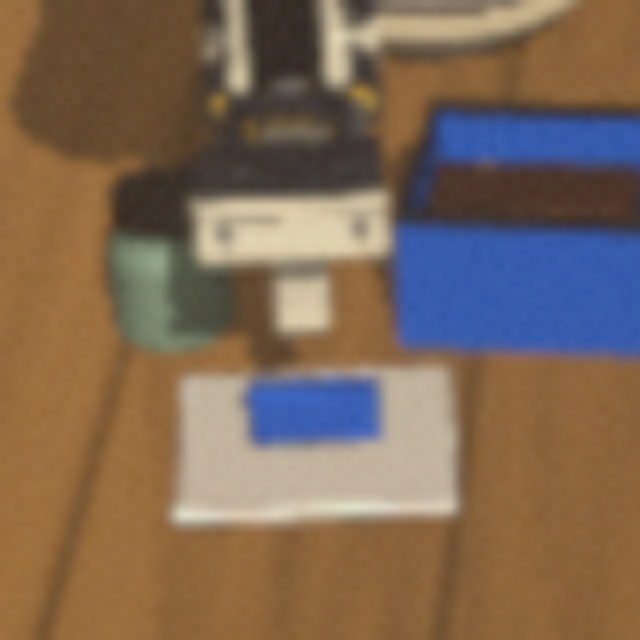

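```bash
python3 -m crank '[{"turn":[0,0,0],"slide":[0.002,-0.012,0.03],"fingers":0},{"turn":[0,0,0],"slide":[0.002,-0.012,0.07],"fingers":0},{"turn":[0,0,0],"slide":[0.002,-0.012,0.11],"fingers":0},{"turn":[0,0,0],"slide":[0.002,-0.012,0.142],"fingers":0},{"turn":[0,0,0],"slide":[0.002,-0.012,0.142],"fingers":0}]';python3 -m crank '[{"turn":[0,0,0],"slide":[0,0,0],"fingers":0}]';python3 plan.py 643 -181 18 -174.1;python3 - <<'E'
from h import *
f=grab_frame('side');np.save('pics/G_side.npy',f);crop('G_side',(210,130,290,210),8)
E
```

```text
t: 48.02
eef_pos: [0.6423, -0.1808, 0.0182]
ee_rot: [3.141, -0.003, -3.033]
force: [-0.5, 0.2, -0.2]
width: 0.0436
t: 48.1
eef_pos: [0.6439, -0.1812, 0.0208]
ee_rot: [-3.141, -0.0, -3.032]
force: [0.9, -0.2, 0.6]
width: 0.0439
at [ 643.9 -181.2   20.8] [-1.7998e+02 -1.0000e-02 -1.7374e+02] w 43.9 F [ 0.9 -0.2  0.6] t 48.1
slide [0.0018 0.0007 0.0057] turn [-0.    -0.     0.001] rows 0.1
```

View pics/G_side.png

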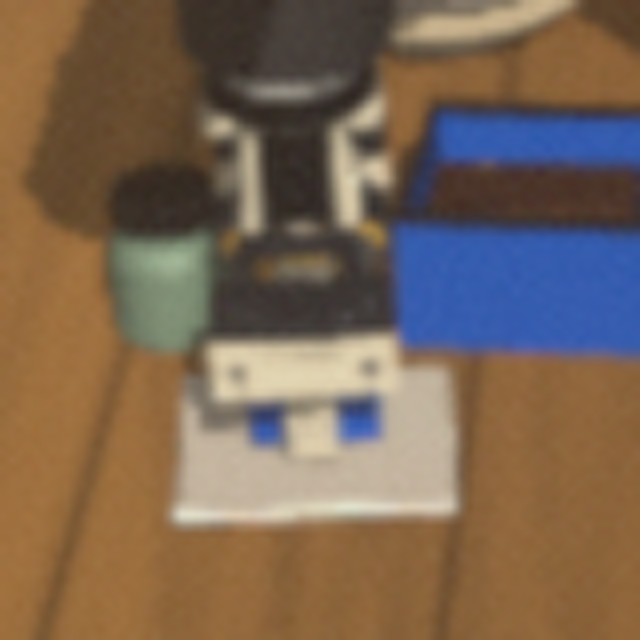

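Centred on the handle; lower 4 mm and close.

```bash
python3 -m crank '[{"turn":[0,0,0],"slide":[0.001,0,0.007],"fingers":0},{"turn":[0,0,0],"slide":[0.001,0,0.007],"fingers":-0.3},{"turn":[0,0,0],"slide":[0.001,0,0.007],"fingers":-0.5},{"turn":[0,0,0],"slide":[0.001,0,0.007],"fingers":-1},{"turn":[0,0,0],"slide":[0.001,0,0.007],"fingers":-1}]' 60;python3 -m crank '[{"turn":[0,0,0],"slide":[0,0,0],"fingers":-1},{"turn":[0,0,0],"slide":[0,0,0],"fingers":-1},{"turn":[0,0,0],"slide":[0,0,0],"fingers":-1},{"turn":[0,0,0],"slide":[0,0,0],"fingers":-1}]';python3 plan.py 643 -181 120 176.5
```

```text
t: 48.57
eef_pos: [0.6434, -0.1817, 0.0172]
ee_rot: [-3.141, 0.001, -3.033]
force: [-0.3, 0.2, -0.2]
width: 0.023
t: 48.9
eef_pos: [0.6435, -0.1819, 0.0172]
ee_rot: [-3.141, 0.001, -3.033]
force: [-0.9, -2.3, 4.8]
width: 0.0158
at [ 643.5 -181.9   17.2] [-1.7998e+02  4.0000e-02 -1.7378e+02] w 15.8 F [-0.9 -2.3  4.8] t 48.9
slide [ 0.0007  0.0018 -0.2056] turn [-0.0001  0.0001  0.027 ] rows 2.5
```

```bash
python3 -m crank '[{"turn":[0,0,0],"slide":[0,0,-0.04],"fingers":-1},{"turn":[0,0,0],"slide":[0,0,-0.12],"fingers":-1},{"turn":[0,0,0],"slide":[0,0,-0.2],"fingers":-1},{"turn":[0,0,0],"slide":[0,0,-0.24],"fingers":-1},{"turn":[0,0,0.01],"slide":[0,0,-0.24],"fingers":-1}]';python3 plan.py 547 -337 130 176.5;python3 - <<'E'
from h import *
f=grab_frame('side');np.save('pics/H_side.npy',f);crop('H_side',(200,100,300,200),6)
E
```

```text
t: 49.32
eef_pos: [0.646, -0.1819, 0.1425]
ee_rot: [-3.14, 0.008, -3.095]
force: [1.2, -0.3, -2.0]
width: 0.0155
at [ 646.  -181.9  142.5] [-179.93    0.47 -177.3 ] w 15.5 F [ 1.2 -0.3 -2. ] t 49.3
slide [ 0.2126 -0.3006  0.0237] turn [-0.0001  0.0013  0.0172] rows 4.4
```

View pics/H_side.png

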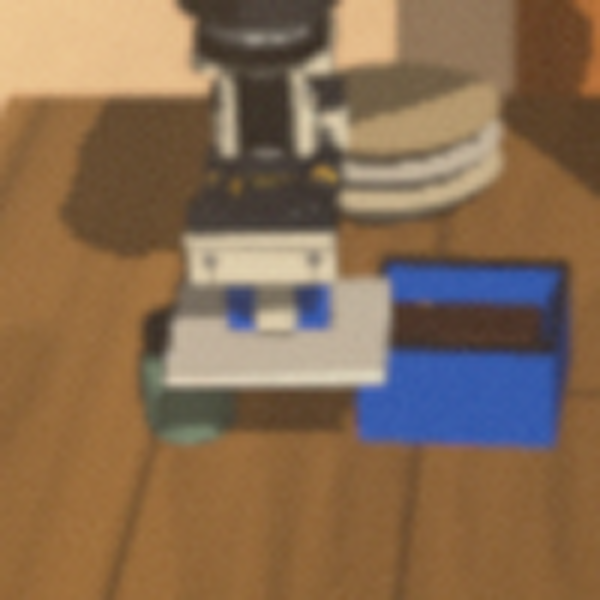

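```bash
python3 -m crank '[{"turn":[0,0,0.009],"slide":[0.045,-0.063,0],"fingers":-1},{"turn":[0,0,0.0172],"slide":[0.09,-0.125,0],"fingers":-1},{"turn":[0,0,0.0172],"slide":[0.13,-0.185,0],"fingers":-1},{"turn":[0,0,0.0172],"slide":[0.17,-0.245,0],"fingers":-1},{"turn":[0,0,0.0172],"slide":[0.21,-0.3,0],"fingers":-1}]';python3 -m crank '[{"turn":[0,0,0],"slide":[0,0,0.02],"fingers":-1},{"turn":[0,0,0],"slide":[0,0,0.02],"fingers":-1},{"turn":[0,0,0],"slide":[0,0,0.02],"fingers":-1}]';python3 plan.py 547 -337 100 176.5;python3 - <<'E'
from h import *
f=grab_frame('side');np.save('pics/I_side.npy',f);crop('I_side',(240,100,320,180),8)
f=grab_frame('top');np.save('pics/I_top.npy',f);crop('I_top',(360,150,460,250),6)
E
```

```text
t: 49.78
eef_pos: [0.5431, -0.337, 0.135]
ee_rot: [3.14, -0.003, 3.08]
force: [0.5, -0.5, -2.3]
width: 0.0155
t: 50.03
eef_pos: [0.544, -0.3359, 0.125]
ee_rot: [3.14, -0.003, 3.078]
force: [0.2, -0.2, -1.7]
width: 0.0158
at [ 544.  -335.9  125. ] [ 1.7993e+02 -1.7000e-01  1.7638e+02] w 15.8 F [ 0.2 -0.2 -1.7] t 50.0
slide [-0.0064 -0.0018  0.0501] turn [ 0.0002 -0.0005 -0.0003] rows 0.6
```

View pics/I_side.png

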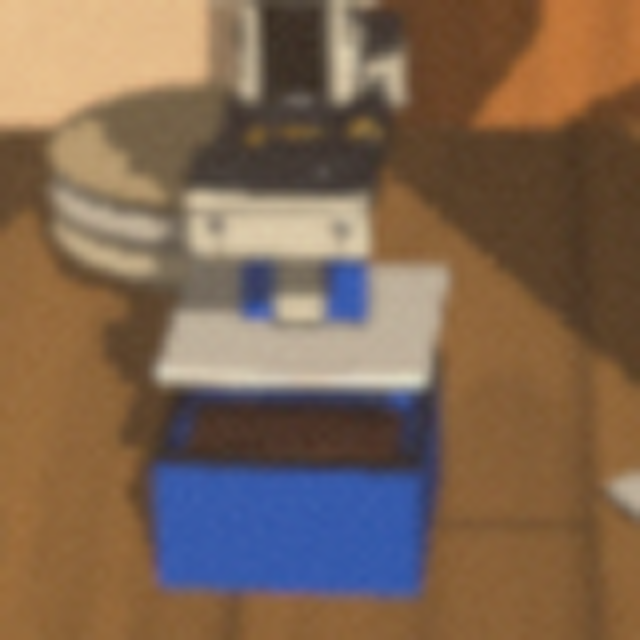

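View pics/I_top.png

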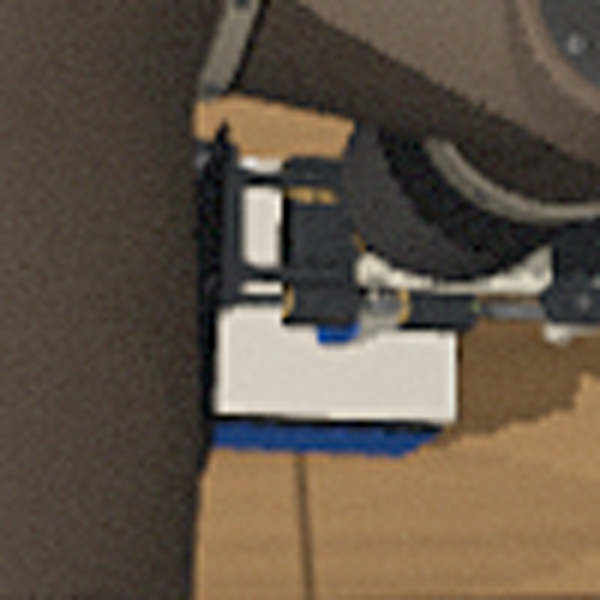

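```bash
python3 - <<'E'
from h import *
W=lambda p,z:onz('side',*(np.array(p)/8+[240,100]-.5),z)[:2]*1000
a,b=W((158,382),.1128),W((432,388),.1128);print('lid near',a.round(1),b.round(1),((a+b)/2).round(1))
a,b=W((160,587),0),W((421,594),0);print('tub near base',a.round(1),b.round(1),((a+b)/2).round(1))
a,b=W((153,466),.072),W((430,468),.072);print('seal near',a.round(1),b.round(1))
a=W((447,268),.1188);print('lid far right top',a.round(1))
W=lambda p,z:onz('top',*(np.array(p)/6+[360,150]-.5),z)[:2]*1000
a,b=W((217,417),.1128),W((455,420),.1128);print('lid -x edge top view',a.round(1),b.round(1),((a+b)/2).round(1))
E
```

```text
lid near [ 609.7 -280.8] [ 482.5 -275.4] [ 546.1 -278.1]
tub near base [ 614.5 -286.4] [ 488.2 -281.1] [ 551.3 -283.8]
seal near [ 613.5 -275. ] [ 483.5 -274.1]
lid far right top [ 477.8 -390.8]
lid -x edge top view [ 484.1 -275.4] [ 480.4 -389.8] [ 482.2 -332.6]
```

```bash
python3 -m crank '[{"turn":[0,0,0],"slide":[-0.008,-0.003,0.02],"fingers":-1},{"turn":[0,0,0],"slide":[-0.008,-0.003,0.05],"fingers":-1},{"turn":[0,0,0],"slide":[-0.008,-0.003,0.05],"fingers":-1},{"turn":[0,0,0],"slide":[-0.008,-0.003,0.05],"fingers":-1}]';python3 -m crank '[{"turn":[0,0,0],"slide":[0,0,0],"fingers":-1}]';python3 plan.py 548 -337.4 90 176.3;python3 - <<'E'
from h import *
f=grab_frame('side');np.save('pics/J_side.npy',f);crop('J_side',(240,100,320,180),8)
f=grab_frame('top');np.save('pics/J_top.npy',f);crop('J_top',(360,150,460,250),6)
E
```

```text
t: 50.47
eef_pos: [0.5489, -0.3371, 0.1005]
ee_rot: [3.141, -0.002, 3.08]
force: [0.3, 1.1, -1.6]
width: 0.0152
t: 50.55
eef_pos: [0.5495, -0.3377, 0.1019]
ee_rot: [-3.141, -0.0, 3.08]
force: [0.1, -0.7, -1.7]
width: 0.0158
at [ 549.5 -337.7  101.9] [-1.7999e+02 -1.0000e-02  1.7647e+02] w 15.8 F [ 0.1 -0.7 -1.7] t 50.5
slide [0.0031 0.0005 0.0237] turn [-0.     -0.      0.0005] rows 0.3
```

View pics/J_side.png

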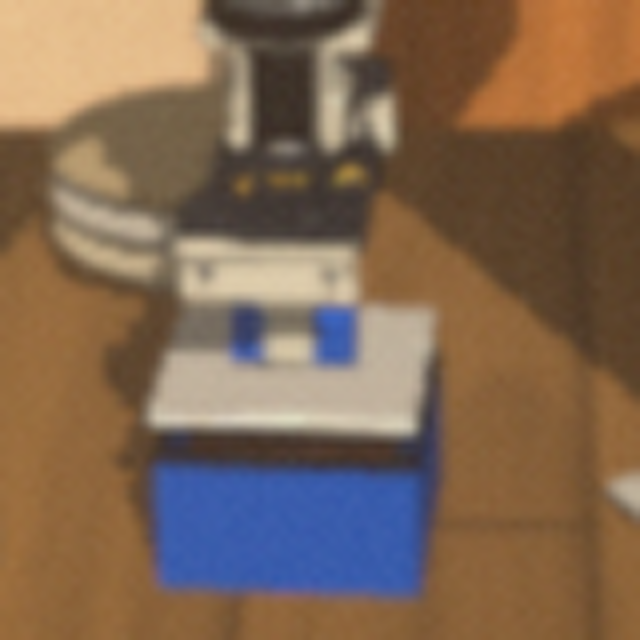

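View pics/J_top.png

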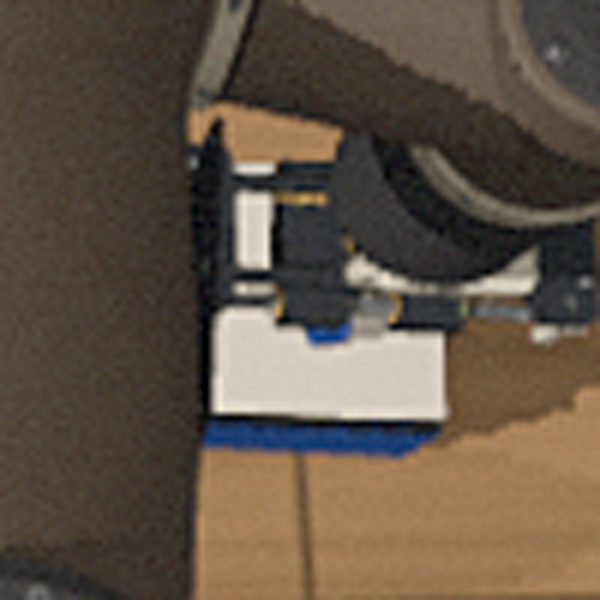

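```bash
python3 - <<'E'
from h import *
W=lambda p,z:onz('side',*(np.array(p)/8+[240,100]-.5),z)[:2]*1000
a,b=W((148,427),.0897),W((418,434),.0897);print('lid near',a.round(1),b.round(1),((a+b)/2).round(1))
a,b=W((154,466),.066),W((424,468),.066);print('rim near',a.round(1),b.round(1),((a+b)/2).round(1))
W=lambda p,z:onz('top',*(np.array(p)/6+[360,150]-.5),z)[:2]*1000
a,b=W((213,415),.0897),W((446,418),.0897);print('lid -x edge top',a.round(1),b.round(1),((a+b)/2).round(1))
a,b=W((211,422),.072),W((440,425),.072);print('seal -x edge top',a.round(1),b.round(1),((a+b)/2).round(1))
E
```

```text
lid near [ 615.4 -280.3] [ 489.  -274.2] [ 552.2 -277.2]
rim near [ 614.2 -286.2] [ 486.6 -285.2] [ 550.4 -285.7]
lid -x edge top [ 489.4 -278.7] [ 485.6 -392.5] [ 487.5 -335.6]
seal -x edge top [ 489.1 -281.5] [ 485.3 -394.6] [ 487.2 -338.1]
```

```bash
python3 -m crank '[{"turn":[0,0,0],"slide":[0.001,-0.005,0],"fingers":-1},{"turn":[0,0,0],"slide":[0.001,-0.005,0.012],"fingers":-1},{"turn":[0,0,0],"slide":[0.001,-0.005,0.025],"fingers":-1},{"turn":[0,0,0],"slide":[0.001,-0.005,0.025],"fingers":-1}]';python3 -m crank '[{"turn":[0,0,0],"slide":[0,0,0.002],"fingers":-1},{"turn":[0,0,0],"slide":[0,0,0.004],"fingers":-1},{"turn":[0,0,0],"slide":[0,0,0.004],"fingers":-1}]'
```

```text
t: 50.98
eef_pos: [0.5473, -0.3402, 0.0876]
ee_rot: [3.141, -0.002, 3.078]
force: [0.4, -0.9, -2.7]
width: 0.0153
t: 51.23
eef_pos: [0.5483, -0.3405, 0.087]
ee_rot: [3.142, -0.0, 3.079]
force: [-0.4, -0.4, -1.7]
width: 0.0154
```

```bash
python3 -m crank '[{"turn":[0,0,0],"slide":[0,0,0.002],"fingers":-1},{"turn":[0,0,0],"slide":[0,0,0.004],"fingers":-1},{"turn":[0,0,0],"slide":[0,0,0.004],"fingers":-1}]';python3 -m crank '[{"turn":[0,0,0],"slide":[0,0,0.002],"fingers":-1},{"turn":[0,0,0],"slide":[0,0,0.004],"fingers":-1},{"turn":[0,0,0],"slide":[0,0,0.004],"fingers":-1}]';python3 - <<'E'
from h import *
f=grab_frame('side');np.save('pics/K_side.npy',f);crop('K_side',(240,100,320,180),8)
E
```

```text
t: 51.48
eef_pos: [0.5483, -0.3404, 0.0851]
ee_rot: [3.142, -0.0, 3.079]
force: [0.1, -0.1, -2.2]
width: 0.0159
t: 51.73
eef_pos: [0.5485, -0.3405, 0.0834]
ee_rot: [-3.141, 0.0, 3.079]
force: [-0.9, 0.4, 0.0]
width: 0.0156
```

View pics/K_side.png

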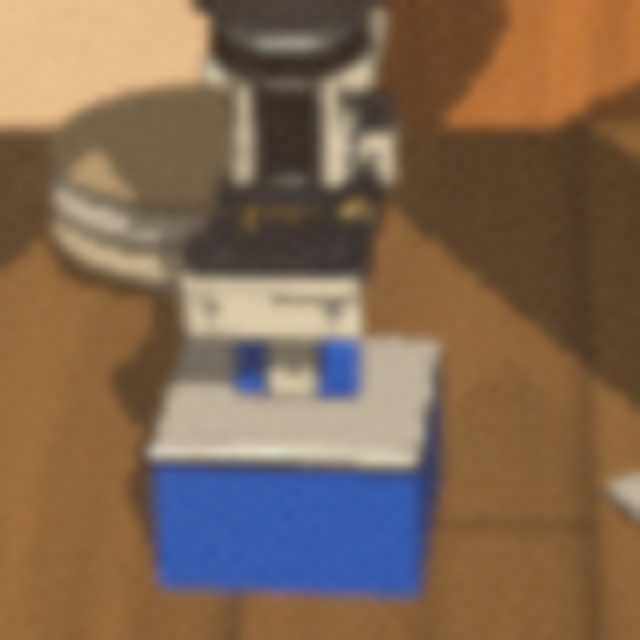

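```bash
python3 -m crank '[{"turn":[0,0,0],"slide":[0,0,0.002],"fingers":-1},{"turn":[0,0,0],"slide":[0,0,0.004],"fingers":-1},{"turn":[0,0,0],"slide":[0,0,0.004],"fingers":-1}]';python3 -m crank '[{"turn":[0,0,0],"slide":[0,0,0.002],"fingers":-1},{"turn":[0,0,0],"slide":[0,0,0.004],"fingers":-1},{"turn":[0,0,0],"slide":[0,0,0.004],"fingers":-1}]'
```

```text
t: 52.03
eef_pos: [0.5485, -0.3405, 0.0813]
ee_rot: [-3.141, 0.0, 3.079]
force: [-1.0, 0.7, 2.2]
width: 0.0153
t: 52.28
eef_pos: [0.5485, -0.3405, 0.0791]
ee_rot: [-3.142, 0.0, 3.079]
force: [-0.5, 0.6, 1.7]
width: 0.0155
```

```bash
python3 -m crank '[{"turn":[0,0,0],"slide":[0,0,0.001],"fingers":-1},{"turn":[0,0,0],"slide":[0,0,0.002],"fingers":-1},{"turn":[0,0,0],"slide":[0,0,0.002],"fingers":-1}]';python3 -m crank '[{"turn":[0,0,0],"slide":[0,0,0.001],"fingers":-1},{"turn":[0,0,0],"slide":[0,0,0.002],"fingers":-1},{"turn":[0,0,0],"slide":[0,0,0.002],"fingers":-1}]'
```

```text
t: 52.53
eef_pos: [0.5485, -0.3405, 0.0782]
ee_rot: [-3.142, 0.0, 3.079]
force: [0.2, 0.3, 3.0]
width: 0.0158
t: 52.78
eef_pos: [0.5484, -0.3405, 0.0781]
ee_rot: [-3.141, 0.0, 3.079]
force: [-3.3, 3.3, 8.6]
width: 0.0156
```

Seating stop reached at 78.1 (expected 78.2). Push on a little, then release.

```bash
python3 -m crank '[{"turn":[0,0,0],"slide":[0,0,0.003],"fingers":-1},{"turn":[0,0,0],"slide":[0,0,0.003],"fingers":-1},{"turn":[0,0,0],"slide":[0,0,0.003],"fingers":-1}]';python3 -m crank '[{"turn":[0,0,0],"slide":[0,0,0.002],"fingers":-1},{"turn":[0,0,0],"slide":[0,0,0.002],"fingers":-1},{"turn":[0,0,0],"slide":[0,0,0.002],"fingers":-1}]'
```

```text
t: 53.03
eef_pos: [0.5485, -0.3405, 0.0781]
ee_rot: [-3.141, 0.001, 3.08]
force: [-6.8, 5.2, 18.6]
width: 0.0157
t: 53.28
eef_pos: [0.5485, -0.3405, 0.0781]
ee_rot: [-3.141, 0.001, 3.08]
force: [-8.8, 7.6, 25.7]
width: 0.0157
```

```bash
python3 -m crank '[{"turn":[0,0,0],"slide":[0,0,-0.008],"fingers":-1},{"turn":[0,0,0],"slide":[0,0,-0.008],"fingers":-0.5},{"turn":[0,0,0],"slide":[0,0,-0.008],"fingers":-0.2},{"turn":[0,0,0],"slide":[0,0,-0.008],"fingers":0},{"turn":[0,0,0],"slide":[0,0,-0.008],"fingers":0}]';python3 -m crank '[{"turn":[0,0,0],"slide":[0,0,-0.04],"fingers":0},{"turn":[0,0,0],"slide":[0,0,-0.1],"fingers":0},{"turn":[0,0,0],"slide":[0,0,-0.18],"fingers":0},{"turn":[0,0,0],"slide":[0,0.05,-0.22],"fingers":0},{"turn":[0,0,0],"slide":[0,0.12,-0.22],"fingers":0}]';python3 -m crank '[{"turn":[0,0,0],"slide":[0.03,0.07,0],"fingers":0},{"turn":[0,0,0],"slide":[0.06,0.14,0],"fingers":0},{"turn":[0,0,0],"slide":[0.09,0.21,0],"fingers":0},{"turn":[0,0,0],"slide":[0.12,0.28,0],"fingers":0},{"turn":[0,0,0],"slide":[0.15,0.35,0],"fingers":0}]';python3 - <<'E'
from h import *
snap('L_top','top');snap('L_side','side')
crop('L_top',(150,80,450,290),2.6,'L1');crop('L_side',(230,100,310,180),8,'L2');crop('L_side',(150,110,350,310),3,'L3')
E
```

```text
t: 53.7
eef_pos: [0.5481, -0.3405, 0.078]
ee_rot: [3.141, -0.001, 3.079]
force: [-0.4, -0.2, -0.3]
width: 0.0366
t: 54.12
eef_pos: [0.5545, -0.2829, 0.1938]
ee_rot: [-3.139, 0.007, 3.077]
force: [1.3, 0.8, -0.2]
width: 0.0438
t: 54.53
eef_pos: [0.4873, -0.0999, 0.1883]
ee_rot: [-3.142, -0.0, 3.079]
force: [1.2, -0.0, -0.2]
width: 0.0438
```

View pics/L1.png

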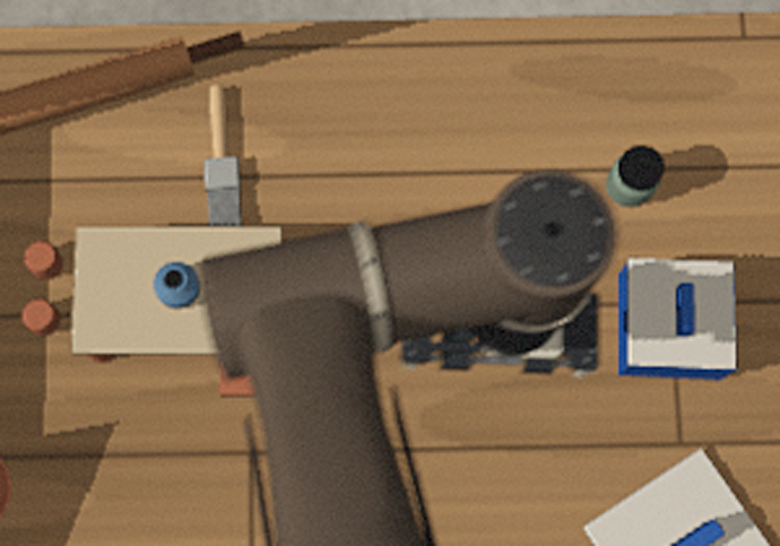

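View pics/L2.png

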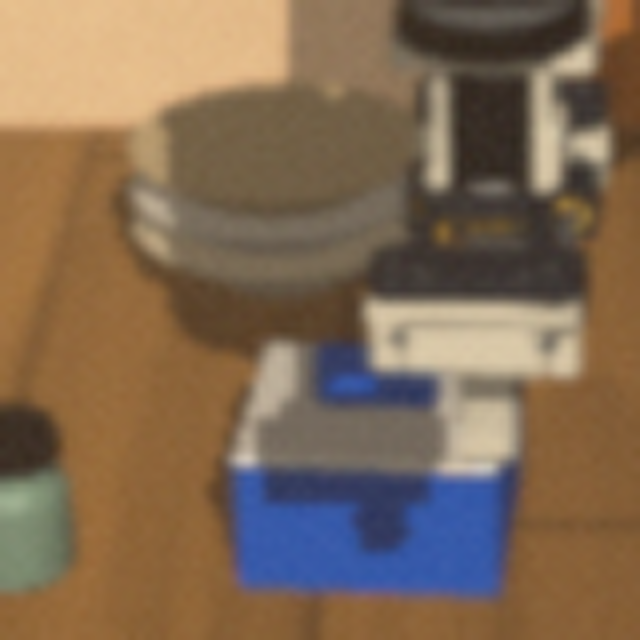

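View pics/L3.png

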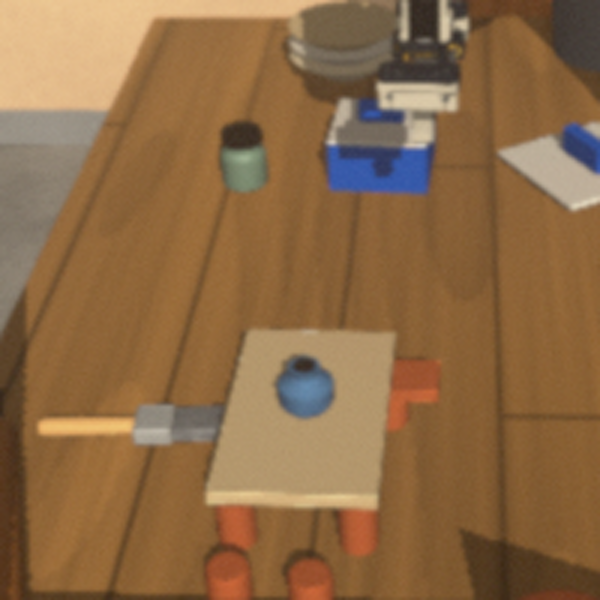

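View pics/L_side.png

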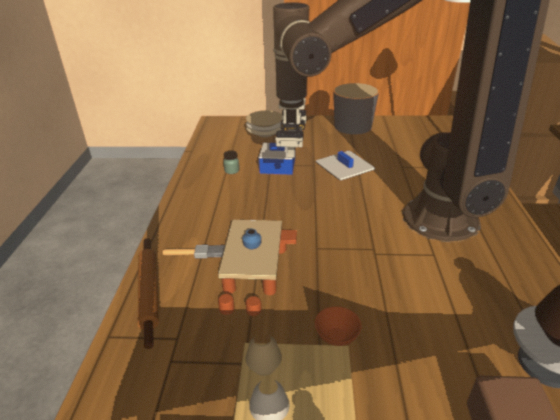

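```bash
python3 - <<'E'
from h import *
crop('A_top',None,1.4,'M1')
E
```

```text
(no output)
```

View pics/M1.png

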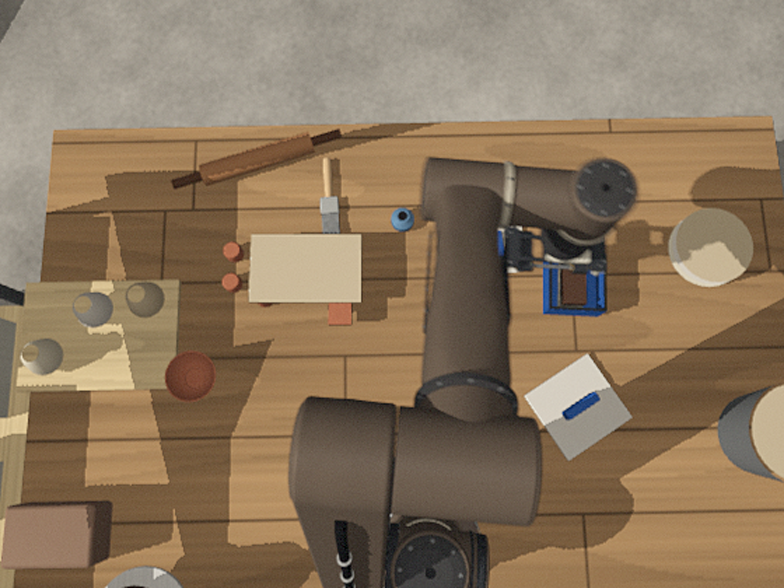

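```bash
python3 -m crank '[{"turn":[0,0,0],"slide":[0,0,0],"fingers":0},{"turn":[0,0,0],"slide":[0,0,0],"fingers":0}]'; python3 -c "
from station import *
print(job_done())"
```

```text
t: 54.8
eef_pos: [0.4885, -0.1012, 0.1888]
ee_rot: [-3.141, 0.0, 3.08]
force: [0.4, 0.2, 0.0]
width: 0.0436
the job is handed in; nothing more can be done
None
```

The job is done and handed in at 54.8 s: plate 2 fits the gap and lies there, the one waiting vase stands on the shelf, and the tub is closed.

- **Finding the fit:** Plate 1 moved more than 6 mm up and down in the gap without touching the slab, so it was too loose and went into the tub. Plate 2 had about 2.8 mm of play, so it is the one that fits.
- **Plate 2:** The last pictures put it about 1–2 mm from the post's centre and square to the shelf edge within about 1°. The two cameras differ by about 2 mm (3 mm in y for the plate), so the centring is no surer than that.
- **Mishaps:** On the first two tries plate 2 jammed against the slab at wrist forces of about 59 N and then about 87 N. That is under the 120 N limit, but it twisted the plate in the grip. I set it down on the bench, took a fresh grip and slid it in freely.
- **Vase:** Only the blue one was waiting. It stands upright near the middle of the shelf. The three vases on the board at the far left measure about 80 mm across, too large to be part of the job, so I left them.
- **Tub:** Plates 1, 3 and 4 are stacked inside.
- **Lid:** It was knocked about 3 cm aside during the run, so I measured it again before picking it up. I pressed it down with about 26 N until it stopped at the seated height; the pictures show it flush, level and in line with the tub.

The glaze jar, brush and bowl were not touched.

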